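Clamp down the nest plate of a pack-sealing station

TASK

Put every left-over pack lying on the round nest plate into the blue crate; then, with the wing-nut wrench, give each of the four loose wing screws about a quarter turn clockwise (seen from above), working crosswise (always a screw and then the one opposite before the other two), and only then swing the plate clockwise by its black post until its lug meets the bent stop bracket. With the plate resting against the bracket, tighten the four screws crosswise a second time, each clockwise until it comes up hard, and finally stand the wrench upright in its tray. Never turn the screws with the bare fingers, and leave the card stack and the tray stack beyond the plate alone.

Things in the scene. Friction and masses are not known exactly. Their poses are not given: they have to be found in the camera images.
- station: Fixed round grey plinth, 376 mm across, 24 mm high. Origin: centre of its underside, on the plate's vertical swivel axis. The swivelling plate is a steel disc 320 mm across, its flat top 46 mm above the work surface. A bent stop bracket, 80 mm high, stands on the rim 176 mm from the axis, about 40 degrees clockwise of the station's +x axis, on the side far from the robot.
- plate (a joint): Swivel of the nest plate about the station's vertical axis, rad: grows clockwise seen from above, 0 to 0.8, starts at 0 to 0.15. At 0.8 the dark lug on its rim meets the stop bracket (hard stop; 0.74 and above counts). Stays where left; stiff: 1.2 N m, about 9 N sideways at the post. Post, lug and screws ride with it.
- handle_top (a point): Centre of the top of the black upright post that swings the plate: round, 22 mm diameter, 55 mm tall, on the robot's side of the plate, 130 mm from the swivel axis, its top 101 mm above the work surface. It may be gripped from above and led along its arc about the station's axis.
- screw1 (a joint): Turn of wing screw 1 (opposite screw 3) in the plate, rad: grows clockwise seen from above, 0 to 2.95, starts at 0 to 0.3. At 0 its wings lie along the plate's radius; a quarter turn on (1.15 to 2.0 will do) they are roughly square to it; hard stop at 2.95 (tight above 2.72). Stays where left; turns at 0.12 N m. Screws 1 to 4 follow anticlockwise, 125 mm from the swivel axis.
- wing1: Wing head of screw 1: flat steel bar 50 mm long (x), 12 mm thick (y), 18 mm high, centred on the screw's axis. Origin: centre of its underside, 58 mm above the work surface, on a round collar 28 mm across and 12 mm high that stands on the plate. Turns with the screw, does not rise or sink.
- screw2 (a joint): Turn of wing screw 2 (opposite screw 4) in the plate, rad: grows clockwise seen from above, 0 to 2.95, starts at 0 to 0.3. At 0 its wings lie along the plate's radius; a quarter turn on (1.15 to 2.0 will do) they are roughly square to it; hard stop at 2.95 (tight above 2.72). Stays where left; turns at 0.12 N m. Screws 1 to 4 follow anticlockwise, 125 mm from the swivel axis.
- wing2: Wing head of screw 2: flat steel bar 50 mm long (x), 12 mm thick (y), 18 mm high, centred on the screw's axis. Origin: centre of its underside, 58 mm above the work surface, on a round collar 28 mm across and 12 mm high that stands on the plate. Turns with the screw, does not rise or sink.
- screw3 (a joint): Turn of wing screw 3 (opposite screw 1) in the plate, rad: grows clockwise seen from above, 0 to 2.95, starts at 0 to 0.3. At 0 its wings lie along the plate's radius; a quarter turn on (1.15 to 2.0 will do) they are roughly square to it; hard stop at 2.95 (tight above 2.72). Stays where left; turns at 0.12 N m. Screws 1 to 4 follow anticlockwise, 125 mm from the swivel axis.
- wing3: Wing head of screw 3: flat steel bar 50 mm long (x), 12 mm thick (y), 18 mm high, centred on the screw's axis. Origin: centre of its underside, 58 mm above the work surface, on a round collar 28 mm across and 12 mm high that stands on the plate. Turns with the screw, does not rise or sink.
- screw4 (a joint): Turn of wing screw 4 (opposite screw 2) in the plate, rad: grows clockwise seen from above, 0 to 2.95, starts at 0 to 0.3. At 0 its wings lie along the plate's radius; a quarter turn on (1.15 to 2.0 will do) they are roughly square to it; hard stop at 2.95 (tight above 2.72). Stays where left; turns at 0.12 N m. Screws 1 to 4 follow anticlockwise, 125 mm from the swivel axis.
- wing4: Wing head of screw 4: flat steel bar 50 mm long (x), 12 mm thick (y), 18 mm high, centred on the screw's axis. Origin: centre of its underside, 58 mm above the work surface, on a round collar 28 mm across and 12 mm high that stands on the plate. Turns with the screw, does not rise or sink.
- wrench: Loose wing-nut wrench, 0.3 kg, 120 mm tall, standing on its slotted head. Origin: centre of its foot, z up the shank. Head 50 (x) by 44 (y) by 36 mm; a slot along x, 20 mm wide, 24 deep, drops over a wing, either way round, with 0.16 rad of play; seated, its foot rests on the collar, origin at the wing's origin. Shank 18 mm thick; black T-bar on top 90 (x) by 16 (y) by 24 mm.
- wrench_grip (a point): Centre of the wrench's T-bar, 108 mm above its foot; to be gripped across the 16 mm thickness (the wrench's y).
- tool_tray: Fixed shallow grey tray in which the wrench stands: 110 by 110 mm outside, 18 mm high, walls and floor 4 mm. Origin: centre of its underside. It is on one side of the station, the crate on the other.
- crate: Fixed open blue crate, 270 mm (x) by 170 mm (y) by 60 mm high, walls 5 mm, floor 5 mm. Origin: centre of its underside.
- pack1: Left-over blister pack, clear shell on a card, 70 g: 96 mm long (x), 34 mm wide (y), 32 mm high. Origin: centre of its underside. Starts lying on the plate, which holds one to three of them about 66 mm apart; None if absent.
- pack2: Left-over blister pack, clear shell on a card, 70 g: 96 mm long (x), 34 mm wide (y), 32 mm high. Origin: centre of its underside. Starts lying on the plate, which holds one to three of them about 66 mm apart; None if absent.
- pack3: Left-over blister pack, clear shell on a card, 70 g: 96 mm long (x), 34 mm wide (y), 32 mm high. Origin: centre of its underside. Starts lying on the plate, which holds one to three of them about 66 mm apart; None if absent.
- card_stack: Bystander: stack of blank cards, 90 by 130 by 70 mm, beyond the station. Origin: centre of its underside. Leave alone.
- tray_stack: Bystander: stack of clear blister trays, 100 by 130 by 60 mm, beyond the station. Origin: centre of its underside. Leave alone.

How it is judged (in metres and radians):
On the way, in this order (a step that is already met when the one before it is completed fails the run):
1. every left-over pack is in the crate, and no screw has been turned yet (x of pack1 in the frame of crate between -0.13 and 0.13 m and y of pack1 in the frame of crate between -0.08 and 0.08 m and z of each of pack1, pack2, pack3 in the frame of crate below 0.05 m and x of pack2 in the frame of crate between -0.13 and 0.13 m and y of pack2 in the frame of crate between -0.08 and 0.08 m and x of pack3 in the frame of crate between -0.13 and 0.13 m and y of pack3 in the frame of crate between -0.08 and 0.08 m and value of joint each of screw1, screw2, screw3, screw4 below 0.75 rad), for 0.2 s.
2. first pass: two screws opposite one another are snug (about a quarter turn on, 1.15 to 2.0 rad) while the other two are still loose (below 0.75 rad) (((value of joint screw1 between 1.15 and 2 rad and value of joint screw3 between 1.15 and 2 rad and value of joint each of screw2, screw4 below 0.75 rad) or (value of joint screw2 between 1.15 and 2 rad and value of joint screw4 between 1.15 and 2 rad and value of joint each of screw1, screw3 below 0.75 rad))), for 0.2 s.
3. first pass complete: all four screws snug (1.15 to 2.0 rad), none home yet (value of joint screw1 between 1.15 and 2 rad and value of joint screw2 between 1.15 and 2 rad and value of joint screw3 between 1.15 and 2 rad and value of joint screw4 between 1.15 and 2 rad), for 0.2 s.
4. the plate is swung against its stop bracket (joint above 0.74 rad) with all four screws still only snug (all of step 3 and value of joint plate above 0.74 rad), for 0.2 s.
5. second pass: two screws opposite one another are home (above 2.72 rad) while the other two are still only snug (below 2.3 rad), plate at the stop (value of joint plate above 0.74 rad and ((value of joint each of screw1, screw3 above 2.72 rad and value of joint each of screw2, screw4 below 2.3 rad) or (value of joint each of screw2, screw4 above 2.72 rad and value of joint each of screw1, screw3 below 2.3 rad))), for 0.2 s.
6. second pass complete: all four screws home (above 2.72 rad), plate at the stop (value of joint plate above 0.74 rad and value of joint each of screw1, screw2, screw3, screw4 above 2.72 rad), for 0.2 s.
At the end, for the whole second after the job is handed in: All screws above 2.72 rad, plate above 0.74 rad, every pack at rest inside the crate (origin within the walls, below 50 mm), the wrench at rest, upright within 0.12 rad, on the tray floor within 45 mm of its centre (all of step 6 and x of pack1 in the frame of crate between -0.13 and 0.13 m and y of pack1 in the frame of crate between -0.08 and 0.08 m and z of each of pack1, pack2, pack3 in the frame of crate below 0.05 m and x of pack2 in the frame of crate between -0.13 and 0.13 m and y of pack2 in the frame of crate between -0.08 and 0.08 m and x of pack3 in the frame of crate between -0.13 and 0.13 m and y of pack3 in the frame of crate between -0.08 and 0.08 m and horizontal distance between wrench and tool_tray below 0.045 m and angle between wrench's own z axis and vertical below 0.12 rad and height (world z) of wrench below 0.012 m and linear speed of wrench below 0.03 m/s and linear speed of each of pack1, pack2, pack3 below 0.05 m/s); the robot touches nothing.
It fails at once if the card stack is displaced by more than 30 mm (distance of card_stack from where it was at the start of the episode above 0.03 m).
It fails at once if the tray stack is displaced by more than 30 mm (distance of tray_stack from where it was at the start of the episode above 0.03 m).
It fails at once if a screw is turned with the robot's fingers or arm instead of the wrench (contact force between any of the fingers, the arm and wing1 above 2.5 N or contact force between any of the fingers, the arm and wing2 above 2.5 N or contact force between any of the fingers, the arm and wing3 above 2.5 N or contact force between any of the fingers, the arm and wing4 above 2.5 N).
Of pack1, pack2, pack3 only 1 to 3 are there at a start; the rules pass over those that are not, and their reading is None.
At some moment in a run one of pack1, pack2, pack3 may be knocked a few centimetres aside while the robot is not near it.
It also fails if it takes over 210 s, if anything falls off the work surface, if the arm or the gripper's body presses on something with over 40 N, if the wrist force passes 120 N, or if a joint passes its speed limit or range.

ROBOT

A 6-joint arm with a two-finger parallel gripper is mounted at the origin on the work surface. World frame = base frame: x ahead of the robot, y to its left, z up, the work surface at z = 0. Lengths are in m, angles in degrees, forces in N, time in s.
With the tool pointing down it reaches from about 0.375 to 0.9 m from the base axis. Payload 3.1 kg.
Tool frame: the origin (TCP) lies at the very end of the fingers, on their centre line; the grasp point (between the pads) lies 19 mm behind it (bot.grip_point_offset is the distance from the TCP to the grasp point, in m); z points along the fingers, x is the direction in which the jaws open and shut, and the axes are right-handed (so a half turn about z gives the same grasp; the last joint's range is limited). The gripper opens to 87 mm and grips with 3 to 60 N. Pads are 19 mm wide; open, the fingers measure 117 mm over their backs; the gripper's body (75 mm by 190 mm) begins 51 mm behind the grasp point.
Start: joints at [66.263, 30.224, 82.088, -0, 67.689, -10.227], TCP at [0.146, 0.608, 0.2] pointing down, gripper open.
Joint ranges: [-176.69, 176.69], [-43.24, 126.21], [12.49, 139.97], [-82, 262], [0, 151.66], [-163.58, 163.58]. Speed limits (degrees/s): [159.86, 159.86, 180, 180, 180, 180].

INTERFACE

Orientations are given as a 3x3 rotation matrix whose columns are the frame's x, y, z axes.
In Python, from rig import bot, capture, recognise, place_of gives the robot as it stands.
- The arm moves only by the tool send_rows, never from a script. Its argument "motion" is a list of rows, each a list of 2 entries, a list of its own where there are three numbers: the shift along the tool's x, y, z in mm, then the turn about the tool's z in rad. A call has exactly 5 rows; each row shifts and turns the pose as measured when the row begins, along the tool's axes as they then stand; what a row does not reach is not made up. A row lasts 1/12 s, in which the tool goes at most 41.7 mm and 7.16 degrees, less where a joint would pass 70% of its speed; a pose out of reach is approached as far as the arm can. A call with a gripper value outside its range is refused whole. "gripper" is the closure, from 0 (fully open) to 1 (shut), set as the call begins (left out, the last holds). The fingers move at their own pace and stop on an object; the grip force is fixed at half the most. Time passes only in rows, so rows that do not move let the fingers close, or fill a call up. It gives the time, the measured TCP pose, the force and the opening at its end, in the units of the state.
- bot.read_state(): the state, without advancing time (a new reading comes with each control period).
- capture(name): name is "side" or "top"; returns a dict with "image" (384x512x3 uint8, blue, green, red), "fx", "fy", "cx", "cy" (pixels), "rvec" (rotation vector, rad) and "tvec" (3), from world to camera coordinates, as OpenCV has them. Camera axes: x right, y down, z forward; pixel columns grow to the right and rows downward; lengths in m; the calibration is good to about 2 mm. A picture is of the moment at which its call begins. There is no depth.
- bot.hand_in(): hands the job in, once; it reports no verdict.
Trained networks look in the newest picture that a camera, given by its name, has taken for a name from the list of things; names that differ only in an ending like _2 or _b are one class to them, and where a whole thing is asked for, a point or a joint stands for the part that bears it (a point fixed in the world has none). Each returns a list of dicts, best first, with "p" (0 to 1); they miss things now and then, are a little off and sometimes report something else, mostly with a low value. They report only what shows in the picture. A call takes as long as a camera call.
- recognise(camera, target): "xy" ([column, row] in pixels, amid what is visible of it).
- place_of(camera, target): "xy" ([column, row] in pixels: a listed point, or the origin of a listed thing).
The state is a dict: "time_s": time; "joint_positions": joint angles; "qvel": joint speeds; "tau": joint torques, N m; "position": TCP position; "tcp_rot": TCP orientation; "force": force on the tool from outside, world axes, zero at the start; "moment": the same for the moment, N m; "opening": opening from 0.0 (shut) to 1.0 (fully open).
Only numpy, scipy, OpenCV 4.12 (cv2) and the standard library are available. Lean on these libraries where they do the work, as an engineer would, in place of code of your own. Each camera call takes 0.05 s, during which the arm holds its last target.

## Working session

There is one attempt and no reset: what is moved stays moved. The work goes in short steps, Python scripts to look and compute and a tool call to move; the robot and the scene stay as the last step left them, time stands still between calls to the robot, and variables do not carry over. Pictures are saved under pics/ and viewed, and the job is handed in when it is done.

Besides the shell and the picture viewer there is one more tool, called after "Request:" by a JSON object that holds its "method" and its "body", one argument or row to a line. send_rows: Moves the arm, as the interface text tells. Its arguments: {"type":"object","properties":{"motion":{"type":"array","items":{"type":"array"}},"gripper":{"type":"number"}},"required":["motion"]}

```bash
ls; mkdir -p pics; cat > h.py <<'E'
import numpy as np, cv2
from rig import bot, capture, recognise, place_of
def cap(n):
    c=capture(n); return c
def proj(c,P):
    K=np.array([[c['fx'],0,c['cx']],[0,c['fy'],c['cy']],[0,0,1.]])
    return cv2.projectPoints(np.array(P,float).reshape(-1,3),np.array(c['rvec'],float),np.array(c['tvec'],float),K,None)[0].reshape(-1,2)
def ray(c,xy,z):
    R=cv2.Rodrigues(np.array(c['rvec'],float))[0]; t=np.array(c['tvec'],float).ravel()
    d=R.T@np.array([(xy[0]-c['cx'])/c['fx'],(xy[1]-c['cy'])/c['fy'],1.]); o=-R.T@t
    return o+d*(z-o[2])/d[2]
E
python3 - <<'E'
from h import *
s=bot.read_state(); print({k:np.round(v,3).tolist() for k,v in s.items()}, bot.grip_point_offset)
for n in('top','side'):
    c=cap(n); cv2.imwrite(f'pics/{n}0.png',c['image']); print(n,c['fx'],c['cx'],c['cy'],c['rvec'],c['tvec'], -cv2.Rodrigues(np.array(c['rvec']))[0].T@np.array(c['tvec']).ravel())
    Z=dict(station=0,handle_top=.101,wing1=.058,wing2=.058,wing3=.058,wing4=.058,wrench=0.004,wrench_grip=.112,tool_tray=0,crate=0,pack1=.046,card_stack=0,tray_stack=0)
    for k,z in Z.items():
        print(k,[(np.round(r['xy']).tolist(),round(r['p'],2),np.round(ray(c,r['xy'],z)[:2],3).tolist()) for r in place_of(n,k)[:5]])
E
```

```text
pics
{'time_s': 0.0, 'joint_positions': [66.262, 30.278, 82.155, -0.001, 67.689, -10.226], 'qvel': [-0.012, 0.011, 0.067, 0.081, 0.015, 0.13], 'tau': [0.0, -44.004, -17.66, 0.063, 0.058, -0.0], 'position': [0.146, 0.607, 0.199], 'tcp_rot': [[0.234, 0.972, -0.001], [0.972, -0.234, -0.002], [-0.002, -0.0, -1.0]], 'force': [-0.752, -0.184, -0.99], 'moment': [0.024, 0.043, -0.044], 'opening': 1.002} 0.0187
top 385.95840508810244 252.99012349374087 187.2034494367086 [ 2.16206888 -2.12268298  0.16643126] [-0.00469701  0.57977913  1.00952739] [0.41878871 0.00631579 1.0862263 ]
station [([256.0, 187.0], 0.84, [0.587, -0.002]), ([130.0, 226.0], 0.16, [0.471, 0.349])]
handle_top [([276.0, 230.0], 0.74, [0.462, -0.053]), ([240.0, 226.0], 0.39, [0.471, 0.038]), ([279.0, 179.0], 0.36, [0.593, -0.061])]
wing1 [([212.0, 168.0], 0.55, [0.629, 0.118]), ([241.0, 225.0], 0.51, [0.477, 0.036]), ([295.0, 202.0], 0.45, [0.54, -0.108]), ([130.0, 223.0], 0.43, [0.475, 0.331]), ([273.0, 145.0], 0.39, [0.695, -0.048])]
wing2 [([212.0, 168.0], 0.55, [0.629, 0.118]), ([241.0, 225.0], 0.51, [0.477, 0.036]), ([29
[... 1969 characters left out ...]
0], 0.55, [0.565, -0.063]), ([301.0, 202.0], 0.45, [0.707, -0.051]), ([262.0, 180.0], 0.41, [0.625, 0.109]), ([220.0, 199.0], 0.41, [0.458, 0.045]), ([260.0, 225.0], 0.38, [0.548, -0.12])]
wrench [([212.0, 163.0], 0.86, [0.485, 0.366])]
wrench_grip [([204.0, 145.0], 0.55, [0.46, 0.327])]
tool_tray [([212.0, 165.0], 0.79, [0.483, 0.355])]
crate [([258.0, 309.0], 0.74, [0.468, -0.369])]
pack1 [([247.0, 197.0], 0.62, [0.551, 0.047]), ([273.0, 212.0], 0.61, [0.61, -0.055])]
card_stack [([339.0, 263.0], 0.74, [0.739, -0.281]), ([245.0, 197.0], 0.34, [0.558, 0.105])]
tray_stack [([279.0, 162.0], 0.85, [0.751, 0.295]), ([271.0, 214.0], 0.47, [0.619, -0.012]), ([264.0, 178.0], 0.21, [0.657, 0.201])]
```

```bash
python3 - <<'E'
import cv2
i=cv2.imread('pics/top0.png')[120:256,170:340]
cv2.imwrite('pics/topz0.png',cv2.resize(i,None,fx=4.4,fy=4.4,interpolation=cv2.INTER_CUBIC))
i=cv2.imread('pics/top0.png')[180:260,90:190]
cv2.imwrite('pics/topz1.png',cv2.resize(i,None,fx=6,fy=6,interpolation=cv2.INTER_CUBIC))
E
cat >> h.py <<'E'
from scipy.optimize import minimize, least_squares
def box(x,y,z0,h,th,L,W):
    c,s=np.cos(th),np.sin(th)
    return [(x+c*a-s*b,y+s*a+c*b,z) for a in(-L/2,L/2) for b in(-W/2,W/2) for z in(z0,z0+h)]
UP=4
def sil(c,P):
    p=proj(c,P); m=np.zeros((384*UP,512*UP),np.uint8)
    h=cv2.convexHull(((p+0.5)*UP*16).astype(np.int32).reshape(-1,1,2))
    cv2.fillConvexPoly(m,h,255,shift=4)
    return cv2.resize(m,(512,384),interpolation=cv2.INTER_AREA)/255.
def yel(c):
    hsv=cv2.cvtColor(cv2.GaussianBlur(c['image'],(3,3),0),cv2.COLOR_BGR2HSV)
    return ((hsv[...,0]>12)&(hsv[...,0]<32)&(hsv[...,1]>130)&(hsv[...,2]>70)).astype(float)
def fitbox(imgs,mask,x0,z0,h,L,W,pad=12):
    """imgs list of cap dicts, mask list; fit x,y,th"""
    rois=[]
    for c in imgs:
        p=proj(c,box(x0[0],x0[1],z0,h,x0[2],L+.01,L+.01)); rois.append((slice(int(max(0,p[:,1].min()-pad)),int(p[:,1].max()+pad)),slice(int(max(0,p[:,0].min()-pad)),int(p[:,0].max()+pad))))
    def f(v):
        P=box(v[0]/1000,v[1]/1000,z0,h,v[2]/20,L,W)
        return sum(np.abs(sil(c,P)-m)[r].sum() for c,m,r in zip(imgs,mask,rois))
    best=None
    for dth in np.arange(-1.5,1.6,.5):
        s=np.array([x0[0]*1000,x0[1]*1000,(x0[2]+dth)*20])
        r=minimize(f,s,method='Nelder-Mead',options=dict(initial_simplex=np.vstack([s]+[s+d for d in np.eye(3)*6]),xatol=.05,fatol=.05,maxiter=150))
        if best is None or r.fun<best.fun:best=r
    n=sum(m[r].sum() for m,r in zip(mask,rois))
    return best.x[0]/1000,best.x[1]/1000,((best.x[2]/20+np.pi/2)%np.pi)-np.pi/2,best.fun/max(n,1)
E
python3 - <<'E'
from h import *
ct,cs=cap('top'),cap('side')
yt,ys=yel(ct),yel(cs); print(yt[120:256,170:340].sum(),ys[150:260,190:330].sum())
W=[(0.629,0.118),(0.477,.036),(.540,-.108),(.695,-.048)]
for w in W:
    for im,m in (([ct],[yt]),([ct,cs],[yt,ys])):
        x,y,th,e=fitbox(im,m,(*w,np.arctan2(w[1],w[0]-.585)),.058,.018,.05,.012); print(np.round([x,y,th,e],4))
g=ct['image'].max(2)
m=np.zeros_like(g);m[140:230,205:310]=(g[140:230,205:310]>110)
n,l,st,ce=cv2.connectedComponentsWithStats(m)
for i in range(1,n):
    if st[i,4]>60:
        r=cv2.minAreaRect(np.argwhere(l==i)[:,::-1].astype(np.float32)); 
        b=cv2.boxPoints(r); print(st[i],r,[np.round(ray(ct,q,.076)[:2],4).tolist() for q in b],ray(ct,r[0],.077))
print(np.percentile(g[140:230,205:310],[50,80,90,95,99]))
E
```

```text
271.0 238.0
[0.6338 0.1163 0.9428 0.5856]
[0.6324 0.1161 1.0195 0.6196]
[ 0.4696  0.0437 -0.4141  0.4052]
[ 0.469   0.044  -0.4096  0.4514]
[ 0.5406 -0.1195  1.1136  0.6951]
[ 0.5398 -0.1174  1.1114  0.5646]
[ 0.703  -0.0484 -0.5423  0.4574]
[ 0.7016 -0.0475 -0.5408  0.4757]
[ 96.   100.   102.   104.   118.51]
```

```bash
cat >> h.py <<'E'
def yel(c):
    im=cv2.GaussianBlur(c['image'],(3,3),0).astype(int); b,r=im[...,0],im[...,2]
    return np.clip((r-b-12)/45.,0,1)
E
python3 - <<'E'
from h import *
ct,cs=cap('top'),cap('side')
yt,ys=yel(ct),yel(cs); print(yt[120:256,170:340].sum(),ys[150:260,190:330].sum())
W=[(0.632,0.116),(0.469,.044),(.540,-.118),(.702,-.048)]
Q=[]
for w in W:
    x,y,th,e=fitbox([ct,cs],[yt,ys],(*w,np.arctan2(w[1],w[0]-.585)),.058,.018,.05,.012); print(np.round([x,y,th,e],4));Q.append((x,y))
Q=np.array(Q);print(Q.mean(0))
for q in((280,176.8),(237.7,197.3)): print(ray(ct,q,.078))
for cor in([(432,185),(480,170),(535,315),(488,332)],[(245,278),(293,262),(352,398),(302,422)]):
    print([np.round(ray(ct,(a/4.4+170,b/4.4+120),.076)[:2],4).tolist() for a,b in cor])
# handle
for k in('handle_top',):
    print(ray(ct,(463/4.4+170,480/4.4+120),.1))
# tbar: dark
g=ct['image'].max(2); d=np.clip((45-g.astype(float))/20,0,1); d[:, :110]=0; 
gs=cs['image'].max(2)
print(g[200:245,110:145][::6,::3]); 
print(gs[138:176,192:230][::3,::2])
for x0 in((.479,.335,0),):print(fitbox([ct],[d],x0,.100,.024,.09,.016,pad=4))
print(proj(ct,box(.48,.335,.1,.024,0,.09,.016)))
# crate corners at z=.06 in top
for a in((353,184),(418,181),(428,284),(362,286)): print(ray(ct,a,.06))
# tray corners
for a,b in((170,108),(390,190),(297,408),(80,322)): print(ray(ct,(a/6+90,b/6+180),.018))
E
```

```text
332.2888888888889 361.4222222222222
[0.6312 0.1137 0.9961 0.3346]
[ 0.4689  0.0443 -0.3764  0.1688]
[ 0.5396 -0.1172  1.0796  0.3022]
[ 0.7012 -0.0467 -0.5606  0.2107]
[ 0.58523804 -0.00148024]
[ 0.60387471 -0.06521699  0.078     ]
[0.5469577  0.04572665 0.078     ]
[[0.6438, -0.0334], [0.6537, -0.0626], [0.5651, -0.0963], [0.5542, -0.0681]]
[[0.5843, 0.0786], [0.5947, 0.0499], [0.513, 0.0127], [0.4982, 0.0422]]
[ 0.46446568 -0.05252392  0.1       ]
[[115 117  99  36  48  72 105 113 115 113 109 112]
 [121 103  29  19   0  43  70  75  68  45  68 105]
 [108  32  56  22   4  49  73  71  72  71  73  72]
 [ 40  68  53  14  15  27  38  33  38  39  20  70]
 [ 65  71  54  19   8  18  40  35  38  35  26  67]
 [ 70  70  49  16   3  34  40  42  41  31  24  64]
 [ 60  60  22  20   6  64  66  69  71  61  59  57]
 [118 116 119 117  80  65  58  72  68  61  55  92]]
[[192 193 191 190 192 192 192 193 192 190 192 157 122 100 190 188 187 190
  190]
 [193 192 191 126  99  63  46  29  32  29  20  15  13  14 156 189 188 189
  192]
 [190 193  97  16  15  12  13  13  13  11  11  18  12  54 187 193 189 192
 
[... 771 characters left out ...]
1 180 180 180 179 152 178 180 191 192
  191]]
(np.float64(0.4767031947556163), np.float64(0.3364625423911404), np.float64(0.06617933233530704), np.float64(0.4702144361239518))
[[125.22187527 238.0308863 ]
 [122.07351889 237.81183195]
 [118.90165979 237.91481371]
 [115.59603655 237.69287019]
 [127.63044419 202.68301751]
 [124.58591043 201.60011474]
 [121.39792317 202.56836343]
 [118.20050929 201.48264255]]
[ 0.59113776 -0.26347026  0.06      ]
[ 0.60262913 -0.43931662  0.06      ]
[ 0.3318337  -0.45248903  0.06      ]
[ 0.32372573 -0.2810566   0.06      ]
[0.546456   0.38041688 0.018     ]
[0.51022389 0.27621285 0.018     ]
[0.410082   0.31285522 0.018     ]
[0.44712648 0.4145158  0.018     ]
```

```bash
cat > go.py <<'E'
import sys,numpy as np
from rig import bot
# usage go.py x y z yawdeg [maxmm] [maxrad]
def plan(x,y,z,yaw=None,mx=40,mr=.12):
    s=bot.read_state(); p=np.array(s['position']);R=np.array(s['tcp_rot'])
    y0=np.arctan2(R[1,0],R[0,0]); dy=0 if yaw is None else -((yaw/57.29578-y0+np.pi)%(2*np.pi)-np.pi)
    d=np.array([x,y,z])-p
    n=max(1,int(np.ceil(np.linalg.norm(d)*1000/mx)),int(np.ceil(abs(dy)/mr)))
    print('at',np.round(p,4),'yaw',round(np.degrees(y0),1),'tilt',np.round(R[:2,2],3),'d',np.round(d*1000,1),'turn',round(dy,3),'n',n,'t',round(s['time_s'],1),'F',np.round(s['force'],1),'op',round(s['opening'],3))
    rows=[]
    for i in range(n):
        a=dy/n; c,sn=np.cos(a*i),np.sin(a*i)
        Ri=R@np.array([[c,-sn,0],[sn,c,0],[0,0,1]])
        rows.append([np.round(Ri.T@d*1000/n,1).tolist(),round(a,3)])
    for i in range(0,n,5): print(rows[i:i+5])
if __name__=='__main__':
    a=sys.argv[1:]; a=[None if v=='-' else float(v) for v in a]
    plan(*a)
E
python3 go.py .604 -.065 .2 110
```

```text
at [0.146  0.6077 0.2001] yaw 76.5 tilt [0. 0.] d [ 4.580e+02 -6.727e+02 -1.000e-01] turn -0.585 n 21 t 1.6 F [-0.9 -0.4 -0.6] op 1.003
[[[-26.1, 28.7, 0.0], np.float64(-0.028)], [[-26.8, 28.0, 0.0], np.float64(-0.028)], [[-27.6, 27.2, 0.0], np.float64(-0.028)], [[-28.4, 26.4, 0.0], np.float64(-0.028)], [[-29.1, 25.6, 0.0], np.float64(-0.028)]]
[[[-29.8, 24.8, 0.0], np.float64(-0.028)], [[-30.5, 24.0, 0.0], np.float64(-0.028)], [[-31.1, 23.1, 0.0], np.float64(-0.028)], [[-31.7, 22.2, 0.0], np.float64(-0.028)], [[-32.4, 21.3, 0.0], np.float64(-0.028)]]
[[[-32.9, 20.4, 0.0], np.float64(-0.028)], [[-33.5, 19.5, 0.0], np.float64(-0.028)], [[-34.0, 18.6, 0.0], np.float64(-0.028)], [[-34.5, 17.6, 0.0], np.float64(-0.028)], [[-35.0, 16.6, 0.0], np.float64(-0.028)]]
[[[-35.5, 15.7, 0.0], np.float64(-0.028)], [[-35.9, 14.7, 0.0], np.float64(-0.028)], [[-36.3, 13.7, 0.0], np.float64(-0.028)], [[-36.6, 12.6, 0.0], np.float64(-0.028)], [[-37.0, 11.6, 0.0], np.float64(-0.028)]]
[[[-37.3, 10.6, 0.0], np.float64(-0.028)]]
```

Request:
{"method": "send_rows", "body": {
  "motion": [
    [[-26, 28.7, 0], -0.028],
    [[-27, 28, 0], -0.028],
    [[-27.6, 27.2, 0], -0.028],
    [[-28.4, 26.4, 0], -0.028],
    [[-29, 25.6, 0], -0.028]
  ],
  "gripper": 0.3
}}

```text
time_s: 2.02
position: [0.2554, 0.4508, 0.1994]
tcp_rot: [[0.076, 0.997, 0.002], [0.997, -0.076, 0.009], [0.009, 0.001, -1.0]]
force: [0.2, 1.5, 1.0]
opening: 0.737
```

Request:
{"method": "send_rows", "body": {
  "motion": [
    [[-30, 25, 0], -0.028],
    [[-30.5, 24, 0], -0.028],
    [[-31, 23, 0], -0.028],
    [[-31.7, 22.2, 0], -0.028],
    [[-32.4, 21.3, 0], -0.028]
  ]
}}

```text
time_s: 2.43
position: [0.3724, 0.2857, 0.1996]
tcp_rot: [[-0.074, 0.997, 0.005], [0.997, 0.074, 0.011], [0.01, 0.006, -1.0]]
force: [1.3, 0.4, -0.5]
opening: 0.697
```

Request:
{"method": "send_rows", "body": {
  "motion": [
    [[-33, 20.4, 0], -0.028],
    [[-33.5, 19.5, 0], -0.028],
    [[-34, 18.6, 0], -0.028],
    [[-34.5, 17.6, 0], -0.028],
    [[-35, 16.6, 0], -0.028]
  ]
}}

```text
time_s: 2.85
position: [0.4917, 0.1205, 0.2001]
tcp_rot: [[-0.219, 0.976, 0.009], [0.976, 0.218, 0.012], [0.01, 0.011, -1.0]]
force: [0.9, 1.6, -0.2]
opening: 0.705
```

Request:
{"method": "send_rows", "body": {
  "motion": [
    [[-35.5, 15.7, 0], -0.028],
    [[-36, 14.7, 0], -0.028],
    [[-36.3, 13.7, 0], -0.028],
    [[-36.6, 12.6, 0], -0.028],
    [[-37, 11.6, 0], -0.028]
  ]
}}

```text
time_s: 3.27
position: [0.6121, -0.0451, 0.2004]
tcp_rot: [[-0.357, 0.934, 0.011], [0.934, 0.357, 0.013], [0.008, 0.015, -1.0]]
force: [-0.3, 0.5, -0.3]
opening: 0.701
```

```bash
python3 go.py .604 -.065 .12 110
```

```text
at [ 0.6121 -0.0451  0.2004] yaw 110.9 tilt [0.011 0.013] d [ -8.1 -19.9 -80.4] turn 0.016 n 3 t 3.3 F [-0.3  0.5 -0.3] op 0.701
[[[-5.5, -5.3, 26.7], np.float64(0.005)], [[-5.5, -5.3, 26.7], np.float64(0.005)], [[-5.5, -5.2, 26.7], np.float64(0.005)]]
```

Request:
{"method": "send_rows", "body": {
  "motion": [
    [[-5, -5, 27], 0.005],
    [[-5, -5, 27], 0.005],
    [[-5, -5, 26], 0.005],
    [[0, 0, 0], 0],
    [[0, 0, 0], 0]
  ]
}}

```text
time_s: 3.68
position: [0.6161, -0.0771, 0.1201]
tcp_rot: [[-0.333, 0.942, 0.028], [0.943, 0.333, 0.006], [-0.004, 0.029, -1.0]]
force: [1.6, 0.1, 0.5]
opening: 0.701
```

```bash
python3 go.py .604 -.065 .0515 110; python3 - <<'E'
from h import *
c=cap('top');cv2.imwrite('pics/a1.png',cv2.resize(c['image'][120:256,170:340],None,fx=4,fy=4)); 
c=cap('side');cv2.imwrite('pics/a2.png',cv2.resize(c['image'][100:270,170:340],None,fx=3.5,fy=3.5))
E
```

```text
at [ 0.6161 -0.0771  0.1201] yaw 109.5 tilt [0.028 0.006] d [-12.1  12.1 -68.6] turn -0.009 n 2 t 3.7 F [1.6 0.1 0.5] op 0.701
[[[7.9, -4.6, 34.2], np.float64(-0.005)], [[7.9, -4.6, 34.2], np.float64(-0.005)]]
```

Request:
{"method": "send_rows", "body": {
  "motion": [
    [[4, -2, 8], 0],
    [[4, -2, 8], 0],
    [[4, -2, 8], 0],
    [[2, -2, 6], 0],
    [[0, 0, 0], 0]
  ]
}}

```text
time_s: 4.2
position: [0.6069, -0.0624, 0.0938]
tcp_rot: [[-0.338, 0.94, 0.039], [0.941, 0.338, 0.003], [-0.01, 0.037, -0.999]]
force: [-0.1, -0.1, -0.8]
opening: 0.704
```

```bash
python3 go.py .604 -.065 .0515 110
```

```text
at [ 0.6069 -0.0624  0.0938] yaw 109.8 tilt [0.039 0.003] d [ -2.9  -2.6 -42.3] turn -0.004 n 2 t 4.2 F [-0.1 -0.1 -0.8] op 0.704
[[[-0.5, -2.6, 21.1], np.float64(-0.002)], [[-0.5, -2.6, 21.1], np.float64(-0.002)]]
```

Request:
{"method": "send_rows", "body": {
  "motion": [
    [[0, 0, 0], 0],
    [[0, 0, 0], 0],
    [[0, 0, 0], 0],
    [[0, 0, 0], 0],
    [[0, 0, 0], 0]
  ]
}}

```text
time_s: 4.62
position: [0.6072, -0.0617, 0.0941]
tcp_rot: [[-0.339, 0.94, 0.039], [0.941, 0.339, 0.003], [-0.011, 0.038, -0.999]]
force: [-0.0, 0.6, 0.3]
opening: 0.701
```

Request:
{"method": "send_rows", "body": {
  "motion": [
    [[0, 0, -10], 0],
    [[0, 0, -10], 0],
    [[0, 0, -10], 0],
    [[0, 0, 0], 0],
    [[0, 0, 0], 0]
  ]
}}

```text
time_s: 5.03
position: [0.6071, -0.0627, 0.1288]
tcp_rot: [[-0.339, 0.94, 0.042], [0.941, 0.339, 0.002], [-0.013, 0.04, -0.999]]
force: [0.8, 0.5, -0.1]
opening: 0.696
```

Request:
{"method": "send_rows", "body": {
  "motion": [
    [[0, -2, 20], 0],
    [[0, -2, 20], 0],
    [[0, 0, 15], 0],
    [[0, 0, 8], 0],
    [[0, 0, 4], 0]
  ]
}}

```text
time_s: 5.45
position: [0.6103, -0.0653, 0.0642]
tcp_rot: [[-0.338, 0.94, 0.053], [0.941, 0.339, -0.001], [-0.019, 0.05, -0.999]]
force: [-0.2, -0.2, -0.9]
opening: 0.7
```

```bash
python3 go.py .604 -.065 .0515 110
```

```text
at [ 0.6103 -0.0653  0.0642] yaw 109.8 tilt [ 0.053 -0.001] d [ -6.3   0.3 -12.7] turn -0.004 n 1 t 5.5 F [-0.2 -0.2 -0.9] op 0.7
[[[2.6, -6.4, 12.4], np.float64(-0.004)]]
```

Request:
{"method": "send_rows", "body": {
  "motion": [
    [[1, -3, 7], 0],
    [[1, -2, 4], 0],
    [[0, 0, 1], 0],
    [[0, 0, 0], 0],
    [[0, 0, 0], 0]
  ]
}}

```text
time_s: 5.87
position: [0.6051, -0.0651, 0.051]
tcp_rot: [[-0.338, 0.94, 0.053], [0.941, 0.339, -0.001], [-0.019, 0.049, -0.999]]
force: [-0.3, -0.0, -0.1]
opening: 0.699
```

Request:
{"method": "send_rows", "body": {
  "motion": [
    [[0, 0, 0], 0],
    [[0, 0, 0], 0],
    [[0, 0, 0], 0],
    [[0, 0, 0], 0],
    [[0, 0, 0], 0]
  ],
  "gripper": 0.8
}}

```text
time_s: 6.28
position: [0.6068, -0.0656, 0.0531]
tcp_rot: [[-0.339, 0.939, 0.057], [0.941, 0.339, -0.003], [-0.022, 0.053, -0.998]]
force: [-0.6, 0.2, 0.1]
opening: 0.408
```

Request:
{"method": "send_rows", "body": {
  "motion": [
    [[0, 0, 0], 0],
    [[0, 0, -5], 0],
    [[0, 0, -15], 0],
    [[0, 0, -20], 0],
    [[0, 0, -25], 0]
  ]
}}

```text
time_s: 6.7
position: [0.5983, -0.064, 0.1145]
tcp_rot: [[-0.339, 0.94, 0.043], [0.941, 0.339, 0.002], [-0.013, 0.041, -0.999]]
force: [-0.3, -0.2, -0.5]
opening: 0.375
```

```bash
python3 go.py .53 -.34 .17 100;python3 - <<'E'
from h import *
c=cap('side');cv2.imwrite('pics/a3.png',cv2.resize(c['image'][100:270,170:340],None,fx=3.5,fy=3.5))
E
```

```text
at [ 0.5983 -0.064   0.1145] yaw 109.8 tilt [0.043 0.002] d [ -68.3 -276.    55.5] turn 0.171 n 8 t 6.7 F [-0.3 -0.2 -0.5] op 0.375
[[[-29.7, -19.4, -7.4], np.float64(0.021)], [[-30.1, -18.8, -7.4], np.float64(0.021)], [[-30.5, -18.1, -7.4], np.float64(0.021)], [[-30.8, -17.5, -7.4], np.float64(0.021)], [[-31.2, -16.8, -7.4], np.float64(0.021)]]
[[[-31.6, -16.1, -7.4], np.float64(0.021)], [[-31.9, -15.5, -7.4], np.float64(0.021)], [[-32.2, -14.8, -7.4], np.float64(0.021)]]
```

Request:
{"method": "send_rows", "body": {
  "motion": [
    [[-30, -19, -8], 0.02],
    [[-30, -19, -8], 0.02],
    [[-30, -18, -8], 0.02],
    [[-31, -17, -5], 0.02],
    [[-31, -17, 0], 0.02]
  ]
}}

```text
time_s: 7.17
position: [0.5624, -0.2346, 0.1533]
tcp_rot: [[-0.253, 0.966, 0.06], [0.967, 0.254, -0.001], [-0.016, 0.058, -0.998]]
force: [1.0, -0.8, -0.8]
opening: 0.373
```

Request:
{"method": "send_rows", "body": {
  "motion": [
    [[-31, -16, 0], 0.02],
    [[-31, -15, 0], 0.02],
    [[-15, -8, 0], 0],
    [[0, 0, 0], 0],
    [[0, 0, 0], 0]
  ]
}}

```text
time_s: 7.58
position: [0.5399, -0.3318, 0.1547]
tcp_rot: [[-0.203, 0.977, 0.064], [0.979, 0.203, -0.008], [-0.021, 0.061, -0.998]]
force: [-1.0, -0.1, -0.9]
opening: 0.377
```

```bash
python3 go.py .53 -.345 .03 100 
```

```text
at [ 0.5399 -0.3318  0.1547] yaw 101.7 tilt [ 0.064 -0.008] d [  -9.9  -13.2 -124.7] turn 0.029 n 4 t 7.6 F [-1.  -0.1 -0.9] op 0.377
[[[-2.1, -5.0, 31.0], np.float64(0.007)], [[-2.1, -5.0, 31.0], np.float64(0.007)], [[-2.1, -5.0, 31.0], np.float64(0.007)], [[-2.2, -5.0, 31.0], np.float64(0.007)]]
```

Request:
{"method": "send_rows", "body": {
  "motion": [
    [[-3, -6, 25], 0],
    [[-3, -6, 30], 0],
    [[-3, -6, 30], 0],
    [[-2, -6, 20], 0],
    [[0, -2, 5], 0]
  ]
}}

```text
time_s: 8.0
position: [0.5288, -0.3454, 0.045]
tcp_rot: [[-0.208, 0.975, 0.073], [0.978, 0.209, -0.012], [-0.027, 0.069, -0.997]]
force: [-1.1, 0.3, -0.8]
opening: 0.378
```

```bash
python3 go.py .525 -.345 .022 100 
```

```text
at [ 0.5288 -0.3454  0.045 ] yaw 102.0 tilt [ 0.073 -0.012] d [ -3.8   0.4 -23. ] turn 0.035 n 1 t 8.0 F [-1.1  0.3 -0.8] op 0.378
[[[1.8, -5.2, 22.6], np.float64(0.035)]]
```

Request:
{"method": "send_rows", "body": {
  "motion": [
    [[1, -3, 12], 0],
    [[1, -2, 8], 0],
    [[0, 0, 2], 0],
    [[0, 0, 0], 0],
    [[0, 0, 0], 0]
  ]
}}

```text
time_s: 8.42
position: [0.5264, -0.3384, 0.0222]
tcp_rot: [[-0.213, 0.974, 0.071], [0.977, 0.214, -0.008], [-0.023, 0.068, -0.997]]
force: [0.6, -0.3, -0.9]
opening: 0.378
```

Request:
{"method": "send_rows", "body": {
  "motion": [
    [[0, 0, 0], 0],
    [[0, 0, 0], 0],
    [[0, 0, 0], 0],
    [[0, 0, 0], 0],
    [[0, 0, 0], 0]
  ],
  "gripper": 0.3
}}

```text
time_s: 8.83
position: [0.5298, -0.3402, 0.0269]
tcp_rot: [[-0.214, 0.974, 0.078], [0.976, 0.216, -0.014], [-0.031, 0.073, -0.997]]
force: [-0.3, 0.0, -0.1]
opening: 0.654
```

Request:
{"method": "send_rows", "body": {
  "motion": [
    [[0, 0, -20], 0],
    [[0, 0, -35], 0],
    [[0, 0, -35], 0],
    [[0, 0, -35], 0],
    [[0, 0, -20], 0]
  ]
}}

```text
time_s: 9.25
position: [0.5151, -0.336, 0.1708]
tcp_rot: [[-0.213, 0.975, 0.068], [0.977, 0.214, -0.005], [-0.019, 0.065, -0.998]]
force: [0.4, -0.2, 0.2]
opening: 0.695
```

```bash
python3 go.py .547 .0457 .17 111 ;python3 - <<'E'
from h import *
c=cap('side');cv2.imwrite('pics/a4.png',c['image'])
c=cap('top');cv2.imwrite('pics/a5.png',c['image'])
for n in('top','side'):
  print([(np.round(r['xy']).tolist(),round(r['p'],2)) for r in place_of(n,'pack1')[:5]])
E
```

```text
at [ 0.5151 -0.336   0.1708] yaw 102.3 tilt [ 0.068 -0.005] d [ 31.9 381.7  -0.8] turn -0.152 n 10 t 9.2 F [ 0.4 -0.2  0.2] op 0.695
[[[36.6, 11.3, 0.1], np.float64(-0.015)], [[36.4, 11.8, 0.1], np.float64(-0.015)], [[36.3, 12.4, 0.1], np.float64(-0.015)], [[36.1, 12.9, 0.1], np.float64(-0.015)], [[35.9, 13.5, 0.1], np.float64(-0.015)]]
[[[35.7, 14.0, 0.1], np.float64(-0.015)], [[35.4, 14.5, 0.1], np.float64(-0.015)], [[35.2, 15.1, 0.1], np.float64(-0.015)], [[35.0, 15.6, 0.1], np.float64(-0.015)], [[34.7, 16.1, 0.1], np.float64(-0.015)]]
[([236.0, 197.0], 0.91), ([374.0, 207.0], 0.63), ([256.0, 187.0], 0.24)]
[([274.0, 292.0], 0.83), ([248.0, 198.0], 0.44), ([261.0, 216.0], 0.31)]
```

Request:
{"method": "send_rows", "body": {
  "motion": [
    [[36, 11, 0], -0.017],
    [[36, 12, 0], -0.017],
    [[36, 12.5, 0], -0.017],
    [[36, 13, 0], -0.017],
    [[36, 13.5, 0], -0.017]
  ]
}}

```text
time_s: 9.87
position: [0.5268, -0.1468, 0.1589]
tcp_rot: [[-0.285, 0.957, 0.056], [0.958, 0.285, 0.0], [-0.016, 0.053, -0.998]]
force: [-0.1, -0.0, 0.4]
opening: 0.695
```

Request:
{"method": "send_rows", "body": {
  "motion": [
    [[36, 14, 0], -0.017],
    [[35, 14.5, 0], -0.017],
    [[35, 15, 0], -0.017],
    [[25, 11, 0], -0.017],
    [[15, 6, 0], -0.017]
  ]
}}

```text
time_s: 10.28
position: [0.5299, 0.0242, 0.1494]
tcp_rot: [[-0.37, 0.928, 0.034], [0.929, 0.37, 0.008], [-0.005, 0.034, -0.999]]
force: [-0.4, 0.3, 0.1]
opening: 0.702
```

```bash
python3 go.py .547 .0457 .09 112.5
```

```text
at [0.5299 0.0242 0.1494] yaw 111.7 tilt [0.034 0.008] d [ 17.1  21.5 -59.4] turn -0.013 n 2 t 10.3 F [-0.4  0.3  0.1] op 0.702
[[[7.0, 10.9, 30.1], np.float64(-0.007)], [[6.9, 10.9, 30.1], np.float64(-0.007)]]
```

Request:
{"method": "send_rows", "body": {
  "motion": [
    [[6, 8, 20], 0],
    [[6, 8, 20], 0],
    [[1, 2, 10], 0],
    [[0, 0, 4], 0],
    [[0, 0, 0], 0]
  ]
}}

```text
time_s: 10.7
position: [0.5367, 0.0508, 0.0864]
tcp_rot: [[-0.379, 0.925, 0.017], [0.925, 0.379, 0.011], [0.004, 0.02, -1.0]]
force: [-0.4, 0.1, -0.3]
opening: 0.7
```

```bash
python3 go.py .547 .0457 .0515 112.5
```

```text
at [0.5367 0.0508 0.0864] yaw 112.3 tilt [0.017 0.011] d [ 10.3  -5.1 -34.9] turn -0.004 n 1 t 10.7 F [-0.4  0.1 -0.3] op 0.7
[[[-8.8, 6.9, 35.1], np.float64(-0.004)]]
```

Request:
{"method": "send_rows", "body": {
  "motion": [
    [[-3, 4, 10], 0],
    [[-3, 3, 10], 0],
    [[-2, 1, 8], 0],
    [[0, 0, 3], 0],
    [[0, 0, 0], 0]
  ]
}}

```text
time_s: 11.12
position: [0.5489, 0.0431, 0.0526]
tcp_rot: [[-0.375, 0.927, 0.017], [0.927, 0.375, 0.011], [0.003, 0.02, -1.0]]
force: [0.2, 0.1, -0.2]
opening: 0.703
```

```bash
python3 go.py .547 .0457 .0515 112.5
```

```text
at [0.5489 0.0431 0.0526] yaw 112.0 tilt [0.017 0.011] d [-1.9  2.6 -1.1] turn -0.008 n 1 t 11.1 F [ 0.2  0.1 -0.2] op 0.703
[[[3.2, -0.8, 1.1], np.float64(-0.008)]]
```

Grasp, lift, carry to the crate's near end (0.40, -0.35).

Request:
{"method": "send_rows", "body": {
  "motion": [
    [[0, 0, 0], 0],
    [[0, 0, 0], 0],
    [[0, 0, 0], 0],
    [[0, 0, 0], 0],
    [[0, 0, 0], 0]
  ],
  "gripper": 0.8
}}

```text
time_s: 11.53
position: [0.5494, 0.0423, 0.0537]
tcp_rot: [[-0.374, 0.927, 0.019], [0.928, 0.374, 0.011], [0.003, 0.021, -1.0]]
force: [-0.5, 1.2, 0.6]
opening: 0.4
```

Request:
{"method": "send_rows", "body": {
  "motion": [
    [[0, 0, 0], 0],
    [[0, 0, -10], 0],
    [[0, 0, -20], 0],
    [[0, 0, -30], 0],
    [[0, 0, -35], 0]
  ]
}}

```text
time_s: 11.95
position: [0.5416, 0.0422, 0.1465]
tcp_rot: [[-0.374, 0.927, 0.001], [0.927, 0.374, 0.013], [0.011, 0.006, -1.0]]
force: [0.2, -0.1, -0.3]
opening: 0.377
```

```bash
python3 go.py .405 -.35 .15 100
```

```text
at [0.5416 0.0422 0.1465] yaw 112.0 tilt [0.001 0.013] d [-136.6 -392.2    3.5] turn 0.209 n 11 t 11.9 F [ 0.2 -0.1 -0.3] op 0.377
[[[-28.4, -24.9, -0.8], np.float64(0.019)], [[-28.9, -24.3, -0.8], np.float64(0.019)], [[-29.3, -23.8, -0.8], np.float64(0.019)], [[-29.8, -23.2, -0.8], np.float64(0.019)], [[-30.2, -22.6, -0.8], np.float64(0.019)]]
[[[-30.6, -22.0, -0.8], np.float64(0.019)], [[-31.1, -21.5, -0.8], np.float64(0.019)], [[-31.5, -20.9, -0.8], np.float64(0.019)], [[-31.8, -20.3, -0.8], np.float64(0.019)], [[-32.2, -19.7, -0.8], np.float64(0.019)]]
[[[-32.6, -19.0, -0.8], np.float64(0.019)]]
```

Request:
{"method": "send_rows", "body": {
  "motion": [
    [[-28, -25, -1], 0.02],
    [[-29, -24, -1], 0.02],
    [[-29, -24, -1], 0.02],
    [[-30, -23, -1], 0.02],
    [[-30, -23, -1], 0.02]
  ]
}}

```text
time_s: 12.37
position: [0.487, -0.1354, 0.1624]
tcp_rot: [[-0.292, 0.956, 0.028], [0.956, 0.292, 0.007], [-0.001, 0.029, -1.0]]
force: [1.0, -0.5, -0.8]
opening: 0.37
```

Request:
{"method": "send_rows", "body": {
  "motion": [
    [[-31, -22, -1], 0.02],
    [[-31, -22, -1], 0.02],
    [[-31, -21, 0], 0.02],
    [[-25, -15, 0], 0.02],
    [[-10, -8, 0], 0]
  ]
}}

```text
time_s: 12.78
position: [0.4313, -0.2936, 0.1676]
tcp_rot: [[-0.208, 0.978, 0.034], [0.978, 0.208, -0.001], [-0.008, 0.033, -0.999]]
force: [1.0, 0.4, -0.6]
opening: 0.377
```

```bash
python3 go.py .405 -.35 .03 100
```

```text
at [ 0.4313 -0.2936  0.1676] yaw 102.0 tilt [ 0.034 -0.001] d [ -26.3  -56.4 -137.6] turn 0.035 n 4 t 12.8 F [ 1.   0.4 -0.6] op 0.377
[[[-12.2, -10.5, 34.2], np.float64(0.009)], [[-12.2, -10.4, 34.2], np.float64(0.009)], [[-12.3, -10.3, 34.2], np.float64(0.009)], [[-12.4, -10.2, 34.2], np.float64(0.009)]]
```

Request:
{"method": "send_rows", "body": {
  "motion": [
    [[-22, -14, 5], 0.01],
    [[-22, -14, 25], 0.01],
    [[-6, -8, 35], 0.01],
    [[0, -4, 35], 0],
    [[0, -2, 20], 0]
  ]
}}

```text
time_s: 13.2
position: [0.4068, -0.3671, 0.0539]
tcp_rot: [[-0.17, 0.984, 0.05], [0.985, 0.172, -0.024], [-0.032, 0.045, -0.998]]
force: [-0.3, 1.0, -0.4]
opening: 0.379
```

```bash
python3 go.py .405 -.35 .022 100
```

```text
at [ 0.4068 -0.3671  0.0539] yaw 99.8 tilt [ 0.05  -0.024] d [ -1.8  17.1 -31.9] turn -0.003 n 1 t 13.2 F [-0.3  1.  -0.4] op 0.379
[[[18.2, -0.3, 31.4], np.float64(-0.003)]]
```

Request:
{"method": "send_rows", "body": {
  "motion": [
    [[6, 0, 12], 0],
    [[5, 0, 10], 0],
    [[2, 0, 4], 0],
    [[0, 0, 2], 0],
    [[0, 0, 0], 0]
  ]
}}

```text
time_s: 13.62
position: [0.4036, -0.3545, 0.0221]
tcp_rot: [[-0.168, 0.985, 0.046], [0.985, 0.169, -0.019], [-0.027, 0.042, -0.999]]
force: [-0.4, 0.3, -0.6]
opening: 0.375
```

Request:
{"method": "send_rows", "body": {
  "motion": [
    [[0, 0, 0], 0],
    [[0, 0, 0], 0],
    [[0, 0, 0], 0],
    [[0, 0, 0], 0],
    [[0, 0, 0], 0]
  ],
  "gripper": 0.3
}}

```text
time_s: 14.03
position: [0.4063, -0.3577, 0.0264]
tcp_rot: [[-0.169, 0.984, 0.052], [0.985, 0.17, -0.027], [-0.035, 0.046, -0.998]]
force: [-1.0, 0.4, -0.6]
opening: 0.654
```

Request:
{"method": "send_rows", "body": {
  "motion": [
    [[0, 0, -20], 0],
    [[0, 0, -35], 0],
    [[0, 0, -35], 0],
    [[0, 0, -35], 0],
    [[0, 0, -25], 0]
  ]
}}

```text
time_s: 14.45
position: [0.3961, -0.3507, 0.1767]
tcp_rot: [[-0.169, 0.985, 0.043], [0.985, 0.169, -0.016], [-0.023, 0.04, -0.999]]
force: [0.5, -0.8, 0.0]
opening: 0.699
```

```bash
python3 go.py .477 .336 .2 90 ;python3 - <<'E'
from h import *
c=cap('side');cv2.imwrite('pics/a6.png',c['image'])
E
```

```text
at [ 0.3961 -0.3507  0.1767] yaw 99.7 tilt [ 0.043 -0.016] d [ 80.9 686.7  23.3] turn 0.17 n 18 t 14.4 F [ 0.5 -0.8  0. ] op 0.699
[[[36.8, 10.9, -1.7], np.float64(0.009)], [[36.9, 10.6, -1.7], np.float64(0.009)], [[37.0, 10.2, -1.7], np.float64(0.009)], [[37.1, 9.9, -1.7], np.float64(0.009)], [[37.2, 9.6, -1.7], np.float64(0.009)]]
[[[37.3, 9.2, -1.7], np.float64(0.009)], [[37.4, 8.8, -1.7], np.float64(0.009)], [[37.4, 8.5, -1.7], np.float64(0.009)], [[37.5, 8.1, -1.7], np.float64(0.009)], [[37.6, 7.8, -1.7], np.float64(0.009)]]
[[[37.7, 7.4, -1.7], np.float64(0.009)], [[37.7, 7.1, -1.7], np.float64(0.009)], [[37.8, 6.7, -1.7], np.float64(0.009)], [[37.9, 6.4, -1.7], np.float64(0.009)], [[37.9, 6.0, -1.7], np.float64(0.009)]]
[[[38.0, 5.7, -1.7], np.float64(0.009)], [[38.0, 5.3, -1.7], np.float64(0.009)], [[38.1, 4.9, -1.7], np.float64(0.009)]]
```

```bash
cat > wr.py <<'E'
from h import *
ct,cs=cap('top'),cap('side')
ct['image']=cv2.imread('pics/top0.png');cs['image']=cv2.imread('pics/side0.png')
g=ct['image'].max(2).astype(float);d=np.clip((33-g)/12,0,1)
gs=cs['image'].max(2).astype(float);ds=np.clip((50-gs)/30,0,1); ds[159:]=0
print(d[196:245,105:133].sum(), ds[130:159,190:225].sum())
for im,m in(([ct],[d]),([cs],[ds]),([ct,cs],[d,ds])):
    print(np.round(fitbox(im,m,(.477,.336,.05),.100,.024,.09,.016,pad=3),4))
cv2.imwrite('pics/d.png',cv2.resize(np.hstack([d[190:250,95:175],ds[130:190,180:260]])*255,None,fx=5,fy=5))
E
python3 wr.py
```

```text
285.08333333333337 110.7
[0.4768 0.3377 0.0732 0.4102]
[0.4751 0.3367 0.3828 0.6559]
[0.4774 0.3379 0.0701 0.4826][ WARN:0@11.350] global loadsave.cpp:1063 imwrite_ Unsupported depth image for selected encoder is fallbacked to CV_8U.
```

Request:
{"method": "send_rows", "body": {
  "motion": [
    [[37, 11, -2], 0.01],
    [[37, 11, -2], 0.01],
    [[37, 10, -2], 0.01],
    [[37, 10, -2], 0.01],
    [[37, 10, -2], 0.01]
  ]
}}

```text
time_s: 15.02
position: [0.4196, -0.1624, 0.1786]
tcp_rot: [[-0.103, 0.994, 0.043], [0.994, 0.104, -0.021], [-0.025, 0.04, -0.999]]
force: [0.6, -0.2, 0.1]
opening: 0.699
```

Request:
{"method": "send_rows", "body": {
  "motion": [
    [[37, 9, -2], 0.01],
    [[37, 9, -2], 0.01],
    [[37, 8, -2], 0.01],
    [[37, 8, -2], 0.01],
    [[37, 8, -2], 0.01]
  ]
}}

```text
time_s: 15.43
position: [0.4396, 0.0364, 0.1795]
tcp_rot: [[-0.047, 0.999, 0.027], [0.999, 0.048, -0.015], [-0.016, 0.027, -1.0]]
force: [1.4, -0.9, -0.7]
opening: 0.701
```

```bash
python3 go.py .477 .336 .2 93
```

```text
at [0.4396 0.0364 0.1795] yaw 92.7 tilt [ 0.027 -0.015] d [ 37.4 299.6  20.5] turn -0.005 n 8 t 15.4 F [ 1.4 -0.9 -0.7] op 0.701
[[[37.1, 6.5, -3.0], np.float64(-0.001)], [[37.1, 6.5, -3.0], np.float64(-0.001)], [[37.1, 6.6, -3.0], np.float64(-0.001)], [[37.1, 6.6, -3.0], np.float64(-0.001)], [[37.1, 6.6, -3.0], np.float64(-0.001)]]
[[[37.1, 6.6, -3.0], np.float64(-0.001)], [[37.1, 6.7, -3.0], np.float64(-0.001)], [[37.1, 6.7, -3.0], np.float64(-0.001)]]
```

Request:
{"method": "send_rows", "body": {
  "motion": [
    [[37, 6, -3], 0],
    [[37, 6, -3], 0],
    [[37, 6, -2], 0],
    [[37, 6, -2], 0],
    [[37, 6, -1], 0]
  ]
}}

```text
time_s: 15.85
position: [0.4539, 0.2323, 0.181]
tcp_rot: [[-0.048, 0.999, 0.012], [0.999, 0.048, -0.017], [-0.017, 0.011, -1.0]]
force: [0.6, -1.1, 0.2]
opening: 0.699
```

Request:
{"method": "send_rows", "body": {
  "motion": [
    [[37, 6, 0], 0],
    [[28, 6, 0], 0],
    [[15, 3, 0], 0],
    [[7, 0, 0], 0],
    [[0, 0, 0], 0]
  ]
}}

```text
time_s: 16.27
position: [0.4593, 0.331, 0.1705]
tcp_rot: [[-0.058, 0.998, -0.0], [0.998, 0.058, -0.02], [-0.02, -0.001, -1.0]]
force: [-0.3, -1.0, 0.0]
opening: 0.703
```

```bash
python3 go.py .477 .337 .15 93.5
```

```text
at [0.4593 0.331  0.1705] yaw 93.3 tilt [-0.   -0.02] d [ 17.7   6.  -20.5] turn -0.003 n 1 t 16.3 F [-0.3 -1.   0. ] op 0.703
[[[5.4, 18.1, 20.4], np.float64(-0.003)]]
```

Request:
{"method": "send_rows", "body": {
  "motion": [
    [[2, 6, 3], 0],
    [[2, 6, 4], 0],
    [[1, 4, 4], 0],
    [[0, 2, 4], 0],
    [[0, 0, 0], 0]
  ]
}}

```text
time_s: 16.68
position: [0.4768, 0.3317, 0.1508]
tcp_rot: [[-0.054, 0.998, -0.007], [0.998, 0.054, -0.024], [-0.024, -0.008, -1.0]]
force: [-0.2, 0.6, 0.2]
opening: 0.7
```

```bash
python3 go.py .477 .337 .102 93.5;python3 - <<'E'
from h import *
c=cap('side');cv2.imwrite('pics/a7.png',cv2.resize(c['image'][60:230,120:310],None,fx=3.5,fy=3.5))
c=cap('top');cv2.imwrite('pics/a8.png',cv2.resize(c['image'][150:300,40:240],None,fx=3.5,fy=3.5))
E
```

```text
at [0.4768 0.3317 0.1508] yaw 93.1 tilt [-0.007 -0.024] d [  0.2   5.3 -48.8] turn -0.007 n 2 t 16.7 F [-0.2  0.6  0.2] op 0.7
[[[3.2, 0.4, 24.3], np.float64(-0.003)], [[3.2, 0.5, 24.3], np.float64(-0.003)]]
```

Gripper lines up over the T-bar (side view bar at zoom (310,290), finger above it at (312,240)). Descend.

Request:
{"method": "send_rows", "body": {
  "motion": [
    [[1, 0, 10], 0],
    [[1, 0, 12], 0],
    [[1, 0, 10], 0],
    [[1, 0, 6], 0],
    [[0, 0, 2], 0]
  ]
}}

```text
time_s: 17.2
position: [0.4771, 0.3345, 0.1101]
tcp_rot: [[-0.053, 0.999, -0.003], [0.998, 0.052, -0.022], [-0.022, -0.005, -1.0]]
force: [0.5, -0.8, 0.8]
opening: 0.699
```

```bash
python3 go.py .477 .337 .102 93.5
```

```text
at [0.4771 0.3345 0.1101] yaw 93.0 tilt [-0.003 -0.022] d [-0.1  2.5 -8.1] turn -0.009 n 1 t 17.2 F [ 0.5 -0.8  0.8] op 0.699
[[[2.7, 0.1, 8.0], np.float64(-0.009)]]
```

Request:
{"method": "send_rows", "body": {
  "motion": [
    [[1, 0, 5], 0],
    [[1, 0, 4], 0],
    [[0, 0, 1], 0],
    [[0, 0, 0], 0],
    [[0, 0, 0], 0]
  ]
}}

```text
time_s: 17.62
position: [0.4764, 0.3365, 0.0982]
tcp_rot: [[-0.053, 0.999, -0.005], [0.998, 0.053, -0.023], [-0.023, -0.006, -1.0]]
force: [-0.9, 0.5, 0.8]
opening: 0.7
```

Request:
{"method": "send_rows", "body": {
  "motion": [
    [[0, 0, 0], 0],
    [[0, 0, 0], 0],
    [[0, 0, 0], 0],
    [[0, 0, 0], 0],
    [[0, 0, 0], 0]
  ],
  "gripper": 1.0
}}

```text
time_s: 18.03
position: [0.4773, 0.337, 0.0996]
tcp_rot: [[-0.053, 0.999, -0.002], [0.998, 0.053, -0.022], [-0.022, -0.003, -1.0]]
force: [0.1, 1.0, -0.6]
opening: 0.407
```

Request:
{"method": "send_rows", "body": {
  "motion": [
    [[0, 0, 0], 0],
    [[0, 0, 0], 0],
    [[0, 0, 0], 0],
    [[0, 0, 0], 0],
    [[0, 0, 0], 0]
  ]
}}

```text
time_s: 18.45
position: [0.4773, 0.3372, 0.0999]
tcp_rot: [[-0.053, 0.999, -0.002], [0.998, 0.053, -0.021], [-0.021, -0.003, -1.0]]
force: [0.2, -0.1, -0.7]
opening: 0.165
```

Request:
{"method": "send_rows", "body": {
  "motion": [
    [[0, 0, 0], 0],
    [[0, 0, -5], 0],
    [[0, 0, -15], 0],
    [[0, 0, -20], 0],
    [[0, 0, -20], 0]
  ]
}}

```text
time_s: 18.87
position: [0.472, 0.3357, 0.1552]
tcp_rot: [[-0.053, 0.998, -0.018], [0.998, 0.053, -0.029], [-0.028, -0.019, -0.999]]
force: [-0.3, 0.4, -3.6]
opening: 0.166
```

Request:
{"method": "send_rows", "body": {
  "motion": [
    [[0, 0, -15], 0],
    [[0, 0, -8], 0],
    [[0, 0, -3], 0],
    [[0, 0, 0], 0],
    [[0, 0, 0], 0]
  ]
}}

```text
time_s: 19.28
position: [0.4726, 0.3364, 0.1849]
tcp_rot: [[-0.053, 0.998, -0.015], [0.998, 0.053, -0.028], [-0.027, -0.017, -0.999]]
force: [0.3, 0.4, -2.7]
opening: 0.171
```

```bash
python3 go.py .469 .044 .2 67;python3 - <<'E'
from h import *
c=cap('side');cv2.imwrite('pics/a9.png',cv2.resize(c['image'][60:230,120:310],None,fx=3.5,fy=3.5))
E
```

```text
at [0.4726 0.3364 0.1849] yaw 93.1 tilt [-0.015 -0.028] d [  -3.6 -292.4   15.1] turn 0.455 n 8 t 19.3 F [ 0.3  0.4 -2.7] op 0.171
[[[-36.5, -2.4, -0.8], np.float64(0.057)], [[-36.6, -0.3, -0.8], np.float64(0.057)], [[-36.6, 1.7, -0.8], np.float64(0.057)], [[-36.4, 3.8, -0.8], np.float64(0.057)], [[-36.1, 5.9, -0.8], np.float64(0.057)]]
[[[-35.7, 7.9, -0.8], np.float64(0.057)], [[-35.2, 9.9, -0.8], np.float64(0.057)], [[-34.6, 11.9, -0.8], np.float64(0.057)]]
```

```bash
cat > wf.py <<'E'
import sys,numpy as np,json
from rig import bot
R0=np.array([[-0.053,0.999,-0.002],[0.998,0.053,-0.021],[-0.021,-0.003,-1.0]])
v=R0.T@np.array([-.0001,.0003,.004-.0999]); u=R0[2]
def plan(x,y,z,yaw=None,mx=40,mr=.12):
    s=bot.read_state(); p=np.array(s['position']);R=np.array(s['tcp_rot'])
    foot=p+R@v; up=R@u
    y0=np.arctan2(R[1,0],R[0,0]); dy=0 if yaw is None else -((yaw/57.29578-y0+np.pi)%(2*np.pi)-np.pi)
    a=dy; Rf=R@np.array([[np.cos(a),-np.sin(a),0],[np.sin(a),np.cos(a),0],[0,0,1]])
    d=np.array([x,y,z])-Rf@v-p
    n=max(1,int(np.ceil(np.linalg.norm(d)*1000/mx)),int(np.ceil(abs(dy)/mr)))
    print('foot',np.round(foot,4),'lean',np.round(up[:2],3),'yaw',round(np.degrees(y0),1),'j6',round(s['joint_positions'][5]),'d',np.round(d*1000,1),'turn',round(dy,3),'n',n,'t',round(s['time_s'],1),'F',np.round(s['force'],1),'M',np.round(s['moment'],2),'op',round(s['opening'],3))
    rows=[]
    for i in range(n):
        a=dy/n; c,sn=np.cos(a*i),np.sin(a*i)
        Ri=R@np.array([[c,-sn,0],[sn,c,0],[0,0,1]])
        rows.append([np.round(Ri.T@d*1000/n,1).tolist(),round(float(a),3)])
    for i in range(0,n,5): print(rows[i:i+5])
if __name__=='__main__':
    a=[None if q=='-' else float(q) for q in sys.argv[1:]]; plan(*a)
E
python3 wf.py .469 .044 .092 67
```

```text
foot [0.471  0.3359 0.0887] lean [0.014 0.007] yaw 93.1 j6 -67 d [  -3.  -291.6    3.3] turn 0.455 n 8 t 19.3 F [-0.4 -0.6 -2.4] M [ 0.02 -0.02 -0.01] op 0.166
[[[-36.4, -2.3, 0.6], 0.057], [[-36.5, -0.2, 0.6], 0.057], [[-36.4, 1.8, 0.6], 0.057], [[-36.2, 3.9, 0.6], 0.057], [[-36.0, 5.9, 0.6], 0.057]]
[[[-35.6, 8.0, 0.6], 0.057], [[-35.1, 10.0, 0.6], 0.057], [[-34.4, 12.0, 0.6], 0.057]]
```

Request:
{"method": "send_rows", "body": {
  "motion": [
    [[-30, -2, -4], 0.05],
    [[-36, 0, -4], 0.057],
    [[-36, 2, -1], 0.057],
    [[-36, 4, 0], 0.057],
    [[-36, 6, 0], 0.057]
  ]
}}

```text
time_s: 19.75
position: [0.4696, 0.1633, 0.1932]
tcp_rot: [[0.223, 0.975, -0.021], [0.974, -0.223, -0.026], [-0.03, -0.015, -0.999]]
force: [1.3, 0.3, -3.7]
opening: 0.166
```

Request:
{"method": "send_rows", "body": {
  "motion": [
    [[-35, 8, 0], 0.057],
    [[-35, 10, 0], 0.057],
    [[-20, 6, 0], 0.05],
    [[-8, 3, 0], 0],
    [[0, 0, 0], 0]
  ]
}}

```text
time_s: 20.17
position: [0.4642, 0.0506, 0.1922]
tcp_rot: [[0.393, 0.919, -0.03], [0.919, -0.394, -0.029], [-0.038, -0.017, -0.999]]
force: [0.1, 0.5, -2.6]
opening: 0.163
```

```bash
python3 wf.py .469 .044 .092 67.5
```

```text
foot [0.4624 0.0499 0.0963] lean [0.019 0.01 ] yaw 66.9 j6 -72 d [ 6.7 -5.9 -4.3] turn -0.011 n 1 t 20.2 F [ 0.1  0.5 -2.6] M [ 0.06 -0.09  0.  ] op 0.163
[[[-2.6, 8.5, 4.2], -0.011]]
```

Request:
{"method": "send_rows", "body": {
  "motion": [
    [[-1, 3, 1], 0],
    [[-1, 3, 2], 0],
    [[0, 1, 1], 0],
    [[0, 0, 0], 0],
    [[0, 0, 0], 0]
  ]
}}

```text
time_s: 20.58
position: [0.4699, 0.0498, 0.1862]
tcp_rot: [[0.387, 0.921, -0.033], [0.921, -0.388, -0.026], [-0.036, -0.02, -0.999]]
force: [-0.3, -0.5, -2.7]
opening: 0.161
```

```bash
python3 wf.py .469 .044 .074 67.5; python3 - <<'E'
from h import *
c=cap('side');cv2.imwrite('pics/b1.png',cv2.resize(c['image'][130:270,170:340],None,fx=4.4,fy=4.4))
c=cap('top');cv2.imwrite('pics/b2.png',cv2.resize(c['image'][120:256,170:340],None,fx=4.4,fy=4.4))
E
```

```text
foot [0.4678 0.0494 0.0903] lean [0.022 0.008] yaw 67.2 j6 -72 d [  1.2  -5.4 -16.3] turn -0.005 n 1 t 20.6 F [-0.3 -0.5 -2.7] M [-0.02 -0.05  0.01] op 0.161
[[[-3.9, 3.5, 16.4], -0.005]]
```

Request:
{"method": "send_rows", "body": {
  "motion": [
    [[-2, 1.5, 0], 0],
    [[-2, 1.5, 1], 0],
    [[0, 0, 1], 0],
    [[0, 0, 0], 0],
    [[0, 0, 0], 0]
  ]
}}

```text
time_s: 21.1
position: [0.471, 0.0454, 0.1845]
tcp_rot: [[0.385, 0.922, -0.032], [0.922, -0.386, -0.026], [-0.036, -0.02, -0.999]]
force: [0.4, 0.3, -2.5]
opening: 0.166
```

```bash
python3 wf.py .469 .044 .074 67.5
```

```text
foot [0.469  0.0449 0.0886] lean [0.021 0.008] yaw 67.3 j6 -73 d [  0.   -0.9 -14.6] turn -0.003 n 1 t 21.1 F [ 0.4  0.3 -2.5] M [-0.01 -0.03 -0.04] op 0.166
[[[-0.3, 0.7, 14.6], -0.003]]
```

Descend over the wing, slowly.

Request:
{"method": "send_rows", "body": {
  "motion": [
    [[0, 0, 4], 0],
    [[0, 0, 5], 0],
    [[0, 0, 5], 0],
    [[0, 0, 4], 0],
    [[0, 0, 2], 0]
  ]
}}

```text
time_s: 21.52
position: [0.4705, 0.0446, 0.163]
tcp_rot: [[0.386, 0.922, -0.031], [0.922, -0.387, -0.026], [-0.036, -0.019, -0.999]]
force: [0.6, -0.4, -2.9]
opening: 0.165
```

```bash
python3 wf.py .469 .044 .058 67.5
```

```text
foot [0.4687 0.0441 0.0671] lean [0.02  0.008] yaw 67.3 j6 -73 d [ 0.4 -0.1 -9.1] turn -0.004 n 1 t 21.5 F [ 0.6 -0.4 -2.9] M [-0.01 -0.07  0.05] op 0.165
[[[0.3, 0.6, 9.0], -0.004]]
```

Request:
{"method": "send_rows", "body": {
  "motion": [
    [[0, 0, 2.5], 0],
    [[0, 0, 2.5], 0],
    [[0, 0, 2], 0],
    [[0, 0, 0.5], 0],
    [[0, 0, 0], 0]
  ]
}}

```text
time_s: 21.93
position: [0.4702, 0.0443, 0.1539]
tcp_rot: [[0.386, 0.922, -0.032], [0.922, -0.387, -0.026], [-0.036, -0.02, -0.999]]
force: [-0.0, -0.8, -0.9]
opening: 0.166
```

```bash
python3 wf.py .469 .044 .058 67.5
```

```text
foot [0.4681 0.0438 0.058 ] lean [0.021 0.008] yaw 67.3 j6 -73 d [ 0.9  0.2 -0. ] turn -0.004 n 1 t 21.9 F [-0.  -0.8 -0.9] M [0.03 0.03 0.02] op 0.166
[[[0.5, 0.7, 0.0], -0.004]]
```

Request:
{"method": "send_rows", "body": {
  "motion": [
    [[0, 0, 0], 0.1],
    [[0, 0, 0], 0.1],
    [[0, 0, 0], 0.1],
    [[0, 0, 0], 0.1],
    [[0, 0, 0], 0.1]
  ]
}}

```text
time_s: 22.35
position: [0.4698, 0.0437, 0.1543]
tcp_rot: [[0.792, 0.61, -0.033], [0.609, -0.793, -0.028], [-0.043, 0.002, -0.999]]
force: [-0.5, -0.1, -4.4]
opening: 0.169
```

```bash
python3 wf.py .469 .044 .058 -23
```

```text
foot [0.4686 0.0423 0.0584] lean [0.014 0.017] yaw 37.5 j6 -43 d [ 0.3  4.  -0.4] turn 1.057 n 9 t 22.4 F [-0.5 -0.1 -4.4] M [-0.02 -0.    0.14] op 0.169
[[[0.3, -0.3, 0.0], 0.117], [[0.3, -0.4, 0.0], 0.117], [[0.2, -0.4, 0.0], 0.117], [[0.2, -0.4, 0.0], 0.117], [[0.1, -0.4, 0.0], 0.117]]
[[[0.1, -0.4, 0.0], 0.117], [[0.0, -0.4, 0.0], 0.117], [[-0.0, -0.4, 0.0], 0.117], [[-0.1, -0.4, 0.0], 0.117]]
```

Request:
{"method": "send_rows", "body": {
  "motion": [
    [[0.3, -0.3, 0], 0.11],
    [[0.2, -0.3, 0], 0.11],
    [[0.2, -0.3, 0], 0.11],
    [[0, -0.3, 0], 0.11],
    [[0, -0.3, 0], 0.11]
  ]
}}

```text
time_s: 22.77
position: [0.4695, 0.0447, 0.1545]
tcp_rot: [[0.996, 0.082, -0.033], [0.081, -0.996, -0.03], [-0.036, 0.027, -0.999]]
force: [-0.8, -0.7, -3.1]
opening: 0.167
```

Request:
{"method": "send_rows", "body": {
  "motion": [
    [[0, -0.3, 0], 0.11],
    [[0, -0.3, 0], 0.11],
    [[0, -0.3, 0], 0.11],
    [[0, 0, 0], 0.1],
    [[0, 0, 0], 0.05]
  ]
}}

```text
time_s: 23.18
position: [0.4688, 0.0452, 0.1548]
tcp_rot: [[0.912, -0.409, -0.034], [-0.41, -0.911, -0.032], [-0.018, 0.043, -0.999]]
force: [-0.2, -1.2, -3.9]
opening: 0.162
```

```bash
python3 wf.py .469 .044 .058 -26
```

```text
foot [0.4676 0.041  0.0589] lean [0.016 0.043] yaw -24.2 j6 19 d [ 1.4  3.1 -0.9] turn 0.031 n 1 t 23.2 F [-0.2 -1.2 -3.9] M [-0.03  0.07  0.14] op 0.162
[[[0.1, -3.5, 0.8], 0.031]]
```

Request:
{"method": "send_rows", "body": {
  "motion": [
    [[0, 0, 0], -0.03],
    [[0, 0, -3], -0.03],
    [[0, 0, -8], 0],
    [[0, 0, -12], 0],
    [[0, 0, -12], 0]
  ]
}}

```text
time_s: 23.6
position: [0.4678, 0.0467, 0.1895]
tcp_rot: [[0.934, -0.355, -0.04], [-0.356, -0.934, -0.031], [-0.027, 0.043, -0.999]]
force: [0.2, 0.7, -3.0]
opening: 0.162
```

```bash
python3 wf.py .702 -.047 .095 57; python3 - <<'E'
from h import *
c=cap('side');cv2.imwrite('pics/b3.png',cv2.resize(c['image'][130:270,170:340],None,fx=4.4,fy=4.4))
E
```

```text
foot [0.466  0.0427 0.0936] lean [0.022 0.041] yaw -20.9 j6 16 d [236.7 -92.6   1.4] turn -1.359 n 12 t 23.6 F [ 0.2  0.7 -3. ] M [-0.1   0.06  0.03] op 0.162
[[[21.2, 0.2, -0.7], -0.113], [[21.0, 2.6, -0.7], -0.113], [[20.6, 5.0, -0.7], -0.113], [[19.9, 7.3, -0.7], -0.113], [[18.9, 9.5, -0.7], -0.113]]
[[[17.7, 11.5, -0.7], -0.113], [[16.3, 13.5, -0.7], -0.113], [[14.7, 15.2, -0.7], -0.113], [[12.9, 16.8, -0.7], -0.113], [[10.9, 18.1, -0.7], -0.113]]
[[[8.8, 19.3, -0.7], -0.113], [[6.6, 20.1, -0.7], -0.113]]
```

Request:
{"method": "send_rows", "body": {
  "motion": [
    [[21, 0, -1], -0.115],
    [[21, 2.6, -1], -0.115],
    [[20.5, 5, -1], -0.115],
    [[20, 7.3, -1], -0.115],
    [[19, 9.5, -1], -0.115]
  ]
}}

```text
time_s: 24.07
position: [0.5667, 0.0109, 0.1968]
tcp_rot: [[0.971, 0.235, -0.038], [0.234, -0.972, -0.03], [-0.044, 0.02, -0.999]]
force: [-0.2, 0.4, -2.5]
opening: 0.164
```

Request:
{"method": "send_rows", "body": {
  "motion": [
    [[17.7, 11.5, 0], -0.115],
    [[16, 13.5, 0], -0.115],
    [[14.7, 15, 0], -0.115],
    [[13, 17, 0], -0.115],
    [[8, 12, 0], -0.115]
  ]
}}

```text
time_s: 24.48
position: [0.6658, -0.0227, 0.1939]
tcp_rot: [[0.668, 0.743, -0.036], [0.742, -0.669, -0.03], [-0.046, -0.006, -0.999]]
force: [-0.0, -0.3, -3.2]
opening: 0.167
```

```bash
python3 wf.py .702 -.047 .092 58
```

```text
foot [ 0.6641 -0.024   0.098 ] lean [0.019 0.017] yaw 48.0 j6 -58 d [ 38.2 -23.3  -6. ] turn -0.175 n 2 t 24.5 F [-0.  -0.3 -3.2] M [-0.12 -0.13  0.02] op 0.167
[[[4.3, 22.0, 2.7], -0.087], [[2.3, 22.3, 2.7], -0.087]]
```

Request:
{"method": "send_rows", "body": {
  "motion": [
    [[3, 15, 1], -0.06],
    [[2, 14, 1], -0.06],
    [[1, 8, 0], -0.05],
    [[0.5, 4, 0], 0],
    [[0, 0, 0], 0]
  ]
}}

```text
time_s: 24.9
position: [0.7066, -0.0453, 0.1882]
tcp_rot: [[0.527, 0.849, -0.035], [0.849, -0.528, -0.03], [-0.044, -0.014, -0.999]]
force: [-0.6, 0.6, -3.5]
opening: 0.166
```

```bash
python3 wf.py .702 -.047 .088 58
```

```text
foot [ 0.7046 -0.0463  0.0923] lean [0.021 0.014] yaw 58.2 j6 -69 d [-2.6 -0.7 -4.3] turn 0.003 n 1 t 24.9 F [-0.6  0.6 -3.5] M [ 0.03 -0.09  0.01] op 0.166
[[[-1.7, -1.8, 4.4], 0.003]]
```

Request:
{"method": "send_rows", "body": {
  "motion": [
    [[-0.5, -1, 4], 0],
    [[-0.5, -0.5, 5], 0],
    [[-0.5, 0, 5], 0],
    [[0, 0, 4], 0],
    [[0, 0, 3], 0]
  ]
}}

```text
time_s: 25.32
position: [0.7007, -0.0448, 0.1654]
tcp_rot: [[0.529, 0.848, -0.038], [0.847, -0.53, -0.029], [-0.045, -0.017, -0.999]]
force: [-0.1, 0.8, -3.0]
opening: 0.165
```

```bash
python3 wf.py .702 -.047 .058 58; python3 - <<'E'
from h import *
c=cap('side');cv2.imwrite('pics/b4.png',cv2.resize(c['image'][130:270,170:340],None,fx=4.4,fy=4.4))
E
```

```text
foot [ 0.6985 -0.0457  0.0695] lean [0.024 0.013] yaw 58.0 j6 -69 d [  3.5  -1.3 -11.5] turn 0.0 n 1 t 25.3 F [-0.1  0.8 -3. ] M [ 0.01 -0.06 -0.01] op 0.165
[[[1.3, 3.9, 11.4], 0.0]]
```

Request:
{"method": "send_rows", "body": {
  "motion": [
    [[0.5, 2, 3], 0],
    [[0.5, 2, 4], 0],
    [[0, 0, 3], 0],
    [[0, 0, 1.5], 0],
    [[0, 0, 0], 0]
  ]
}}

```text
time_s: 25.78
position: [0.7056, -0.0466, 0.1542]
tcp_rot: [[0.529, 0.848, -0.035], [0.847, -0.53, -0.03], [-0.044, -0.014, -0.999]]
force: [-0.2, 0.5, -2.5]
opening: 0.161
```

```bash
python3 wf.py .702 -.047 .058 58
```

```text
foot [ 0.7036 -0.0476  0.0583] lean [0.021 0.014] yaw 58.0 j6 -69 d [-1.6  0.6 -0.3] turn 0.0 n 1 t 25.8 F [-0.2  0.5 -2.5] M [0.03 0.04 0.01] op 0.161
[[[-0.3, -1.7, 0.3], 0.0]]
```

Request:
{"method": "send_rows", "body": {
  "motion": [
    [[0, -0.5, 0], 0.1],
    [[0, -0.5, 0], 0.1],
    [[0, -0.3, 0], 0.1],
    [[0, 0, 0], 0.1],
    [[0, 0, 0], 0.1]
  ]
}}

```text
time_s: 26.2
position: [0.7041, -0.0482, 0.1544]
tcp_rot: [[0.88, 0.473, -0.036], [0.472, -0.881, -0.035], [-0.048, 0.013, -0.999]]
force: [0.0, -0.3, -2.6]
opening: 0.162
```

```bash
python3 wf.py .702 -.047 .058 -25
```

```text
foot [ 0.7028 -0.0506  0.0585] lean [0.016 0.027] yaw 28.2 j6 -39 d [-0.6  5.7 -0.6] turn 0.929 n 8 t 26.2 F [ 0.  -0.3 -2.6] M [-0.19  0.03  0.1 ] op 0.162
[[[0.3, -0.7, 0.1], 0.116], [[0.2, -0.7, 0.1], 0.116], [[0.1, -0.7, 0.1], 0.116], [[0.0, -0.7, 0.1], 0.116], [[-0.1, -0.7, 0.1], 0.116]]
[[[-0.1, -0.7, 0.1], 0.116], [[-0.2, -0.7, 0.1], 0.116], [[-0.3, -0.6, 0.1], 0.116]]
```

Request:
{"method": "send_rows", "body": {
  "motion": [
    [[0.3, -0.6, 0], 0.11],
    [[0.2, -0.6, 0], 0.11],
    [[0, -0.6, 0], 0.11],
    [[0, -0.6, 0], 0.11],
    [[0, -0.6, 0], 0.11]
  ]
}}

```text
time_s: 26.62
position: [0.7026, -0.0475, 0.1544]
tcp_rot: [[0.996, -0.082, -0.039], [-0.084, -0.996, -0.039], [-0.036, 0.042, -0.998]]
force: [-1.2, -1.2, -0.9]
opening: 0.164
```

Request:
{"method": "send_rows", "body": {
  "motion": [
    [[0, -0.5, 0], 0.11],
    [[0, -0.3, 0], 0.11],
    [[0, 0, 0], 0.08],
    [[0, 0, 0], 0.05],
    [[0, 0, 0], 0]
  ]
}}

```text
time_s: 27.03
position: [0.7013, -0.0475, 0.1543]
tcp_rot: [[0.899, -0.436, -0.042], [-0.438, -0.898, -0.041], [-0.02, 0.055, -0.998]]
force: [-0.4, 0.2, -1.5]
opening: 0.163
```

```bash
python3 wf.py .702 -.047 .058 -25
```

```text
foot [ 0.6993 -0.0526  0.0585] lean [0.025 0.053] yaw -26.0 j6 15 d [ 2.7  5.6 -0.5] turn -0.017 n 1 t 27.0 F [-0.4  0.2 -1.5] M [-0.03  0.12  0.11] op 0.163
[[[-0.0, -6.2, 0.2], -0.017]]
```

Request:
{"method": "send_rows", "body": {
  "motion": [
    [[0, 0, 0], -0.03],
    [[0, 0, -3], -0.03],
    [[0, 0, -8], 0],
    [[0, 0, -12], 0],
    [[0, 0, -12], 0]
  ]
}}

```text
time_s: 27.45
position: [0.7001, -0.0453, 0.1867]
tcp_rot: [[0.926, -0.375, -0.051], [-0.377, -0.925, -0.038], [-0.033, 0.054, -0.998]]
force: [1.1, -0.3, -2.7]
opening: 0.158
```

```bash
python3 wf.py .632 .115 .095 -32; python3 - <<'E'
from h import *
cs,ct=cap('side'),cap('top');cv2.imwrite('pics/b5.png',cv2.resize(cs['image'][130:270,170:340],None,fx=4.4,fy=4.4))
yt,ys=yel(ct),yel(cs)
W=[(0.632,0.116),(0.469,.044),(.540,-.118),(.702,-.048)]
for w in W:
    x,y,th,e=fitbox([cs],[ys],(*w,np.arctan2(w[1],w[0]-.585)),.058,.018,.05,.012); a=np.arctan2(y+.0015,x-.5855);print(np.round([x,y,th,e],4),'ang',np.round(np.degrees(a),1),'screw',round((a-th)%np.pi,3))
E
```

```text
foot [ 0.6973 -0.05    0.091 ] lean [0.033 0.049] yaw -22.2 j6 11 d [-65.  165.3   4. ] turn 0.171 n 5 t 27.4 F [ 1.1 -0.3 -2.7] M [-0.02  0.02  0.02] op 0.158
[[[-24.5, -25.7, -1.4], 0.034], [[-25.4, -24.8, -1.4], 0.034], [[-26.2, -23.9, -1.4], 0.034], [[-27.0, -23.0, -1.4], 0.034], [[-27.8, -22.1, -1.4], 0.034]]
[0.6311 0.1179 1.0559 0.2238] ang 69.1 screw 0.15
[0.4681 0.0468 1.2969 0.1025] ang 157.6 screw 1.454
[ 0.539  -0.1158  1.087   0.1037] ang -112.1 screw 0.098
[ 0.7009 -0.0467  1.2618  0.2492] ang -21.4 screw 1.506
```

Request:
{"method": "send_rows", "body": {
  "motion": [
    [[-24, -25, -3], 0.034],
    [[-25, -25, -3], 0.034],
    [[-26, -24, -2], 0.034],
    [[-27, -23, 0], 0.034],
    [[-20, -16, 0], 0.02]
  ]
}}

```text
time_s: 27.97
position: [0.6455, 0.106, 0.195]
tcp_rot: [[0.846, -0.532, -0.035], [-0.533, -0.845, -0.043], [-0.007, 0.055, -0.998]]
force: [-1.0, 0.8, -3.9]
opening: 0.167
```

```bash
python3 wf.py .632 .115 .092 -31
```

```text
foot [0.644  0.1005 0.0992] lean [0.019 0.057] yaw -32.2 j6 34 d [-12.1  14.5  -7.2] turn -0.022 n 1 t 28.0 F [-1.   0.8 -3.9] M [0.07 0.07 0.  ] op 0.167
[[[-17.9, -6.2, 7.0], -0.022]]
```

Request:
{"method": "send_rows", "body": {
  "motion": [
    [[-7, -2, 1], 0],
    [[-6, -2, 1], 0],
    [[-3, -1, 1], 0],
    [[0, 0, 0], 0],
    [[0, 0, 0], 0]
  ]
}}

```text
time_s: 28.38
position: [0.6313, 0.1243, 0.192]
tcp_rot: [[0.849, -0.526, -0.036], [-0.528, -0.848, -0.042], [-0.008, 0.055, -0.998]]
force: [-0.0, -0.1, -3.0]
opening: 0.168
```

```bash
python3 wf.py .632 .115 .088 -31
```

```text
foot [0.6298 0.1189 0.0963] lean [0.019 0.056] yaw -31.8 j6 35 d [ 2.2 -3.9 -8.3] turn -0.015 n 1 t 28.4 F [-0.  -0.1 -3. ] M [-0.05  0.03 -0.01] op 0.168
[[[4.0, 1.7, 8.3], -0.015]]
```

Request:
{"method": "send_rows", "body": {
  "motion": [
    [[2, 1, 2], -0.01],
    [[2, 1, 3], 0],
    [[0, 0, 2], 0],
    [[0, 0, 0], 0],
    [[0, 0, 0], 0]
  ]
}}

```text
time_s: 28.8
position: [0.6363, 0.1144, 0.1839]
tcp_rot: [[0.852, -0.522, -0.034], [-0.523, -0.851, -0.044], [-0.006, 0.055, -0.998]]
force: [1.1, 0.6, -3.3]
opening: 0.165
```

```bash
python3 wf.py .632 .115 .07 -31; python3 - <<'E'
from h import *
c=cap('side');cv2.imwrite('pics/b6.png',cv2.resize(c['image'][130:270,170:340],None,fx=4.4,fy=4.4))
E
```

```text
foot [0.6349 0.1089 0.0881] lean [0.018 0.057] yaw -31.6 j6 34 d [ -2.9   6.1 -18.1] turn -0.01 n 1 t 28.8 F [ 1.1  0.6 -3.3] M [-0.03  0.05 -0.01] op 0.165
[[[-5.6, -4.7, 17.9], -0.01]]
```

Request:
{"method": "send_rows", "body": {
  "motion": [
    [[-2, -1.5, 0], 0],
    [[-1.5, -1.5, 0], 0],
    [[0, 0, 0], 0],
    [[0, 0, 0], 0],
    [[0, 0, 0], 0]
  ]
}}

```text
time_s: 29.27
position: [0.6348, 0.1194, 0.1838]
tcp_rot: [[0.852, -0.522, -0.034], [-0.523, -0.851, -0.043], [-0.006, 0.055, -0.998]]
force: [0.2, 0.5, -2.6]
opening: 0.168
```

```bash
python3 wf.py .632 .115 .07 -31
```

```text
foot [0.6334 0.1138 0.0881] lean [0.018 0.057] yaw -31.6 j6 34 d [ -1.4   1.2 -18.1] turn -0.01 n 1 t 29.3 F [ 0.2  0.5 -2.6] M [-0.05  0.07  0.05] op 0.168
[[[-1.7, -1.2, 18.0], -0.01]]
```

Request:
{"method": "send_rows", "body": {
  "motion": [
    [[-0.5, -0.5, 5], 0],
    [[-0.5, 0, 5], 0],
    [[0, 0, 5], 0],
    [[0, 0, 3], 0],
    [[0, 0, 2], 0]
  ]
}}

```text
time_s: 29.68
position: [0.6335, 0.12, 0.1624]
tcp_rot: [[0.852, -0.522, -0.033], [-0.523, -0.851, -0.043], [-0.005, 0.054, -0.999]]
force: [1.4, 1.0, -3.4]
opening: 0.166
```

```bash
python3 wf.py .632 .115 .058 -31
```

```text
foot [0.6322 0.1144 0.0666] lean [0.017 0.057] yaw -31.5 j6 35 d [-0.2  0.5 -8.6] turn -0.009 n 1 t 29.7 F [ 1.4  1.  -3.4] M [-0.03  0.03  0.  ] op 0.166
[[[-0.4, -0.8, 8.6], -0.009]]
```

Request:
{"method": "send_rows", "body": {
  "motion": [
    [[0, 0, 3], 0],
    [[0, 0, 3], 0],
    [[0, 0, 2], 0],
    [[0, 0, 0.5], 0],
    [[0, 0, 0], 0]
  ]
}}

```text
time_s: 30.1
position: [0.6347, 0.1192, 0.1542]
tcp_rot: [[0.852, -0.522, -0.03], [-0.523, -0.851, -0.044], [-0.003, 0.053, -0.999]]
force: [-0.0, 0.4, -2.5]
opening: 0.167
```

```bash
python3 wf.py .632 .115 .058 -113
```

```text
foot [0.6336 0.1137 0.0585] lean [0.014 0.057] yaw -31.5 j6 35 d [ 1.3  2.  -0.6] turn 1.422 n 12 t 30.1 F [-0.   0.4 -2.5] M [-0.01  0.13 -0.  ] op 0.167
[[[0.0, -0.2, 0.0], 0.118], [[-0.0, -0.2, 0.0], 0.118], [[-0.0, -0.2, 0.0], 0.118], [[-0.1, -0.2, 0.0], 0.118], [[-0.1, -0.2, 0.0], 0.118]]
[[[-0.1, -0.2, 0.0], 0.118], [[-0.1, -0.2, 0.0], 0.118], [[-0.1, -0.1, 0.0], 0.118], [[-0.2, -0.1, 0.0], 0.118], [[-0.2, -0.1, 0.0], 0.118]]
[[[-0.2, -0.1, 0.0], 0.118], [[-0.2, -0.1, 0.0], 0.118]]
```

Request:
{"method": "send_rows", "body": {
  "motion": [
    [[0, -0.2, 0], 0.1],
    [[0, -0.2, 0], 0.1],
    [[0, -0.2, 0], 0.1],
    [[0, -0.2, 0], 0.1],
    [[0, -0.2, 0], 0.1]
  ]
}}

```text
time_s: 30.52
position: [0.6339, 0.1197, 0.1542]
tcp_rot: [[0.48, -0.876, -0.033], [-0.877, -0.479, -0.044], [0.023, 0.05, -0.998]]
force: [0.1, 0.0, -0.5]
opening: 0.165
```

Request:
{"method": "send_rows", "body": {
  "motion": [
    [[0, -0.2, 0], 0.11],
    [[0, -0.2, 0], 0.11],
    [[0, -0.2, 0], 0.11],
    [[0, 0, 0], 0.11],
    [[0, 0, 0], 0.11]
  ]
}}

```text
time_s: 30.93
position: [0.6344, 0.1193, 0.1545]
tcp_rot: [[-0.074, -0.997, -0.033], [-0.996, 0.075, -0.046], [0.048, 0.029, -0.998]]
force: [0.2, 0.9, -1.6]
opening: 0.166
```

```bash
python3 wf.py .632 .115 .058 -117
```

```text
foot [0.6309 0.1126 0.0589] lean [0.037 0.067] yaw -94.2 j6 97 d [ 1.9  2.1 -0.9] turn 0.397 n 4 t 30.9 F [ 0.2  0.9 -1.6] M [-0.01  0.13  0.11] op 0.166
[[[-0.6, -0.4, 0.2], 0.099], [[-0.6, -0.4, 0.2], 0.099], [[-0.6, -0.3, 0.2], 0.099], [[-0.7, -0.3, 0.2], 0.099]]
```

Request:
{"method": "send_rows", "body": {
  "motion": [
    [[-0.3, -0.3, 0], 0.1],
    [[-0.3, -0.3, 0], 0.1],
    [[0, 0, 0], 0.1],
    [[0, 0, 0], 0.07],
    [[0, 0, 0], 0]
  ]
}}

```text
time_s: 31.35
position: [0.6357, 0.1191, 0.1546]
tcp_rot: [[-0.447, -0.894, -0.031], [-0.893, 0.448, -0.048], [0.056, 0.006, -0.998]]
force: [0.9, -0.6, -0.9]
opening: 0.167
```

Request:
{"method": "send_rows", "body": {
  "motion": [
    [[0, 0, 0], -0.03],
    [[0, 0, -3], -0.03],
    [[0, 0, -8], 0],
    [[0, 0, -12], 0],
    [[0, 0, -14], 0]
  ]
}}

```text
time_s: 31.77
position: [0.6329, 0.1209, 0.1882]
tcp_rot: [[-0.384, -0.923, -0.042], [-0.922, 0.385, -0.047], [0.06, 0.021, -0.998]]
force: [-0.3, 0.5, -2.1]
opening: 0.166
```

```bash
cat > ws.py <<'E'
import sys
from h import *
cams=sys.argv[1].split(','); 
ims=[cap(c) for c in cams]; ms=[yel(c) for c in ims]
W=[(0.632,0.116),(0.469,.044),(.540,-.118),(.702,-.048)]
if len(sys.argv)>2 and float(sys.argv[2])!=0:
    d=-float(sys.argv[2]); W=[(.5855+np.cos(d)*(a-.5855)-np.sin(d)*(b+.0015),-.0015+np.sin(d)*(a-.5855)+np.cos(d)*(b+.0015)) for a,b in W]
for n,w in zip('ABCD',W):
    x,y,th,e=fitbox(ims,ms,(*w,np.arctan2(w[1],w[0]-.585)),.058,.018,.05,.012); a=np.arctan2(y+.0015,x-.5855);print(n,np.round([x,y],4),'th',round(np.degrees(th),1),'e',round(e,2),'ang',np.round(np.degrees(a),1),'screw',round((a-th)%np.pi,3))
for c,n in zip(ims,cams):
    if len(sys.argv)>3: cv2.imwrite(f'pics/{sys.argv[3]}{n}.png',cv2.resize(c['image'][130:270,170:340] if n=='side' else c['image'][120:256,170:340],None,fx=4.4,fy=4.4,interpolation=cv2.INTER_CUBIC))
E
python3 wf.py .5395 -.117 .095 -27; python3 ws.py side 0 b7
```

```text
foot [0.6277 0.1143 0.0926] lean [0.053 0.065] yaw -112.6 j6 116 d [ -91.3 -232.1    2.6] turn -1.494 n 13 t 31.8 F [-0.3  0.5 -2.1] M [ 0.01  0.14 -0.01] op 0.166
[[[19.2, -0.4, 0.9], -0.115], [[19.1, 1.8, 0.9], -0.115], [[18.7, 4.0, 0.9], -0.115], [[18.2, 6.1, 0.9], -0.115], [[17.3, 8.1, 0.9], -0.115]]
[[[16.3, 10.1, 0.9], -0.115], [[15.0, 11.9, 0.9], -0.115], [[13.6, 13.5, 0.9], -0.115], [[11.9, 15.0, 0.9], -0.115], [[10.1, 16.3, 0.9], -0.115]]
[[[8.2, 17.3, 0.9], -0.115], [[6.2, 18.1, 0.9], -0.115], [[4.0, 18.7, 0.9], -0.115]]
A [0.6312 0.1168] th -18.0 e 0.26 ang 68.9 screw 1.516
B [0.468  0.0468] th 74.5 e 0.1 ang 157.6 screw 1.451
C [ 0.5388 -0.1158] th 61.8 e 0.11 ang -112.2 screw 0.105
D [ 0.7016 -0.0453] th 74.5 e 0.1 ang -20.7 screw 1.481
```

Request:
{"method": "send_rows", "body": {
  "motion": [
    [[19, 0, -1], -0.115],
    [[19, 2, -1], -0.115],
    [[18.7, 4, 0], -0.115],
    [[18, 6, 0], -0.115],
    [[17.3, 8, 0], -0.115]
  ]
}}

```text
time_s: 32.23
position: [0.6026, 0.0349, 0.2013]
tcp_rot: [[0.213, -0.977, -0.027], [-0.976, -0.212, -0.044], [0.037, 0.036, -0.999]]
force: [-0.0, -0.5, -3.0]
opening: 0.162
```

Request:
{"method": "send_rows", "body": {
  "motion": [
    [[16.3, 10, 0], -0.115],
    [[15, 12, 0], -0.115],
    [[13.6, 13.5, 0], -0.115],
    [[12, 15, 0], -0.115],
    [[7, 11, 0], -0.115]
  ]
}}

```text
time_s: 32.65
position: [0.5712, -0.0542, 0.2063]
tcp_rot: [[0.732, -0.681, -0.027], [-0.681, -0.731, -0.044], [0.01, 0.051, -0.999]]
force: [0.0, -0.6, -3.1]
opening: 0.164
```

```bash
cd .;python3 wf.py .5395 -.117 .092 -28
```

```text
foot [ 0.5702 -0.0602  0.1106] lean [0.014 0.06 ] yaw -42.9 j6 29 d [-31.1 -57.3 -18.6] turn -0.26 n 3 t 32.6 F [ 0.  -0.6 -3.1] M [-0.07  0.1   0.04] op 0.164
[[[5.4, 20.7, 7.3], -0.087], [[3.5, 21.1, 7.3], -0.087], [[1.7, 21.3, 7.3], -0.087]]
```

Request:
{"method": "send_rows", "body": {
  "motion": [
    [[5, 18, 4], -0.08],
    [[3.5, 18, 4], -0.08],
    [[1, 12, 3], -0.06],
    [[0.5, 6, 2], 0],
    [[0, 0, 0], 0]
  ]
}}

```text
time_s: 33.07
position: [0.5439, -0.1088, 0.1968]
tcp_rot: [[0.869, -0.494, -0.025], [-0.495, -0.868, -0.045], [0.001, 0.052, -0.999]]
force: [0.0, -1.0, -2.7]
opening: 0.167
```

```bash
cd .;python3 wf.py .5395 -.117 .088 -28
```

```text
foot [ 0.5434 -0.1144  0.1011] lean [0.008 0.058] yaw -29.6 j6 10 d [ -4.   -2.6 -13.1] turn -0.029 n 1 t 33.1 F [ 0.  -1.  -2.7] M [-0.05  0.1  -0.01] op 0.167
[[[-2.2, 3.6, 13.3], -0.029]]
```

Request:
{"method": "send_rows", "body": {
  "motion": [
    [[-1, 1.5, 4], -0.015],
    [[-1, 1, 4], -0.015],
    [[0, 0, 3], 0],
    [[0, 0, 1], 0],
    [[0, 0, 0], 0]
  ]
}}

```text
time_s: 33.48
position: [0.5417, -0.1083, 0.184]
tcp_rot: [[0.884, -0.467, -0.023], [-0.467, -0.883, -0.044], [0.0, 0.05, -0.999]]
force: [1.0, 0.2, -3.3]
opening: 0.164
```

```bash
cd .;python3 wf.py .5395 -.117 .07 -28; python3 - <<'E'
from h import *
c=cap('side');cv2.imwrite('pics/b8.png',cv2.resize(c['image'][130:270,170:340],None,fx=4.4,fy=4.4))
E
```

```text
foot [ 0.5414 -0.1138  0.0882] lean [0.006 0.056] yaw -27.9 j6 8 d [ -1.9  -3.2 -18.2] turn 0.002 n 1 t 33.5 F [ 1.   0.2 -3.3] M [-0.05  0.05  0.  ] op 0.164
[[[-0.2, 2.8, 18.4], 0.002]]
```

Request:
{"method": "send_rows", "body": {
  "motion": [
    [[0, 1, 5], 0],
    [[0, 1, 5], 0],
    [[0, 0, 5], 0],
    [[0, 0, 3], 0],
    [[0, 0, 2], 0]
  ]
}}

```text
time_s: 33.95
position: [0.5413, -0.1104, 0.1628]
tcp_rot: [[0.885, -0.466, -0.021], [-0.466, -0.884, -0.044], [0.002, 0.049, -0.999]]
force: [0.5, -0.7, -2.7]
opening: 0.166
```

```bash
python3 wf.py .5395 -.117 .058 -28
```

```text
foot [ 0.5412 -0.1159  0.067 ] lean [0.004 0.057] yaw -27.8 j6 8 d [-1.7 -1.1 -9. ] turn 0.004 n 1 t 34.0 F [ 0.5 -0.7 -2.7] M [-0.08  0.03 -0.01] op 0.166
[[[-1.0, 1.3, 9.1], 0.004]]
```

Request:
{"method": "send_rows", "body": {
  "motion": [
    [[-0.5, 0.5, 3], 0],
    [[0, 0, 3], 0],
    [[0, 0, 2], 0],
    [[0, 0, 0.5], 0],
    [[0, 0, 0], 0]
  ]
}}

```text
time_s: 34.37
position: [0.5415, -0.1118, 0.1541]
tcp_rot: [[0.885, -0.466, -0.019], [-0.466, -0.883, -0.045], [0.004, 0.049, -0.999]]
force: [-0.4, -0.8, -1.9]
opening: 0.161
```

Request:
{"method": "send_rows", "body": {
  "motion": [
    [[0, -0.2, 0], 0.1],
    [[0, -0.2, 0], 0.1],
    [[0, -0.2, 0], 0.1],
    [[0, -0.2, 0], 0.1],
    [[0, -0.2, 0], 0.1]
  ]
}}

```text
time_s: 34.78
position: [0.5414, -0.1114, 0.1543]
tcp_rot: [[0.536, -0.844, -0.02], [-0.843, -0.535, -0.047], [0.028, 0.042, -0.999]]
force: [0.5, -0.8, -2.6]
opening: 0.165
```

```bash
python3 wf.py .5395 -.117 .058 -115
```

```text
foot [ 0.5406 -0.1179  0.0586] lean [0.011 0.066] yaw -57.5 j6 38 d [ 1.2  0.8 -0.6] turn 1.003 n 9 t 34.8 F [ 0.5 -0.8 -2.6] M [-0.12  0.1   0.17] op 0.165
[[[-0.0, -0.2, 0.1], 0.111], [[-0.0, -0.2, 0.1], 0.111], [[-0.0, -0.2, 0.1], 0.111], [[-0.1, -0.1, 0.1], 0.111], [[-0.1, -0.1, 0.1], 0.111]]
[[[-0.1, -0.1, 0.1], 0.111], [[-0.1, -0.1, 0.1], 0.111], [[-0.1, -0.1, 0.1], 0.111], [[-0.1, -0.1, 0.1], 0.111]]
```

Request:
{"method": "send_rows", "body": {
  "motion": [
    [[0, -0.2, 0], 0.11],
    [[0, -0.2, 0], 0.11],
    [[0, -0.2, 0], 0.11],
    [[0, 0, 0], 0.11],
    [[0, 0, 0], 0.11]
  ]
}}

```text
time_s: 35.2
position: [0.5426, -0.1121, 0.1545]
tcp_rot: [[-0.008, -1.0, -0.019], [-0.999, 0.009, -0.049], [0.05, 0.018, -0.999]]
force: [0.5, 0.2, -2.4]
opening: 0.165
```

Request:
{"method": "send_rows", "body": {
  "motion": [
    [[0, 0, 0], 0.11],
    [[0, 0, 0], 0.11],
    [[0, 0, 0], 0.11],
    [[0, 0, 0], 0.06],
    [[0, 0, 0], 0]
  ]
}}

```text
time_s: 35.62
position: [0.5441, -0.113, 0.1548]
tcp_rot: [[-0.406, -0.914, -0.015], [-0.912, 0.407, -0.052], [0.054, -0.007, -0.999]]
force: [0.6, -0.7, -1.9]
opening: 0.166
```

```bash
python3 wf.py .5395 -.117 .058 -116
```

```text
foot [ 0.5415 -0.1201  0.0591] lean [0.026 0.07 ] yaw -114.0 j6 95 d [-1.9  3.  -1.1] turn 0.035 n 1 t 35.6 F [ 0.6 -0.7 -1.9] M [0.03 0.12 0.12] op 0.166
[[[-2.0, 3.0, 1.0], 0.035]]
```

Request:
{"method": "send_rows", "body": {
  "motion": [
    [[0, 0, 0], -0.03],
    [[0, 0, -3], -0.03],
    [[0, 0, -8], 0],
    [[0, 0, -12], 0],
    [[0, 0, -14], 0]
  ]
}}

```text
time_s: 36.03
position: [0.5408, -0.1096, 0.1894]
tcp_rot: [[-0.343, -0.939, -0.026], [-0.938, 0.344, -0.047], [0.053, 0.008, -0.999]]
force: [-0.2, -0.6, -2.6]
opening: 0.169
```

```bash
python3 wf.py .478 .344 .09 -86 ; python3 ws.py side 0 b9
```

```text
foot [ 0.5374 -0.1163  0.0938] lean [0.036 0.066] yaw -110.1 j6 91 d [-60.3 460.5  -3.7] turn -0.42 n 12 t 36.0 F [-0.2 -0.6 -2.6] M [0.04 0.12 0.01] op 0.169
[[[-34.3, 17.9, -1.4], -0.035], [[-34.9, 16.7, -1.4], -0.035], [[-35.4, 15.5, -1.4], -0.035], [[-36.0, 14.2, -1.4], -0.035], [[-36.4, 12.9, -1.4], -0.035]]
[[[-36.9, 11.7, -1.4], -0.035], [[-37.3, 10.4, -1.4], -0.035], [[-37.6, 9.1, -1.4], -0.035], [[-37.9, 7.7, -1.4], -0.035], [[-38.1, 6.4, -1.4], -0.035]]
[[[-38.3, 5.1, -1.4], -0.035], [[-38.5, 3.7, -1.4], -0.035]]
A [0.6335 0.107 ] th 31.7 e 0.8 ang 66.1 screw 0.6
B [0.4677 0.0468] th 75.9 e 0.18 ang 157.7 screw 1.427
C [ 0.5384 -0.1199] th -17.0 e 0.31 ang -111.7 screw 1.49
D [ 0.7016 -0.0453] th 74.6 e 0.09 ang -20.7 screw 1.478
```

Request:
{"method": "send_rows", "body": {
  "motion": [
    [[-34, 18, -4], -0.035],
    [[-35, 17, -4], -0.035],
    [[-35.5, 15.5, -3], -0.035],
    [[-36, 14, -2], -0.035],
    [[-36.5, 13, -1], -0.035]
  ]
}}

```text
time_s: 36.5
position: [0.5228, 0.0781, 0.2]
tcp_rot: [[-0.181, -0.984, -0.007], [-0.982, 0.181, -0.056], [0.057, -0.003, -0.998]]
force: [0.3, 0.3, -2.8]
opening: 0.167
```

Request:
{"method": "send_rows", "body": {
  "motion": [
    [[-37, 12, 0], -0.035],
    [[-37, 10, 0], -0.035],
    [[-37.5, 9, 0], -0.035],
    [[-38, 8, 0], -0.035],
    [[-38, 6, 0], -0.035]
  ]
}}

```text
time_s: 36.92
position: [0.4958, 0.2786, 0.1904]
tcp_rot: [[0.002, -1.0, -0.004], [-0.998, -0.002, -0.055], [0.055, 0.004, -0.998]]
force: [1.4, -0.3, -3.2]
opening: 0.164
```

```bash
python3 wf.py .478 .344 .06 -86
```

```text
foot [0.4952 0.271  0.0948] lean [0.007 0.076] yaw -89.9 j6 111 d [-17.3  73.  -34.8] turn -0.067 n 3 t 36.9 F [ 1.4 -0.3 -3.2] M [0.03 0.12 0.  ] op 0.164
[[[-25.0, 5.7, 10.2], -0.022], [[-25.1, 5.1, 10.2], -0.022], [[-25.2, 4.6, 10.2], -0.022]]
```

Request:
{"method": "send_rows", "body": {
  "motion": [
    [[-25, 6, 2], -0.022],
    [[-22, 5, 4], -0.022],
    [[-14, 4, 6], -0.022],
    [[-6, 2, 6], 0],
    [[0, 0, 4], 0]
  ]
}}

```text
time_s: 37.33
position: [0.4735, 0.3576, 0.1643]
tcp_rot: [[0.084, -0.996, 0.001], [-0.995, -0.084, -0.048], [0.048, 0.003, -0.999]]
force: [-0.7, 0.3, -3.2]
opening: 0.166
```

```bash
python3 wf.py .478 .344 .03 -86
```

```text
foot [0.4736 0.3506 0.0687] lean [0.001 0.069] yaw -85.2 j6 114 d [  4.4  -6.6 -38.7] turn 0.015 n 1 t 37.3 F [-0.7  0.3 -3.2] M [-0.03  0.16 -0.04] op 0.166
[[[5.1, -4.0, 38.9], 0.015]]
```

Request:
{"method": "send_rows", "body": {
  "motion": [
    [[2, -2, 12], 0],
    [[2, -1, 16], 0],
    [[1, -1, 14], 0],
    [[0, 0, 8], 0],
    [[0, 0, 4], 0]
  ]
}}

```text
time_s: 37.75
position: [0.4797, 0.3462, 0.1085]
tcp_rot: [[0.081, -0.997, 0.002], [-0.995, -0.081, -0.05], [0.05, 0.002, -0.999]]
force: [-1.1, -0.4, -3.4]
opening: 0.161
```

```bash
python3 wf.py .478 .344 .004 -86
```

```text
foot [0.4799 0.339  0.0129] lean [-0.001  0.072] yaw -85.3 j6 114 d [-1.9  5.  -8.9] turn 0.012 n 1 t 37.8 F [-1.1 -0.4 -3.4] M [-0.05  0.19  0.  ] op 0.161
[[[-5.6, 1.4, 8.6], 0.012]]
```

Request:
{"method": "send_rows", "body": {
  "motion": [
    [[-2, 0.5, 3], 0],
    [[-2, 0.5, 3], 0],
    [[0, 0, 2], 0],
    [[0, 0, 1], 0],
    [[0, 0, 0], 0]
  ]
}}

```text
time_s: 38.17
position: [0.4808, 0.3483, 0.1021]
tcp_rot: [[0.078, -0.997, 0.006], [-0.996, -0.078, -0.05], [0.051, -0.002, -0.999]]
force: [-0.4, -0.2, -3.4]
opening: 0.163
```

```bash
python3 wf.py .478 .344 .004 -86
```

```text
foot [0.4814 0.3412 0.0065] lean [-0.004  0.071] yaw -85.5 j6 114 d [-3.3  2.8 -2.5] turn 0.008 n 1 t 38.2 F [-0.4 -0.2 -3.4] M [0.03 0.09 0.01] op 0.163
[[[-3.2, 3.1, 2.3], 0.008]]
```

Release and back off upward.

Request:
{"method": "send_rows", "body": {
  "motion": [
    [[0, 0, 1.5], 0],
    [[0, 0, 1], 0],
    [[0, 0, 0], 0],
    [[0, 0, 0], 0],
    [[0, 0, 0], 0]
  ]
}}

```text
time_s: 38.58
position: [0.4827, 0.3493, 0.1012]
tcp_rot: [[0.078, -0.997, 0.011], [-0.996, -0.079, -0.048], [0.049, -0.007, -0.999]]
force: [0.5, -0.1, -0.8]
opening: 0.168
```

Request:
{"method": "send_rows", "body": {
  "motion": [
    [[0, 0, 0], 0],
    [[0, 0, 0], 0],
    [[0, 0, 0], 0],
    [[0, 0, 0], 0],
    [[0, 0, 0], 0]
  ],
  "gripper": 0.3
}}

```text
time_s: 39.0
position: [0.4832, 0.3495, 0.1016]
tcp_rot: [[0.079, -0.997, 0.012], [-0.996, -0.079, -0.048], [0.049, -0.008, -0.999]]
force: [-1.0, 0.0, -0.5]
opening: 0.457
```

Request:
{"method": "send_rows", "body": {
  "motion": [
    [[0, 0, 0], 0],
    [[0, 0, -15], 0],
    [[0, 0, -25], 0],
    [[0, 0, -30], 0],
    [[0, 0, -20], 0]
  ]
}}

```text
time_s: 39.42
position: [0.4784, 0.352, 0.1887]
tcp_rot: [[0.078, -0.997, -0.001], [-0.995, -0.078, -0.053], [0.053, 0.005, -0.999]]
force: [0.6, 0.6, 0.8]
opening: 0.693
```

```bash
python3 go.py .464 -.053 .19 -70; python3 - <<'E'
from h import *
c=cap('side');cv2.imwrite('pics/c1.png',cv2.resize(c['image'][60:230,120:310],None,fx=3.5,fy=3.5))
E
```

```text
at [0.4784 0.352  0.1887] yaw -85.5 tilt [-0.001 -0.053] d [ -14.4 -405.     1.3] turn -0.27 n 11 t 39.4 F [0.6 0.6 0.8] op 0.693
[[[36.6, 4.2, 1.9], np.float64(-0.025)], [[36.4, 5.1, 1.9], np.float64(-0.025)], [[36.3, 6.0, 1.9], np.float64(-0.025)], [[36.2, 6.9, 1.9], np.float64(-0.025)], [[36.0, 7.8, 1.9], np.float64(-0.025)]]
[[[35.8, 8.6, 1.9], np.float64(-0.025)], [[35.5, 9.5, 1.9], np.float64(-0.025)], [[35.3, 10.4, 1.9], np.float64(-0.025)], [[35.0, 11.3, 1.9], np.float64(-0.025)], [[34.7, 12.1, 1.9], np.float64(-0.025)]]
[[[34.4, 13.0, 1.9], np.float64(-0.025)]]
```

Request:
{"method": "send_rows", "body": {
  "motion": [
    [[36, 4, 0], -0.03],
    [[36, 5, 0], -0.03],
    [[36, 6, 0], -0.03],
    [[36, 7, 0], -0.03],
    [[36, 8, 0], -0.03]
  ]
}}

```text
time_s: 39.88
position: [0.4799, 0.1744, 0.2041]
tcp_rot: [[0.245, -0.969, 0.02], [-0.968, -0.246, -0.042], [0.045, -0.009, -0.999]]
force: [0.4, -1.4, 0.2]
opening: 0.7
```

Request:
{"method": "send_rows", "body": {
  "motion": [
    [[36, 9, 0], -0.03],
    [[36, 10, 0], -0.03],
    [[30, 9, 0], -0.03],
    [[20, 7, 0], -0.03],
    [[10, 3, 0], -0.03]
  ]
}}

```text
time_s: 40.3
position: [0.4809, 0.0268, 0.2105]
tcp_rot: [[0.392, -0.92, 0.023], [-0.919, -0.392, -0.043], [0.049, -0.004, -0.999]]
force: [0.1, 0.1, -0.8]
opening: 0.701
```

```bash
python3 go.py .464 -.053 .12 -67; python3 ws.py top 0 c2 
```

```text
at [0.4809 0.0268 0.2105] yaw -66.9 tilt [ 0.023 -0.043] d [-16.9 -79.8 -90.5] turn 0.001 n 4 t 40.3 F [ 0.1  0.1 -0.8] op 0.701
[[[15.6, 11.8, 23.4], np.float64(0.0)], [[15.6, 11.8, 23.4], np.float64(0.0)], [[15.6, 11.8, 23.4], np.float64(0.0)], [[15.6, 11.8, 23.4], np.float64(0.0)]]
A [0.6319 0.1143] th -16.2 e 0.23 ang 68.2 screw 1.472
B [0.4684 0.0515] th 44.5 e 92.38 ang 155.6 screw 1.941
C [ 0.5407 -0.1192] th -15.6 e 0.17 ang -110.8 screw 1.48
D [ 0.7025 -0.0487] th 72.0 e 0.36 ang -22.0 screw 1.502
```

Request:
{"method": "send_rows", "body": {
  "motion": [
    [[18, 13, 8], 0],
    [[18, 13, 14], 0],
    [[18, 12, 20], 0],
    [[12, 6, 20], 0],
    [[4, 3, 12], 0]
  ]
}}

```text
time_s: 40.77
position: [0.4722, -0.0625, 0.1413]
tcp_rot: [[0.389, -0.92, 0.038], [-0.919, -0.39, -0.046], [0.057, -0.017, -0.998]]
force: [-0.1, 0.6, 0.5]
opening: 0.699
```

```bash
python3 go.py .464 -.053 .12 -67
```

```text
at [ 0.4722 -0.0625  0.1413] yaw -67.1 tilt [ 0.038 -0.046] d [ -8.2   9.5 -21.3] turn -0.001 n 1 t 40.8 F [-0.1  0.6  0.5] op 0.699
[[[-13.1, 4.3, 20.6], np.float64(-0.001)]]
```

Request:
{"method": "send_rows", "body": {
  "motion": [
    [[-4, 2, 2], 0],
    [[-4, 2, 6], 0],
    [[-2, 1, 6], 0],
    [[0, 0, 4], 0],
    [[0, 0, 2], 0]
  ]
}}

```text
time_s: 41.18
position: [0.4628, -0.0532, 0.118]
tcp_rot: [[0.387, -0.921, 0.036], [-0.92, -0.389, -0.044], [0.054, -0.016, -0.998]]
force: [-0.2, 0.3, 0.0]
opening: 0.701
```

```bash
python3 go.py .464 -.053 .066 -67;python3 - <<'E'
from h import *
c=cap('side');cv2.imwrite('pics/c3.png',cv2.resize(c['image'][130:270,170:340],None,fx=4.4,fy=4.4))
E
```

```text
at [ 0.4628 -0.0532  0.118 ] yaw -67.2 tilt [ 0.036 -0.044] d [  1.2   0.2 -52. ] turn -0.003 n 2 t 41.2 F [-0.2  0.3  0. ] op 0.701
[[[-1.3, -0.2, 26.0], np.float64(-0.001)], [[-1.3, -0.2, 26.0], np.float64(-0.001)]]
```

Request:
{"method": "send_rows", "body": {
  "motion": [
    [[-0.5, 0, 10], 0],
    [[-0.5, 0, 14], 0],
    [[-0.5, 0, 12], 0],
    [[0, 0, 8], 0],
    [[0, 0, 4], 0]
  ]
}}

```text
time_s: 41.65
position: [0.4685, -0.0527, 0.0713]
tcp_rot: [[0.391, -0.919, 0.046], [-0.918, -0.393, -0.047], [0.061, -0.024, -0.998]]
force: [-0.5, -0.5, 0.6]
opening: 0.698
```

Request:
{"method": "send_rows", "body": {
  "motion": [
    [[0, 0, 0], 0],
    [[0, 0, 0], 0],
    [[0, 0, 0], 0],
    [[0, 0, 0], 0],
    [[0, 0, 0], 0]
  ],
  "gripper": 0.9
}}

```text
time_s: 42.07
position: [0.4697, -0.0526, 0.0721]
tcp_rot: [[0.391, -0.919, 0.048], [-0.918, -0.394, -0.047], [0.062, -0.025, -0.998]]
force: [0.1, -0.3, 0.0]
opening: 0.406
```

Request:
{"method": "send_rows", "body": {
  "motion": [
    [[0, 0, 0], 0],
    [[0, 0, 0], 0],
    [[0, 0, 0], 0],
    [[0, 0, 0], 0],
    [[0, 0, 0], 0]
  ]
}}

```text
time_s: 42.48
position: [0.4707, -0.0538, 0.0729]
tcp_rot: [[0.391, -0.919, 0.051], [-0.918, -0.393, -0.049], [0.065, -0.027, -0.998]]
force: [-0.1, -0.8, -0.4]
opening: 0.23
```

```bash
cat > sw.py <<'E'
import sys,numpy as np
from rig import bot
C=np.array([.5855,-.0015]);
s=bot.read_state();p=np.array(s['position']);R=np.array(s['tcp_rot'])
r=p[:2]-C; phi=np.arctan2(r[1],r[0])%(2*np.pi); rad=np.hypot(*r); y0=np.arctan2(R[1,0],R[0,0])
print('phi',round(np.degrees(phi),2),'rad',round(rad,4),'z',round(p[2],4),'yaw',round(np.degrees(y0),1),'F',np.round(s['force'],1),'tilt',np.round(R[:2,2],3),'op',round(s['opening'],3),'t',round(s['time_s'],1),'j6',round(s['joint_positions'][5]))
d=float(sys.argv[1])/5; R0=float(sys.argv[2]); z0=float(sys.argv[3])
rows=[];q=p.copy();ph=phi
for i in range(5):
    ph2=phi-d*(i+1); t=np.array([*(C+(rad+(R0-rad)*(i+1)/5)*np.array([np.cos(ph2),np.sin(ph2)])),p[2]+(z0-p[2])*(i+1)/5])
    a=d*i;c,sn=np.cos(a),np.sin(a);Ri=R@np.array([[c,-sn,0],[sn,c,0],[0,0,1]])
    rows.append([np.round(Ri.T@(t-q)*1000,1).tolist(),round(d,3)]);q=t
print(rows)
E
python3 sw.py .2 .13 .066
```

```text
phi 204.5 rad 0.1262 z 0.0729 yaw -66.9 F [-0.1 -0.8 -0.4] tilt [ 0.051 -0.049] op 0.23 t 42.5 j6 51
[[[-5.1, 0.8, 1.0], 0.04], [[-5.2, 0.8, 1.0], 0.04], [[-5.2, 0.8, 1.0], 0.04], [[-5.2, 0.8, 1.0], 0.04], [[-5.3, 0.8, 1.0], 0.04]]
```

Request:
{"method": "send_rows", "body": {
  "motion": [
    [[-8, 0.3, 0], 0.06],
    [[-8, 0.3, 0], 0.06],
    [[-8, 0.3, 0], 0.06],
    [[-8, 0.3, 0], 0.06],
    [[-8, 0.3, 0], 0.06]
  ]
}}

```text
time_s: 42.9
position: [0.4626, -0.0267, 0.073]
tcp_rot: [[0.106, -0.993, 0.059], [-0.992, -0.109, -0.068], [0.074, -0.051, -0.996]]
force: [-1.4, -7.0, 4.5]
opening: 0.234
```

```bash
python3 sw.py .3 .127 .07
```

```text
phi 191.6 rad 0.1255 z 0.073 yaw -83.9 F [-1.4 -7.   4.5] tilt [ 0.059 -0.068] op 0.234 t 42.9 j6 73
[[[-7.5, 0.8, 0.0], 0.06], [[-7.5, 0.8, 0.0], 0.06], [[-7.6, 0.8, 0.0], 0.06], [[-7.6, 0.8, 0.1], 0.06], [[-7.6, 0.8, 0.1], 0.06]]
```

Request:
{"method": "send_rows", "body": {
  "motion": [
    [[-8, 0.7, 0], 0.045],
    [[-8, 0.7, 0], 0.045],
    [[-8, 0.7, 0], 0.045],
    [[-8, 0.7, 0], 0.045],
    [[-8, 0.7, 0], 0.045]
  ]
}}

```text
time_s: 43.32
position: [0.461, 0.0055, 0.0731]
tcp_rot: [[-0.114, -0.991, 0.064], [-0.991, 0.109, -0.084], [0.076, -0.073, -0.994]]
force: [-0.7, -9.1, 3.2]
opening: 0.23
```

```bash
python3 sw.py .3 .127 .07
```

```text
phi 176.77 rad 0.1247 z 0.0731 yaw -96.6 F [-0.7 -9.1  3.2] tilt [ 0.064 -0.084] op 0.23 t 43.3 j6 93
[[[-7.5, 0.7, 0.0], 0.06], [[-7.5, 0.7, 0.0], 0.06], [[-7.6, 0.7, 0.1], 0.06], [[-7.6, 0.7, 0.1], 0.06], [[-7.6, 0.7, 0.1], 0.06]]
```

Request:
{"method": "send_rows", "body": {
  "motion": [
    [[-8, 0.7, 0], 0.05],
    [[-8, 0.7, 0], 0.05],
    [[-8, 0.7, 0], 0.05],
    [[-8, 0.7, 0], 0.05],
    [[-8, 0.7, 0], 0.05]
  ]
}}

```text
time_s: 43.73
position: [0.4679, 0.037, 0.0733]
tcp_rot: [[-0.355, -0.932, 0.066], [-0.932, 0.348, -0.1], [0.071, -0.097, -0.993]]
force: [-0.2, -10.2, 3.1]
opening: 0.233
```

```bash
python3 sw.py .2 .127 .07
```

```text
phi 161.86 rad 0.1237 z 0.0733 yaw -110.9 F [ -0.2 -10.2   3.1] tilt [ 0.066 -0.1  ] op 0.233 t 43.7 j6 114
[[[-5.0, 0.8, 0.2], 0.04], [[-5.0, 0.8, 0.2], 0.04], [[-5.0, 0.8, 0.3], 0.04], [[-5.1, 0.8, 0.3], 0.04], [[-5.1, 0.8, 0.3], 0.04]]
```

Request:
{"method": "send_rows", "body": {
  "motion": [
    [[-5, 0.7, 0], 0.02],
    [[-5, 0.7, 0], 0.02],
    [[-5, 0.7, 0], 0.02],
    [[-4, 0.3, 0], 0.0],
    [[-4, 0.3, 0], 0.0]
  ]
}}

```text
time_s: 44.15
position: [0.469, 0.0405, 0.0733]
tcp_rot: [[-0.39, -0.92, 0.047], [-0.915, 0.381, -0.135], [0.106, -0.095, -0.99]]
force: [-1.8, -18.2, -1.3]
opening: 0.229
```

```bash
python3 sw.py .2 .127 .07;python3 - <<'E'
from h import *
c=cap('side');cv2.imwrite('pics/c4.png',cv2.resize(c['image'][130:270,170:340],None,fx=4.4,fy=4.4))
E
```

```text
phi 160.18 rad 0.1238 z 0.0733 yaw -113.1 F [ -1.8 -18.2  -1.3] tilt [ 0.047 -0.135] op 0.229 t 44.1 j6 120
[[[-5.0, 0.8, 0.1], 0.04], [[-5.0, 0.8, 0.1], 0.04], [[-5.0, 0.8, 0.1], 0.04], [[-5.1, 0.8, 0.1], 0.04], [[-5.1, 0.8, 0.1], 0.04]]
```

Request:
{"method": "send_rows", "body": {
  "motion": [
    [[0, 0, 0], 0],
    [[0, 0, 0], 0],
    [[0, 0, 0], 0],
    [[0, 0, 0], 0],
    [[0, 0, 0], 0]
  ],
  "gripper": 0.4
}}

```text
time_s: 44.62
position: [0.4688, 0.0402, 0.0739]
tcp_rot: [[-0.391, -0.919, 0.047], [-0.914, 0.382, -0.135], [0.106, -0.095, -0.99]]
force: [0.0, -0.1, 0.4]
opening: 0.523
```

```bash
python3 sw.py .2 .127 .07
```

```text
phi 160.35 rad 0.1239 z 0.0739 yaw -113.2 F [ 0.  -0.1  0.4] tilt [ 0.047 -0.135] op 0.523 t 44.6 j6 120
[[[-5.0, 0.8, 0.2], 0.04], [[-5.0, 0.8, 0.2], 0.04], [[-5.0, 0.8, 0.2], 0.04], [[-5.1, 0.9, 0.2], 0.04], [[-5.1, 0.9, 0.2], 0.04]]
```

Request:
{"method": "send_rows", "body": {
  "motion": [
    [[0, 0, -15], 0],
    [[0, 0, -25], 0],
    [[0, 0, -30], 0],
    [[0, 0, -30], 0],
    [[0, 0, -15], 0]
  ]
}}

```text
time_s: 45.03
position: [0.4597, 0.0576, 0.1874]
tcp_rot: [[-0.389, -0.921, 0.033], [-0.915, 0.382, -0.133], [0.109, -0.082, -0.991]]
force: [1.1, -0.2, -0.3]
opening: 0.598
```

```bash
python3 go.py .4 -.22 .15; python3 ws.py side .8 c5
```

```text
at [0.4597 0.0576 0.1874] yaw -113.0 tilt [ 0.033 -0.133] d [ -59.7 -277.6  -37.4] turn 0 n 8 t 45.0 F [ 1.1 -0.2 -0.3] op 0.598
[[[34.1, -6.0, 9.0], 0.0], [[34.1, -6.0, 9.0], 0.0], [[34.1, -6.0, 9.0], 0.0], [[34.1, -6.0, 9.0], 0.0], [[34.1, -6.0, 9.0], 0.0]]
[[[34.1, -6.0, 9.0], 0.0], [[34.1, -6.0, 9.0], 0.0], [[34.1, -6.0, 9.0], 0.0]]
A [0.6999 0.0495] th -67.6 e 0.15 ang 24.0 screw 1.599
B [0.5351 0.1157] th 37.1 e 0.13 ang 113.3 screw 1.33
C [ 0.4699 -0.0487] th -64.2 e 0.14 ang -157.8 screw 1.507
D [ 0.6353 -0.1139] th 33.8 e 0.12 ang -66.1 screw 1.398
```

Request:
{"method": "send_rows", "body": {
  "motion": [
    [[34, -6, 5], 0],
    [[34, -6, 5], 0],
    [[34, -6, 5], 0],
    [[34, -6, 5], 0],
    [[34, -6, 5], 0]
  ],
  "gripper": 1.0
}}

```text
time_s: 45.5
position: [0.4275, -0.1101, 0.1868]
tcp_rot: [[-0.372, -0.927, 0.051], [-0.922, 0.363, -0.131], [0.102, -0.096, -0.99]]
force: [0.4, 0.2, -0.5]
opening: 0.31
```

Request:
{"method": "send_rows", "body": {
  "motion": [
    [[32, -6, 8], 0],
    [[20, -6, 8], 0],
    [[10, -2, 10], 0],
    [[4, 0, 10], 0],
    [[0, 0, 8], 0]
  ]
}}

```text
time_s: 45.92
position: [0.417, -0.1918, 0.1499]
tcp_rot: [[-0.379, -0.924, 0.054], [-0.919, 0.37, -0.135], [0.104, -0.101, -0.989]]
force: [0.6, 0.0, -0.9]
opening: 0.018
```

```bash
python3 go.py .41 -.235 .035
```

```text
at [ 0.417  -0.1918  0.1499] yaw -112.4 tilt [ 0.054 -0.135] d [  -7.   -43.2 -114.9] turn 0 n 4 t 45.9 F [ 0.6  0.  -0.9] op 0.018
[[[7.6, 0.5, 29.8], 0.0], [[7.6, 0.5, 29.8], 0.0], [[7.6, 0.5, 29.8], 0.0], [[7.6, 0.5, 29.8], 0.0]]
```

Request:
{"method": "send_rows", "body": {
  "motion": [
    [[5, 0, 25], 0],
    [[5, 0, 28], 0],
    [[5, 0, 28], 0],
    [[4, 0, 18], 0],
    [[2, 0, 8], 0]
  ]
}}

```text
time_s: 46.33
position: [0.4162, -0.2274, 0.0414]
tcp_rot: [[-0.38, -0.923, 0.059], [-0.919, 0.37, -0.136], [0.104, -0.106, -0.989]]
force: [-0.2, 0.1, -0.3]
opening: 0.003
```

```bash
python3 go.py .41 -.262 .035
```

```text
at [ 0.4162 -0.2274  0.0414] yaw -112.5 tilt [ 0.059 -0.136] d [ -6.2 -34.6  -6.4] turn 0 n 1 t 46.3 F [-0.2  0.1 -0.3] op 0.003
[[[33.5, -6.4, 10.7], 0.0]]
```

Request:
{"method": "send_rows", "body": {
  "motion": [
    [[5.5, -2.2, 0.8], 0],
    [[5.5, -2.2, 0.8], 0],
    [[5.5, -2.2, 0.8], 0],
    [[5.5, -2.2, 0.8], 0],
    [[5.5, -2.2, 0.8], 0]
  ]
}}

```text
time_s: 46.75
position: [0.4156, -0.258, 0.0409]
tcp_rot: [[-0.378, -0.924, 0.057], [-0.92, 0.368, -0.134], [0.103, -0.103, -0.989]]
force: [-0.0, -0.1, -0.1]
opening: 0.0
```

Request:
{"method": "send_rows", "body": {
  "motion": [
    [[5.5, -2.2, 0.8], 0],
    [[5.5, -2.2, 0.8], 0],
    [[5.5, -2.2, 0.8], 0],
    [[5.5, -2.2, 0.8], 0],
    [[5.5, -2.2, 0.8], 0]
  ]
}}

```text
time_s: 47.17
position: [0.4174, -0.2928, 0.0444]
tcp_rot: [[-0.378, -0.924, 0.062], [-0.92, 0.367, -0.139], [0.106, -0.109, -0.988]]
force: [-1.0, 0.9, -0.1]
opening: 0.007
```

```bash
python3 - <<'E'
from h import *
c=cap('side');cv2.imwrite('pics/c6.png',cv2.resize(c['image'][180:360,150:350],None,fx=3.5,fy=3.5))
print(proj(c,[(.4174,-.2928,.0444)]))
c=cap('top');cv2.imwrite('pics/c7.png',cv2.resize(c['image'][150:310,330:450],None,fx=4,fy=4)); print(proj(c,[(.4174,-.2928,.0444)]))
E
```

```text
[[230.95311387 280.35897401]]
[[363.87286489 249.42045743]]
```

Request:
{"method": "send_rows", "body": {
  "motion": [
    [[5.5, -2.2, 0.8], 0],
    [[5.5, -2.2, 0.8], 0],
    [[5.5, -2.2, 0.8], 0],
    [[5.5, -2.2, 0.8], 0],
    [[5.5, -2.2, 0.8], 0]
  ]
}}

```text
time_s: 47.68
position: [0.4167, -0.3239, 0.0438]
tcp_rot: [[-0.378, -0.924, 0.06], [-0.92, 0.367, -0.137], [0.104, -0.107, -0.989]]
force: [0.5, 0.7, -0.4]
opening: 0.008
```

```bash
python3 - <<'E'
from h import *
c=cap('side');cv2.imwrite('pics/c8.png',cv2.resize(c['image'][180:360,150:350],None,fx=3.5,fy=3.5))
print(proj(c,[(.4167,-.3239,.0438)]))
c=cap('top');cv2.imwrite('pics/c9.png',cv2.resize(c['image'][150:310,330:450],None,fx=4,fy=4))
E
```

```text
[[233.3996981  289.50548052]]
```

Request:
{"method": "send_rows", "body": {
  "motion": [
    [[0, 0, -20], 0],
    [[0, 0, -35], -0.1],
    [[0, 0, -35], -0.12],
    [[0, 0, -35], -0.12],
    [[0, 0, -25], -0.12]
  ]
}}

```text
time_s: 48.2
position: [0.404, -0.3009, 0.1904]
tcp_rot: [[0.088, -0.995, 0.048], [-0.988, -0.093, -0.124], [0.127, -0.037, -0.991]]
force: [0.5, -0.9, -0.3]
opening: 0.007
```

```bash
python3 go.py .6 .26 .19 0
```

```text
at [ 0.404  -0.3009  0.1904] yaw -84.9 tilt [ 0.048 -0.124] d [ 1.960e+02  5.609e+02 -4.000e-01] turn -1.482 n 15 t 48.2 F [ 0.5 -0.9 -0.3] op 0.007
[[[-35.8, -16.5, -4.0], np.float64(-0.099)], [[-34.0, -19.9, -4.0], np.float64(-0.099)], [[-31.9, -23.2, -4.0], np.float64(-0.099)], [[-29.4, -26.2, -4.0], np.float64(-0.099)], [[-26.7, -29.0, -4.0], np.float64(-0.099)]]
[[[-23.7, -31.5, -4.0], np.float64(-0.099)], [[-20.5, -33.7, -4.0], np.float64(-0.099)], [[-17.1, -35.5, -4.0], np.float64(-0.099)], [[-13.5, -37.0, -4.0], np.float64(-0.099)], [[-9.8, -38.2, -4.0], np.float64(-0.099)]]
[[[-5.9, -39.0, -4.0], np.float64(-0.099)], [[-2.1, -39.4, -4.0], np.float64(-0.099)], [[1.8, -39.4, -4.0], np.float64(-0.099)], [[5.7, -39.0, -4.0], np.float64(-0.099)], [[9.5, -38.2, -4.0], np.float64(-0.099)]]
```

Request:
{"method": "send_rows", "body": {
  "motion": [
    [[-36, -17, -4], -0.1],
    [[-34, -20, -4], -0.1],
    [[-32, -23, -4], -0.1],
    [[-29, -26, -4], -0.1],
    [[-27, -29, -4], -0.1]
  ]
}}

```text
time_s: 48.62
position: [0.4727, -0.1185, 0.1987]
tcp_rot: [[0.56, -0.826, 0.064], [-0.814, -0.563, -0.141], [0.152, 0.027, -0.988]]
force: [0.7, 0.5, 0.1]
opening: 0.002
```

Request:
{"method": "send_rows", "body": {
  "motion": [
    [[-24, -31, -4], -0.1],
    [[-20, -34, -4], -0.1],
    [[-17, -35, -4], -0.1],
    [[-13, -37, -4], -0.1],
    [[-10, -38, -4], -0.1]
  ]
}}

```text
time_s: 49.03
position: [0.5318, 0.0799, 0.1962]
tcp_rot: [[0.899, -0.433, 0.063], [-0.421, -0.896, -0.141], [0.118, 0.1, -0.988]]
force: [0.3, -1.4, -0.5]
opening: 0.008
```

```bash
python3 go.py .6 .26 .19 0
```

```text
at [0.5318 0.0799 0.1962] yaw -25.1 tilt [ 0.063 -0.141] d [ 68.2 180.1  -6.2] turn -0.438 n 5 t 49.0 F [ 0.3 -1.4 -0.5] op 0.008
[[[-3.1, -38.3, -3.0], np.float64(-0.088)], [[0.3, -38.4, -3.0], np.float64(-0.088)], [[3.7, -38.2, -3.0], np.float64(-0.088)], [[7.0, -37.8, -3.0], np.float64(-0.088)], [[10.3, -37.0, -3.0], np.float64(-0.088)]]
```

Request:
{"method": "send_rows", "body": {
  "motion": [
    [[-3, -38, -3], -0.09],
    [[0, -38, -3], -0.09],
    [[4, -38, -3], -0.09],
    [[5, -30, -3], -0.09],
    [[4, -20, 0], -0.08]
  ]
}}

```text
time_s: 49.45
position: [0.5858, 0.2496, 0.1885]
tcp_rot: [[0.998, 0.021, 0.063], [0.03, -0.99, -0.139], [0.059, 0.141, -0.988]]
force: [0.0, 0.2, -0.7]
opening: 0.009
```

```bash
python3 go.py .6 .25 .06 0
```

```text
at [0.5858 0.2496 0.1885] yaw 1.7 tilt [ 0.063 -0.139] d [  14.2    0.4 -128.5] turn 0.03 n 4 t 49.5 F [ 0.   0.2 -0.7] op 0.009
[[[1.6, -4.5, 32.0], np.float64(0.007)], [[1.6, -4.6, 32.0], np.float64(0.007)], [[1.6, -4.6, 32.0], np.float64(0.007)], [[1.5, -4.6, 32.0], np.float64(0.007)]]
```

Request:
{"method": "send_rows", "body": {
  "motion": [
    [[3, -4, 25], 0],
    [[4, -4, 32], 0],
    [[4, -4, 32], 0],
    [[3, -4, 32], 0],
    [[1, -3, 20], 0]
  ]
}}

```text
time_s: 49.87
position: [0.6151, 0.2614, 0.048]
tcp_rot: [[0.996, 0.034, 0.08], [0.045, -0.99, -0.131], [0.074, 0.134, -0.988]]
force: [-0.7, -0.6, -0.0]
opening: 0.003
```

```bash
python3 go.py .605 .22 .014 0
```

```text
at [0.6151 0.2614 0.048 ] yaw 2.6 tilt [ 0.08  -0.131] d [-10.1 -41.4 -34. ] turn 0.045 n 2 t 49.9 F [-0.7 -0.6 -0. ] op 0.003
[[[-7.2, 18.1, 19.1], np.float64(0.022)], [[-6.8, 18.2, 19.1], np.float64(0.022)]]
```

Request:
{"method": "send_rows", "body": {
  "motion": [
    [[-3, 6, 10], 0],
    [[-3, 6, 10], 0],
    [[-3, 6, 8], 0],
    [[-1, 4, 4], 0],
    [[0, 2, 1], 0]
  ]
}}

```text
time_s: 50.28
position: [0.6018, 0.2312, 0.0074]
tcp_rot: [[0.997, 0.038, 0.065], [0.046, -0.99, -0.135], [0.059, 0.137, -0.989]]
force: [-0.1, 0.1, 0.4]
opening: 0.005
```

```bash
python3 go.py .605 .18 .014
```

```text
at [0.6018 0.2312 0.0074] yaw 2.7 tilt [ 0.065 -0.135] d [  3.2 -51.2   6.6] turn 0 n 2 t 50.3 F [-0.1  0.1  0.4] op 0.005
[[[0.6, 25.9, 0.3], 0.0], [[0.6, 25.9, 0.3], 0.0]]
```

Request:
{"method": "send_rows", "body": {
  "motion": [
    [[0, 6, 0], 0],
    [[0, 6, 0], 0],
    [[0, 6, 0.5], 0],
    [[0, 6, 0.8], 0],
    [[0, 6, 0.8], 0]
  ]
}}

```text
time_s: 50.7
position: [0.6056, 0.1997, 0.0128]
tcp_rot: [[0.997, 0.038, 0.071], [0.047, -0.99, -0.133], [0.065, 0.136, -0.989]]
force: [-0.5, -0.0, 0.2]
opening: 0.008
```

Request:
{"method": "send_rows", "body": {
  "motion": [
    [[0, 5, 0.8], 0],
    [[0, 5, 0.8], 0],
    [[0, 5, 0.8], 0],
    [[0, 5, 0.8], 0],
    [[0, 5, 0.8], 0]
  ]
}}

```text
time_s: 51.12
position: [0.6085, 0.1712, 0.014]
tcp_rot: [[0.997, 0.037, 0.074], [0.046, -0.99, -0.132], [0.069, 0.135, -0.988]]
force: [0.1, 0.3, -0.1]
opening: 0.008
```

```bash
python3 - <<'E'
from h import *
c=cap('side');cv2.imwrite('pics/d1.png',cv2.resize(c['image'][100:250,180:340],None,fx=4.4,fy=4.4))
p=proj(c,[(.6085,.1712,.014)])[0];print((p-[180,100])*4.4)
E
```

```text
[323.91761487 358.92041264]
```

Request:
{"method": "send_rows", "body": {
  "motion": [
    [[0, 4, -0.5], 0],
    [[0, 4, -0.5], 0],
    [[0, 4, -0.5], 0],
    [[0, 4, -0.5], 0],
    [[0, 4, 0], 0]
  ]
}}

```text
time_s: 51.58
position: [0.6086, 0.1646, 0.0153]
tcp_rot: [[0.997, 0.024, 0.078], [0.032, -0.994, -0.106], [0.075, 0.108, -0.991]]
force: [-0.7, 11.4, 0.2]
opening: 0.01
```

Request:
{"method": "send_rows", "body": {
  "motion": [
    [[0, 5, 0], 0],
    [[0, 5, 0], 0],
    [[0, 5, 0], 0],
    [[0, 5, 0], 0],
    [[0, 5, 0], 0]
  ]
}}

```text
time_s: 52.0
position: [0.609, 0.1654, 0.0159]
tcp_rot: [[0.996, 0.01, 0.087], [0.016, -0.998, -0.066], [0.087, 0.068, -0.994]]
force: [-0.3, 15.6, -2.7]
opening: 0.005
```

Request:
{"method": "send_rows", "body": {
  "motion": [
    [[0, 5, 0], 0],
    [[0, 5, 0], 0],
    [[0, 5, 0], 0],
    [[0, 5, 0], 0],
    [[0, 5, 0], 0]
  ]
}}

```text
time_s: 52.42
position: [0.6094, 0.1663, 0.0163]
tcp_rot: [[0.995, -0.003, 0.097], [0.0, -1.0, -0.028], [0.097, 0.028, -0.995]]
force: [-0.5, 15.9, -1.8]
opening: 0.003
```

Request:
{"method": "send_rows", "body": {
  "motion": [
    [[0, 4, 0], 0],
    [[0, 3, 0], 0],
    [[0, 3, 0], 0],
    [[0, 0, 0], 0],
    [[0, 0, 0], 0]
  ]
}}

```text
time_s: 52.83
position: [0.6093, 0.1685, 0.0165]
tcp_rot: [[0.995, -0.004, 0.102], [-0.003, -1.0, -0.013], [0.102, 0.012, -0.995]]
force: [1.4, -0.1, 0.7]
opening: 0.011
```

Request:
{"method": "send_rows", "body": {
  "motion": [
    [[0, -8, 0], 0],
    [[0, -8, -15], 0],
    [[0, 0, -35], 0],
    [[0, 0, -40], 0],
    [[0, 0, -40], 0]
  ]
}}

```text
time_s: 53.25
position: [0.5894, 0.1854, 0.1387]
tcp_rot: [[0.997, -0.005, 0.078], [-0.004, -1.0, -0.018], [0.078, 0.018, -0.997]]
force: [0.0, 0.2, 0.0]
opening: 0.007
```

```bash
python3 go.py .415 .043 .17 0; python3 ws.py side .8
```

```text
at [0.5894 0.1854 0.1387] yaw -0.2 tilt [ 0.078 -0.018] d [-174.4 -142.4   31.3] turn -0.004 n 6 t 53.2 F [0.  0.2 0. ] op 0.007
[[[-28.5, 24.0, -7.0], np.float64(-0.001)], [[-28.5, 23.9, -7.0], np.float64(-0.001)], [[-28.5, 23.9, -7.0], np.float64(-0.001)], [[-28.5, 23.9, -7.0], np.float64(-0.001)], [[-28.5, 23.9, -7.0], np.float64(-0.001)]]
[[[-28.5, 23.9, -7.0], np.float64(-0.001)]]
A [0.7    0.0501] th -68.1 e 0.15 ang 24.3 screw 1.613
B [0.5354 0.1166] th 36.7 e 0.13 ang 113.0 screw 1.331
C [ 0.47   -0.0484] th -64.2 e 0.14 ang -157.9 screw 1.506
D [ 0.6354 -0.1138] th 33.6 e 0.12 ang -66.1 screw 1.401
```

Request:
{"method": "send_rows", "body": {
  "motion": [
    [[-28, 24, -8], 0],
    [[-28, 24, -8], 0],
    [[-28, 24, -6], 0],
    [[-28, 24, -4], 0],
    [[-28, 24, 0], 0]
  ]
}}

```text
time_s: 53.72
position: [0.4608, 0.0684, 0.1685]
tcp_rot: [[0.992, 0.003, 0.123], [0.005, -1.0, -0.014], [0.123, 0.015, -0.992]]
force: [-0.4, -0.0, -0.3]
opening: 0.008
```

```bash
python3 go.py .42 .043 .12 0
```

```text
at [0.4608 0.0684 0.1685] yaw 0.3 tilt [ 0.123 -0.014] d [-40.8 -25.4 -48.5] turn 0.005 n 2 t 53.7 F [-0.4 -0.  -0.3] op 0.008
[[[-23.3, 12.2, 21.7], np.float64(0.003)], [[-23.2, 12.3, 21.7], np.float64(0.003)]]
```

Request:
{"method": "send_rows", "body": {
  "motion": [
    [[-15, 8, 3], 0],
    [[-14, 8, 5], 0],
    [[-8, 6, 6], 0],
    [[-3, 3, 8], 0],
    [[0, 0, 6], 0]
  ]
}}

```text
time_s: 54.13
position: [0.4149, 0.0386, 0.1369]
tcp_rot: [[0.993, -0.002, 0.121], [0.001, -1.0, -0.018], [0.121, 0.018, -0.993]]
force: [-0.6, 0.0, 0.2]
opening: 0.004
```

```bash
python3 go.py .42 .043 .072 0
```

```text
at [0.4149 0.0386 0.1369] yaw 0.0 tilt [ 0.121 -0.018] d [  5.1   4.4 -64.9] turn 0.001 n 2 t 54.1 F [-0.6  0.   0.2] op 0.004
[[[-1.4, -2.8, 32.5], np.float64(0.0)], [[-1.4, -2.8, 32.5], np.float64(0.0)]]
```

Request:
{"method": "send_rows", "body": {
  "motion": [
    [[-1, -1, 12], 0],
    [[-1, -1, 16], 0],
    [[-1, -1, 16], 0],
    [[0, -1, 12], 0],
    [[0, 0, 5], 0]
  ]
}}

```text
time_s: 54.55
position: [0.4242, 0.0411, 0.0745]
tcp_rot: [[0.992, -0.003, 0.129], [-0.0, -1.0, -0.02], [0.129, 0.02, -0.991]]
force: [-0.6, -0.2, -0.3]
opening: 0.007
```

Request:
{"method": "send_rows", "body": {
  "motion": [
    [[4, 0, 0], 0],
    [[4, 0, 0], 0],
    [[4, 0, 0], 0],
    [[4, 0, 0], 0],
    [[4, 0, 0], 0]
  ]
}}

```text
time_s: 54.97
position: [0.4469, 0.0416, 0.0774]
tcp_rot: [[0.992, -0.002, 0.13], [0.001, -1.0, -0.02], [0.13, 0.02, -0.991]]
force: [-0.4, 0.3, 0.5]
opening: 0.004
```

Request:
{"method": "send_rows", "body": {
  "motion": [
    [[5, 0, 0], 0],
    [[5, 0, 0], 0],
    [[5, 0, 0], 0],
    [[5, 0, 0], 0],
    [[5, 0, 0], 0]
  ]
}}

```text
time_s: 55.38
position: [0.4758, 0.0414, 0.0831]
tcp_rot: [[0.991, -0.002, 0.134], [0.001, -1.0, -0.021], [0.134, 0.02, -0.991]]
force: [-0.1, -0.3, 0.1]
opening: 0.008
```

```bash
python3 - <<'E'
from h import *
c=cap('side');cv2.imwrite('pics/d2.png',cv2.resize(c['image'][110:250,180:340],None,fx=4.4,fy=4.4))
p=proj(c,[(.4758,.0414,.083),(.463,.0425,.101)]);print((p-[180,110])*4.4)
c=cap('top');cv2.imwrite('pics/d3.png',cv2.resize(c['image'][120:256,170:340],None,fx=4.4,fy=4.4))
p=proj(c,[(.4758,.0414,.083),(.463,.0425,.101)]);print((p-[170,120])*4.4)
E
```

```text
[[197.04857446 364.90468555]
 [178.09825916 347.62470246]]
[[301.99674921 459.04634925]
 [298.51554134 479.44800079]]
```

Request:
{"method": "send_rows", "body": {
  "motion": [
    [[-12, 0, 0], 0],
    [[-14, 0, 0], 0],
    [[-14, 0, 0], 0],
    [[-8, 0, 4], 0],
    [[0, 0, 10], 0]
  ]
}}

```text
time_s: 55.9
position: [0.4306, 0.0409, 0.0634]
tcp_rot: [[0.99, -0.001, 0.139], [0.002, -1.0, -0.021], [0.139, 0.021, -0.99]]
force: [-0.1, -0.3, -0.0]
opening: 0.007
```

```bash
python3 go.py .425 .044 .056 0
```

```text
at [0.4306 0.0409 0.0634] yaw 0.1 tilt [ 0.139 -0.021] d [-5.6  3.1 -7.4] turn 0.002 n 1 t 55.9 F [-0.1 -0.3 -0. ] op 0.007
[[[-6.6, -3.3, 6.5], np.float64(0.002)]]
```

Request:
{"method": "send_rows", "body": {
  "motion": [
    [[4, -1, 2], 0],
    [[4, -1, 1], 0],
    [[4, 0, 0.7], 0],
    [[4, 0, 0.7], 0],
    [[4, 0, 0.7], 0]
  ]
}}

```text
time_s: 56.32
position: [0.4475, 0.0437, 0.0595]
tcp_rot: [[0.992, -0.001, 0.127], [0.002, -1.0, -0.02], [0.127, 0.02, -0.992]]
force: [-11.0, -2.8, 7.1]
opening: 0.002
```

Request:
{"method": "send_rows", "body": {
  "motion": [
    [[4, 0, 0.6], 0],
    [[4, 0, 0.6], 0],
    [[4, 0, 0.6], 0],
    [[4, 0, 0.6], 0],
    [[4, 0, 0.6], 0]
  ]
}}

```text
time_s: 56.73
position: [0.4461, 0.0462, 0.0569]
tcp_rot: [[0.997, 0.004, 0.079], [0.006, -1.0, -0.015], [0.079, 0.016, -0.997]]
force: [-6.4, -0.8, 4.9]
opening: 0.006
```

Request:
{"method": "send_rows", "body": {
  "motion": [
    [[4, 0, 0], 0],
    [[4, 0, 0], 0],
    [[4, 0, 0], 0],
    [[4, 0, 0], 0],
    [[4, 0, 0], 0]
  ]
}}

```text
time_s: 57.15
position: [0.4447, 0.0471, 0.0567]
tcp_rot: [[0.999, 0.01, 0.032], [0.01, -1.0, -0.014], [0.032, 0.014, -0.999]]
force: [-6.1, -2.8, 3.5]
opening: 0.002
```

Request:
{"method": "send_rows", "body": {
  "motion": [
    [[4, 0, 0], 0],
    [[4, 0, 0], 0],
    [[4, 0, 0], 0],
    [[3, 0, 0], 0],
    [[3, 0, 0], 0]
  ]
}}

```text
time_s: 57.57
position: [0.4432, 0.0475, 0.0568]
tcp_rot: [[1.0, 0.015, -0.011], [0.015, -1.0, -0.014], [-0.011, 0.014, -1.0]]
force: [-5.9, -2.1, 4.2]
opening: 0.007
```

Request:
{"method": "send_rows", "body": {
  "motion": [
    [[-12, 0, 0], 0],
    [[-10, 0, -15], 0],
    [[0, 0, -35], 0],
    [[0, 0, -40], 0],
    [[0, 0, -30], 0]
  ],
  "gripper": 0.3
}}

```text
time_s: 57.98
position: [0.4194, 0.049, 0.1766]
tcp_rot: [[1.0, 0.015, -0.027], [0.014, -1.0, -0.012], [-0.027, 0.012, -1.0]]
force: [1.0, -0.3, -0.0]
opening: 0.297
```

```bash
cat > wr2.py <<'E'
from h import *
ct,cs=cap('top'),cap('side')
g=ct['image'].max(2).astype(float);d=np.clip((33-g)/12,0,1)
gs=cs['image'].max(2).astype(float);ds=np.clip((50-gs)/30,0,1); ds[159:]=0
for im,m in(([ct],[d]),([cs],[ds])):
    print(np.round(fitbox(im,m,(.481,.345,.08),.100,.024,.09,.016,pad=3),4))
cv2.imwrite('pics/d4.png',np.hstack([cv2.resize(ct['image'][180:260,90:190],None,fx=4,fy=4),cv2.resize(cs['image'][120:200,170:270],None,fx=4,fy=4)]))
E
python3 wr2.py; python3 ws.py side .8; python3 go.py .482 .347 .18 93
```

```text
[0.485  0.3415 0.0715 0.5161]
[0.4943 0.3155 1.1165 0.9153]
A [0.6998 0.0509] th -67.3 e 0.14 ang 24.6 screw 1.603
B [0.5354 0.1167] th 36.8 e 0.13 ang 113.0 screw 1.33
C [ 0.4699 -0.0482] th -63.2 e 0.14 ang -158.0 screw 1.488
D [ 0.6356 -0.1132] th 33.6 e 0.12 ang -65.9 screw 1.406
at [0.4218 0.0487 0.1769] yaw 0.8 tilt [-0.02  -0.013] d [ 60.2 298.3   3.1] turn -1.608 n 14 t 58.1 F [-0.   0.   0.1] op 0.432
[[[4.6, -21.2, -0.6], np.float64(-0.115)], [[7.0, -20.6, -0.6], np.float64(-0.115)], [[9.3, -19.6, -0.6], np.float64(-0.115)], [[11.5, -18.4, -0.6], np.float64(-0.115)], [[13.6, -17.0, -0.6], np.float64(-0.115)]]
[[[15.4, -15.3, -0.6], np.float64(-0.115)], [[17.1, -13.5, -0.6], np.float64(-0.115)], [[18.5, -11.4, -0.6], np.float64(-0.115)], [[19.7, -9.2, -0.6], np.float64(-0.115)], [[20.6, -6.9, -0.6], np.float64(-0.115)]]
[[[21.3, -4.5, -0.6], np.float64(-0.115)], [[21.6, -2.0, -0.6], np.float64(-0.115)], [[21.7, 0.5, -0.6], np.float64(-0.115)], [[21.5, 3.0, -0.6], np.float64(-0.115)]]
```

Request:
{"method": "send_rows", "body": {
  "motion": [
    [[5, -21, -2], -0.117],
    [[7, -21, -2], -0.117],
    [[9, -20, -1], -0.117],
    [[11.5, -18.5, -1], -0.117],
    [[14, -17, -1], -0.117]
  ]
}}

```text
time_s: 58.55
position: [0.4416, 0.1565, 0.1787]
tcp_rot: [[0.815, 0.579, -0.025], [0.578, -0.816, -0.015], [-0.03, -0.002, -1.0]]
force: [-0.4, -0.1, 0.0]
opening: 0.69
```

Request:
{"method": "send_rows", "body": {
  "motion": [
    [[15.5, -15, -1], -0.117],
    [[17, -13.5, -1], -0.117],
    [[18.5, -11.5, -1], -0.117],
    [[20, -9, -1], -0.117],
    [[20.5, -7, 0], -0.117]
  ]
}}

```text
time_s: 58.97
position: [0.456, 0.2686, 0.1729]
tcp_rot: [[0.331, 0.943, -0.038], [0.943, -0.332, -0.019], [-0.03, -0.03, -0.999]]
force: [1.6, -0.5, 0.3]
opening: 0.701
```

```bash
python3 go.py .485 .342 .18 94
```

```text
at [0.456  0.2686 0.1729] yaw 70.6 tilt [-0.038 -0.019] d [29.  73.4  7.1] turn -0.408 n 4 t 59.0 F [ 1.6 -0.5  0.3] op 0.701
[[[19.6, 0.7, -2.4], np.float64(-0.102)], [[19.5, 2.7, -2.4], np.float64(-0.102)], [[19.1, 4.7, -2.4], np.float64(-0.102)], [[18.5, 6.6, -2.4], np.float64(-0.102)]]
```

Request:
{"method": "send_rows", "body": {
  "motion": [
    [[19, 1, -3], -0.1],
    [[18, 4, -2], -0.1],
    [[14, 5, -1], -0.1],
    [[8, 6, 0], -0.08],
    [[3, 2, 0], 0]
  ]
}}

```text
time_s: 59.38
position: [0.4831, 0.3333, 0.167]
tcp_rot: [[-0.07, 0.996, -0.051], [0.997, 0.069, -0.023], [-0.02, -0.053, -0.998]]
force: [-0.4, 0.2, -0.9]
opening: 0.702
```

```bash
python3 go.py .485 .342 .15 94
```

```text
at [0.4831 0.3333 0.167 ] yaw 94.0 tilt [-0.051 -0.023] d [  1.9   8.7 -17. ] turn 0.0 n 1 t 59.4 F [-0.4  0.2 -0.9] op 0.702
[[[8.9, 3.4, 16.7], np.float64(0.0)]]
```

Request:
{"method": "send_rows", "body": {
  "motion": [
    [[3, 1, 4], 0],
    [[3, 1, 8], 0],
    [[2, 1, 10], 0],
    [[0, 0, 10], 0],
    [[0, 0, 5], 0]
  ]
}}

```text
time_s: 59.8
position: [0.4813, 0.3397, 0.1228]
tcp_rot: [[-0.063, 0.996, -0.057], [0.998, 0.062, -0.026], [-0.023, -0.059, -0.998]]
force: [-0.2, -0.0, -0.2]
opening: 0.7
```

```bash
python3 go.py .485 .342 .1 94
```

```text
at [0.4813 0.3397 0.1228] yaw 93.6 tilt [-0.057 -0.026] d [  3.7   2.3 -22.8] turn -0.007 n 1 t 59.8 F [-0.2 -0.  -0.2] op 0.7
[[[2.6, 5.2, 22.5], np.float64(-0.007)]]
```

Request:
{"method": "send_rows", "body": {
  "motion": [
    [[1, 2, 8], 0],
    [[1, 2, 8], 0],
    [[0, 1, 4], 0],
    [[0, 0, 2], 0],
    [[0, 0, 0], 0]
  ]
}}

```text
time_s: 60.22
position: [0.483, 0.3391, 0.0952]
tcp_rot: [[-0.06, 0.996, -0.063], [0.998, 0.059, -0.029], [-0.026, -0.065, -0.998]]
force: [-0.3, 0.9, -0.5]
opening: 0.699
```

```bash
python3 go.py .485 .342 .1 94; python3 - <<'E'
from h import *
c=cap('side');cv2.imwrite('pics/d5.png',cv2.resize(c['image'][60:230,120:310],None,fx=3.5,fy=3.5))
E
```

```text
at [0.483  0.3391 0.0952] yaw 93.5 tilt [-0.063 -0.029] d [2.  2.9 4.8] turn -0.009 n 1 t 60.2 F [-0.3  0.9 -0.5] op 0.699
[[[2.6, 1.9, -5.0], np.float64(-0.009)]]
```

Request:
{"method": "send_rows", "body": {
  "motion": [
    [[0, 0, 0], 0],
    [[0, 0, 0], 0],
    [[0, 0, 0], 0],
    [[0, 0, 0], 0],
    [[0, 0, 0], 0]
  ],
  "gripper": 1.0
}}

```text
time_s: 60.68
position: [0.4846, 0.3399, 0.0975]
tcp_rot: [[-0.06, 0.996, -0.059], [0.998, 0.059, -0.027], [-0.024, -0.06, -0.998]]
force: [-0.9, 0.1, -0.5]
opening: 0.404
```

Request:
{"method": "send_rows", "body": {
  "motion": [
    [[0, 0, 0], 0],
    [[0, 0, 0], 0],
    [[0, 0, 0], 0],
    [[0, 0, 0], 0],
    [[0, 0, 0], 0]
  ]
}}

```text
time_s: 61.1
position: [0.4849, 0.3405, 0.0982]
tcp_rot: [[-0.06, 0.997, -0.057], [0.998, 0.059, -0.026], [-0.023, -0.059, -0.998]]
force: [-0.7, 0.3, -0.6]
opening: 0.171
```

```bash
python3 - <<'E'
from rig import bot
s=bot.read_state();import numpy as np
R=np.array(s['tcp_rot']);p=np.array(s['position'])
t=p+R@np.array([0,0,-(.112-p[2])])
print(np.round(R,4).tolist(),p,s['opening'],'tbar',t)
E
```

```text
[[-0.0602, 0.9965, -0.0574], [0.9979, 0.0587, -0.0261], [-0.0226, -0.0588, -0.998]] [0.48487766 0.34045475 0.09821731] 0.1714264562975854 tbar [0.48566836 0.34081439 0.1119726 ]
```

```bash
python3 - <<'E'
s=open('wf.py').read().split('\n')
s[2]="R0=np.array([[-0.0602, 0.9965, -0.0574], [0.9979, 0.0587, -0.0261], [-0.0226, -0.0588, -0.998]])"
s[3]="v=R0.T@(np.array([.485,.3408,.004])-np.array([.48488,.34045,.09822])); u=R0[2]"
open('wf.py','w').write('\n'.join(s))
E
python3 wf.py .485 .3408 .1
```

```text
foot [0.485  0.3408 0.004 ] lean [0. 0.] yaw 93.5 j6 -69 d [ 0. -0. 96.] turn 0 n 3 t 61.1 F [-0.7  0.3 -0.6] M [ 0.14 -0.11  0.  ] op 0.171
[[[-0.7, -1.9, -31.9], 0.0], [[-0.7, -1.9, -31.9], 0.0], [[-0.7, -1.9, -31.9], 0.0]]
```

Request:
{"method": "send_rows", "body": {
  "motion": [
    [[0, 0, -4], 0],
    [[0, 0, -12], 0],
    [[0, 0, -20], 0],
    [[0, 0, -25], 0],
    [[0, 0, -25], 0]
  ]
}}

```text
time_s: 61.52
position: [0.4829, 0.3391, 0.178]
tcp_rot: [[-0.061, 0.995, -0.079], [0.998, 0.058, -0.037], [-0.032, -0.081, -0.996]]
force: [1.2, 0.2, -3.4]
opening: 0.172
```

```bash
python3 wf.py .635 -.114 .1 123.6
```

```text
foot [0.481  0.3384 0.0838] lean [0.021 0.011] yaw 93.5 j6 -69 d [ 156.1 -454.8   16.1] turn -0.525 n 13 t 61.5 F [ 1.2  0.2 -3.4] M [ 0.11 -0.11 -0.01] op 0.172
[[[-35.7, 9.8, -0.9], -0.04], [[-36.0, 8.4, -0.9], -0.04], [[-36.4, 6.9, -0.9], -0.04], [[-36.6, 5.4, -0.9], -0.04], [[-36.8, 3.9, -0.9], -0.04]]
[[[-36.9, 2.5, -0.9], -0.04], [[-37.0, 1.0, -0.9], -0.04], [[-37.0, -0.5, -0.9], -0.04], [[-36.9, -2.0, -0.9], -0.04], [[-36.8, -3.5, -0.9], -0.04]]
[[[-36.7, -5.0, -0.9], -0.04], [[-36.4, -6.5, -0.9], -0.04], [[-36.1, -7.9, -0.9], -0.04]]
```

Request:
{"method": "send_rows", "body": {
  "motion": [
    [[-30, 8, -6], -0.04],
    [[-36, 8.5, -6], -0.04],
    [[-36, 7, -5], -0.04],
    [[-36.5, 5.5, -3], -0.04],
    [[-37, 4, -1], -0.04]
  ]
}}

```text
time_s: 61.93
position: [0.5437, 0.1749, 0.2061]
tcp_rot: [[-0.279, 0.958, -0.072], [0.96, 0.278, -0.03], [-0.009, -0.077, -0.997]]
force: [1.1, 0.5, -2.5]
opening: 0.174
```

Request:
{"method": "send_rows", "body": {
  "motion": [
    [[-37, 2.5, -1], -0.04],
    [[-37, 1, -1], -0.04],
    [[-37, -0.5, -1], -0.04],
    [[-37, -2, -1], -0.04],
    [[-37, -3.5, -1], -0.04]
  ]
}}

```text
time_s: 62.35
position: [0.6069, -0.0074, 0.2109]
tcp_rot: [[-0.474, 0.877, -0.077], [0.881, 0.473, -0.03], [0.011, -0.082, -0.997]]
force: [0.5, 0.1, -2.3]
opening: 0.174
```

```bash
python3 wf.py .635 -.114 .092 123.6
```

```text
foot [ 0.6034 -0.0053  0.1167] lean [ 0.036 -0.018] yaw 118.3 j6 -127 d [  32.  -109.1  -24.7] turn -0.093 n 3 t 62.4 F [ 0.5  0.1 -2.3] M [ 0.09 -0.13  0.01] op 0.174
[[[-37.2, -7.1, 8.5], -0.031], [[-36.9, -8.3, 8.5], -0.031], [[-36.6, -9.4, 8.5], -0.031]]
```

Request:
{"method": "send_rows", "body": {
  "motion": [
    [[-35, -6, 2], -0.03],
    [[-32, -7, 4], -0.03],
    [[-22, -5, 5], -0.03],
    [[-8, -2, 5], 0],
    [[0, 0, 2], 0]
  ]
}}

```text
time_s: 62.77
position: [0.6387, -0.1166, 0.1909]
tcp_rot: [[-0.547, 0.834, -0.078], [0.837, 0.546, -0.033], [0.015, -0.083, -0.996]]
force: [-0.4, 1.0, -2.4]
opening: 0.174
```

```bash
python3 wf.py .635 -.1135 .088 123.6
```

```text
foot [ 0.6348 -0.1145  0.0968] lean [ 0.041 -0.018] yaw 123.2 j6 -141 d [ 0.3  1.  -8.8] turn -0.008 n 1 t 62.8 F [-0.4  1.  -2.4] M [ 0.11 -0.02  0.02] op 0.174
[[[0.6, 1.5, 8.7], -0.008]]
```

Request:
{"method": "send_rows", "body": {
  "motion": [
    [[0, 0.5, 5], 0],
    [[0, 0.5, 5], 0],
    [[0, 0.5, 5], 0],
    [[0, 0.4, 4], 0],
    [[0, 0.3, 3], 0]
  ]
}}

```text
time_s: 63.18
position: [0.6369, -0.1101, 0.1705]
tcp_rot: [[-0.549, 0.832, -0.08], [0.835, 0.549, -0.032], [0.017, -0.085, -0.996]]
force: [-2.4, -1.0, 18.8]
opening: 0.172
```

```bash
python3 wf.py .6355 -.1145 .07 123.6; python3 - <<'E'
from h import *
c=cap('side');cv2.imwrite('pics/e1.png',cv2.resize(c['image'][130:270,170:340],None,fx=4.4,fy=4.4))
E
```

```text
foot [ 0.6327 -0.1079  0.0764] lean [ 0.044 -0.019] yaw 123.3 j6 -140 d [ 2.8 -6.6 -6.4] turn -0.005 n 1 t 63.2 F [-2.4 -1.  18.8] M [-0.14  0.7  -0.07] op 0.172
[[[-7.2, -0.8, 6.4], -0.005]]
```

Request:
{"method": "send_rows", "body": {
  "motion": [
    [[0, 0, -5], 0],
    [[-2, 0, -5], 0],
    [[-2, 0, 0], 0],
    [[0, 0, 0], 0],
    [[0, 0, 0], 0]
  ]
}}

```text
time_s: 63.65
position: [0.6403, -0.1074, 0.1829]
tcp_rot: [[-0.555, 0.828, -0.078], [0.832, 0.554, -0.032], [0.017, -0.082, -0.996]]
force: [1.1, 0.1, -3.7]
opening: 0.177
```

```bash
python3 wf.py .6355 -.1145 .07 123.6
```

```text
foot [ 0.6364 -0.1052  0.0888] lean [ 0.041 -0.02 ] yaw 123.7 j6 -140 d [ -0.9  -9.3 -18.8] turn 0.002 n 1 t 63.6 F [ 1.1  0.1 -3.7] M [ 0.12 -0.08  0.04] op 0.177
[[[-7.6, -4.4, 19.1], 0.002]]
```

Request:
{"method": "send_rows", "body": {
  "motion": [
    [[-3, -2, 0], 0],
    [[-3, -1.5, 0], 0],
    [[-1, 0, 0], 0],
    [[0, 0, 0], 0],
    [[0, 0, 0], 0]
  ]
}}

```text
time_s: 64.07
position: [0.6401, -0.1156, 0.1805]
tcp_rot: [[-0.554, 0.828, -0.082], [0.832, 0.554, -0.03], [0.021, -0.085, -0.996]]
force: [-0.5, -0.6, -2.8]
opening: 0.172
```

```bash
python3 wf.py .6355 -.1145 .07 123.6;python3 - <<'E'
from h import *
c=cap('side');cv2.imwrite('pics/e2.png',cv2.resize(c['image'][130:270,170:340],None,fx=4.4,fy=4.4))
E
```

```text
foot [ 0.6357 -0.1133  0.0864] lean [ 0.046 -0.021] yaw 123.7 j6 -141 d [ -0.2  -1.2 -16.4] turn 0.001 n 1 t 64.1 F [-0.5 -0.6 -2.8] M [ 0.09 -0.08  0.05] op 0.172
[[[-1.2, 0.5, 16.4], 0.001]]
```

Request:
{"method": "send_rows", "body": {
  "motion": [
    [[-0.3, 0.3, 3], 0],
    [[-0.3, 0.3, 3], 0],
    [[-0.2, 0.3, 3], 0],
    [[0, 0.3, 2], 0],
    [[0, 0, 1], 0]
  ]
}}

```text
time_s: 64.53
position: [0.6418, -0.117, 0.1705]
tcp_rot: [[-0.554, 0.829, -0.079], [0.832, 0.554, -0.032], [0.017, -0.083, -0.996]]
force: [-1.7, -0.3, 3.8]
opening: 0.17
```

```bash
python3 wf.py .6355 -.1145 .06 123.6
```

```text
foot [ 0.6378 -0.1148  0.0764] lean [ 0.042 -0.019] yaw 123.7 j6 -141 d [ -2.3   0.3 -16.4] turn 0.001 n 1 t 64.5 F [-1.7 -0.3  3.8] M [ 0.11  0.29 -0.  ] op 0.17
[[[1.3, -0.4, 16.5], 0.001]]
```

```bash
python3 - <<'E'
from h import *
c=cap('side');cv2.imwrite('pics/e3.png',cv2.resize(c['image'][175:235,260:320],None,fx=10,fy=10,interpolation=cv2.INTER_CUBIC))
p=proj(c,[(.6355,-.1145,.058),(.6378,-.1148,.0764)]);print((p-[260,175])*10)
b=proj(c,box(.6378,-.1148,.0764,.036,np.radians(33.7),.05,.044));print(np.round((b-[260,175])*10))
for s in(1,-1):
  e=proj(c,[(.6355+s*.025*np.cos(.586),-.1145+s*.025*np.sin(.586),.076)]);print(np.round((e-[260,175])*10))
E
```

```text
[[264.86010057 436.69946861]
 [273.61432036 389.95171917]]
[[283. 461.]
 [286. 368.]
 [167. 402.]
 [168. 310.]
 [380. 378.]
 [385. 286.]
 [265. 322.]
 [268. 231.]]
[[315. 352.]]
[[216. 433.]]
```

Request:
{"method": "send_rows", "body": {
  "motion": [
    [[0, 0, -3], 0],
    [[0, 0, -3], 0.04],
    [[0, 0, 0], 0.03],
    [[0, 0, 0], 0],
    [[0, 0, 0], 0]
  ]
}}

```text
time_s: 65.0
position: [0.6419, -0.1161, 0.1754]
tcp_rot: [[-0.493, 0.866, -0.079], [0.87, 0.492, -0.031], [0.012, -0.084, -0.996]]
force: [0.3, 0.5, -3.2]
opening: 0.175
```

```bash
python3 wf.py .6353 -.1155 .06 119.5
```

```text
foot [ 0.6381 -0.1141  0.0813] lean [ 0.039 -0.017] yaw 119.6 j6 -137 d [ -2.8  -1.4 -21.3] turn 0.001 n 1 t 65.0 F [ 0.3  0.5 -3.2] M [ 0.08 -0.05 -0.02] op 0.175
[[[-0.1, -1.3, 21.5], 0.001]]
```

Request:
{"method": "send_rows", "body": {
  "motion": [
    [[0, -0.5, 2], 0],
    [[0, 0, 3], 0],
    [[0, 0, 3], 0],
    [[0, 0, 2], 0],
    [[0, 0, 1], 0]
  ]
}}

```text
time_s: 65.42
position: [0.6398, -0.1164, 0.162]
tcp_rot: [[-0.495, 0.865, -0.081], [0.869, 0.494, -0.031], [0.014, -0.086, -0.996]]
force: [-0.4, -0.4, -2.2]
opening: 0.174
```

```bash
python3 wf.py .6353 -.1155 .06 119.5
```

```text
foot [ 0.6359 -0.1143  0.0679] lean [ 0.041 -0.018] yaw 119.7 j6 -137 d [-0.6 -1.1 -7.9] turn 0.003 n 1 t 65.4 F [-0.4 -0.4 -2.2] M [ 0.07 -0.08 -0.02] op 0.174
[[[-0.8, -0.4, 7.9], 0.003]]
```

Slot is over the wing now (foot at 0.068, no contact force). Seat it.

Request:
{"method": "send_rows", "body": {
  "motion": [
    [[-0.2, 0.2, 3], 0],
    [[0, 0.2, 3], 0],
    [[0, 0, 2], 0],
    [[0, 0, 0.5], 0],
    [[0, 0, 0], 0]
  ]
}}

```text
time_s: 65.83
position: [0.64, -0.1169, 0.1528]
tcp_rot: [[-0.495, 0.865, -0.081], [0.869, 0.494, -0.031], [0.013, -0.085, -0.996]]
force: [0.5, -0.4, -2.6]
opening: 0.178
```

```bash
python3 wf.py .6353 -.1155 .058 36
```

```text
foot [ 0.6361 -0.1148  0.0587] lean [ 0.041 -0.018] yaw 119.7 j6 -137 d [-2.4  7.4 -0.8] turn 1.461 n 13 t 65.8 F [ 0.5 -0.4 -2.6] M [ 0.09 -0.05 -0.  ] op 0.178
[[[0.6, 0.1, 0.1], 0.112], [[0.6, 0.1, 0.1], 0.112], [[0.6, -0.0, 0.1], 0.112], [[0.6, -0.1, 0.1], 0.112], [[0.6, -0.1, 0.1], 0.112]]
[[[0.6, -0.2, 0.1], 0.112], [[0.5, -0.3, 0.1], 0.112], [[0.5, -0.3, 0.1], 0.112], [[0.5, -0.4, 0.1], 0.112], [[0.4, -0.4, 0.1], 0.112]]
[[[0.4, -0.5, 0.1], 0.112], [[0.3, -0.5, 0.1], 0.112], [[0.3, -0.5, 0.1], 0.112]]
```

Request:
{"method": "send_rows", "body": {
  "motion": [
    [[0.4, 0, 0], 0.11],
    [[0.4, 0, 0], 0.11],
    [[0.4, 0, 0], 0.11],
    [[0.4, 0, 0], 0.11],
    [[0.4, 0, 0], 0.11]
  ]
}}

```text
time_s: 66.25
position: [0.64, -0.1176, 0.1528]
tcp_rot: [[0.051, 0.996, -0.079], [0.998, -0.054, -0.037], [-0.041, -0.077, -0.996]]
force: [-1.0, -1.5, -2.7]
opening: 0.173
```

Request:
{"method": "send_rows", "body": {
  "motion": [
    [[0.4, -0.2, 0], 0.11],
    [[0.4, -0.2, 0], 0.11],
    [[0.4, -0.2, 0], 0.11],
    [[0.3, -0.2, 0], 0.11],
    [[0.3, -0.2, 0], 0.11]
  ]
}}

```text
time_s: 66.67
position: [0.639, -0.1173, 0.1528]
tcp_rot: [[0.584, 0.808, -0.08], [0.808, -0.588, -0.04], [-0.08, -0.041, -0.996]]
force: [-0.1, -0.5, -2.1]
opening: 0.172
```

```bash
python3 wf.py .6353 -.1155 .058 30
```

```text
foot [ 0.6375 -0.1224  0.0588] lean [0.019 0.057] yaw 54.1 j6 -71 d [-1.1  9.2 -1. ] turn 0.421 n 4 t 66.7 F [-0.1 -0.5 -2.1] M [-0.08 -0.04  0.23] op 0.172
[[[1.7, -1.6, 0.2], 0.105], [[1.5, -1.8, 0.2], 0.105], [[1.4, -1.9, 0.2], 0.105], [[1.1, -2.0, 0.2], 0.105]]
```

Request:
{"method": "send_rows", "body": {
  "motion": [
    [[0.8, -0.6, 0], 0.1],
    [[0.8, -0.6, 0], 0.1],
    [[0.8, -0.6, 0], 0.1],
    [[0.5, -0.5, 0], 0.1],
    [[0, 0, 0], 0.1]
  ]
}}

```text
time_s: 67.08
position: [0.6385, -0.1156, 0.1533]
tcp_rot: [[0.909, 0.408, -0.082], [0.406, -0.913, -0.045], [-0.093, 0.008, -0.996]]
force: [-0.8, -0.7, -1.2]
opening: 0.172
```

```bash
python3 wf.py .6353 -.1155 .058 25
```

```text
foot [ 0.6354 -0.1241  0.0595] lean [0.037 0.09 ] yaw 24.1 j6 -41 d [-0.2  8.5 -1.5] turn -0.016 n 1 t 67.1 F [-0.8 -0.7 -1.2] M [-0.1   0.07  0.06] op 0.172
[[[3.4, -7.8, 1.1], -0.016]]
```

Request:
{"method": "send_rows", "body": {
  "motion": [
    [[0.5, -0.8, 0], 0.08],
    [[0.5, -0.8, 0], 0.08],
    [[0, -0.5, 0], 0.08],
    [[0, 0, 0], 0.08],
    [[0, 0, 0], 0.08]
  ]
}}

```text
time_s: 67.5
position: [0.6363, -0.1167, 0.1535]
tcp_rot: [[0.996, 0.02, -0.088], [0.015, -0.998, -0.056], [-0.089, 0.054, -0.995]]
force: [-0.7, -1.4, -1.6]
opening: 0.208
```

```bash
python3 wf.py .6353 -.1155 .058 15; python3 - <<'E'
from h import *
c=cap('side');cv2.imwrite('pics/e4.png',cv2.resize(c['image'][130:270,170:340],None,fx=4.4,fy=4.4))
E
```

```text
foot [ 0.6306 -0.1276  0.0601] lean [0.064 0.114] yaw 0.9 j6 -17 d [ 3.4 11.3 -2. ] turn -0.246 n 3 t 67.5 F [-0.7 -1.4 -1.6] M [-0.25  0.09  1.38] op 0.208
[[[1.3, -3.8, 0.3], -0.082], [[1.6, -3.7, 0.3], -0.082], [[1.9, -3.5, 0.3], -0.082]]
```

Request:
{"method": "send_rows", "body": {
  "motion": [
    [[0, 0, 0], -0.08],
    [[0, 0, 0], -0.08],
    [[0, 0, 0], -0.08],
    [[0, 0, 0], -0.06],
    [[0, 0, 0], 0]
  ]
}}

```text
time_s: 67.97
position: [0.6414, -0.1172, 0.1607]
tcp_rot: [[0.943, 0.325, -0.074], [0.322, -0.945, -0.057], [-0.089, 0.03, -0.996]]
force: [-0.0, -0.6, 0.1]
opening: 0.003
```

```bash
python3 wf.py .6353 -.1155 .058 15
```

```text
foot [ 0.6386 -0.1272  0.067 ] lean [0.034 0.106] yaw 18.8 j6 -35 d [-3.  11.9 -9.1] turn 0.067 n 1 t 68.0 F [-0.  -0.6  0.1] M [ 0.01 -0.03  0.01] op 0.003
[[[1.8, -12.5, 8.6], 0.067]]
```

```bash
python3 - <<'E'
from h import *
c=cap('side');cv2.imwrite('pics/e5.png',cv2.resize(c['image'][150:240,250:340],None,fx=6.5,fy=6.5))
E
```

Request:
{"method": "send_rows", "body": {
  "motion": [
    [[0, 0, -10], 0],
    [[0, 0, -15], 0],
    [[0, 0, -15], 0],
    [[0, 0, -10], 0],
    [[0, 0, 0], 0]
  ]
}}

```text
time_s: 68.43
position: [0.646, -0.1142, 0.2151]
tcp_rot: [[0.945, 0.318, -0.073], [0.315, -0.948, -0.057], [-0.087, 0.031, -0.996]]
force: [0.5, 0.4, 0.6]
opening: 0.004
```

Request:
{"method": "send_rows", "body": {
  "motion": [
    [[0, 0, 0], -0.1],
    [[0, 0, 0], -0.1],
    [[0, 0, 0], -0.06],
    [[0, 0, 0], 0],
    [[0, 0, 0], 0]
  ],
  "gripper": 0.35
}}

```text
time_s: 68.85
position: [0.6467, -0.1141, 0.217]
tcp_rot: [[0.827, 0.557, -0.069], [0.554, -0.83, -0.058], [-0.09, 0.009, -0.996]]
force: [0.6, 0.1, -0.1]
opening: 0.298
```

```bash
python3 go.py .6353 -.1155 .19 34; python3 - <<'E'
from h import *
cs,ct=cap('side'),cap('top')
cv2.imwrite('pics/e6.png',np.hstack([cv2.resize(cs['image'][150:240,250:340],None,fx=4.4,fy=4.4),cv2.resize(ct['image'][160:250,240:330],None,fx=4.4,fy=4.4)]))
p=proj(cs,box(.6353,-.1155,.154,.024,np.radians(124.4),.09,.016));print(np.round((p-[250,150])*4.4).tolist())
E
```

```text
at [ 0.6467 -0.1141  0.217 ] yaw 33.8 tilt [-0.069 -0.058] d [-11.4  -1.4 -27. ] turn -0.003 n 1 t 68.8 F [ 0.6  0.1 -0.1] op 0.298
[[[-7.7, -5.4, 27.8], np.float64(-0.003)]]
[[226.0, 213.0], [228.0, 184.0], [213.0, 225.0], [214.0, 195.0], [118.0, 164.0], [118.0, 135.0], [103.0, 175.0], [104.0, 146.0]]
```

```bash
cat > tb.py <<'E'
import sys
from h import *
x,y,th,foot=map(float,sys.argv[1:5])
cs=cap('side')
gs=cs['image'].max(2).astype(float);ds=np.clip((45-gs)/20,0,1)
# limit to component near predicted
P=proj(cs,box(x,y,foot+.096,.024,np.radians(th),.09,.016)); h=np.zeros(ds.shape,np.uint8); cv2.fillConvexPoly(h,cv2.convexHull(P.astype(np.int32)),1); h=cv2.dilate(h,np.ones((9,9)))
def f(v):
    PP=box(v[0]/1000,v[1]/1000,foot+.096,.024,v[2]/20,.09,.016); return (np.abs(sil(cs,PP)-ds)*h).sum()
best=None
for d in np.arange(-.6,.61,.15):
    s=np.array([x*1000,y*1000,(np.radians(th)+d)*20])
    r=minimize(f,s,method='Nelder-Mead',options=dict(initial_simplex=np.vstack([s]+[s+q for q in np.eye(3)*5]),xatol=.05,fatol=.05))
    if best is None or r.fun<best.fun: best=r
print('tbar',np.round(best.x[:2]/1000,4),'th',round(np.degrees(best.x[2]/20),1),best.fun,ds[h>0].sum())
im=cs['image'].copy(); up=cv2.resize(im[140:260,220:340],None,fx=5,fy=5,interpolation=cv2.INTER_CUBIC)
q=((proj(cs,box(best.x[0]/1000,best.x[1]/1000,foot+.096,.024,best.x[2]/20,.09,.016))+.5-[220,140])*5).astype(np.int32)
cv2.polylines(up,[cv2.convexHull(q)],True,(0,255,0),1);cv2.imwrite('pics/tb.png',up)
E
python3 tb.py .6353 -.1155 124 .058
```

```text
tbar [ 0.6334 -0.1219] th 113.2 124.83431372549019 271.85
```

```bash
sed -i 's/^def f(v):/COL=int(sys.argv[5]) if len(sys.argv)>5 else 0\nif COL:\n    ds[:,:COL]=0\ndef f(v):/' tb.py; python3 tb.py .6353 -.1155 105 .058 278
```

```text
tbar [ 0.6363 -0.1238] th 106.9 66.3421568627451 210.35000000000002
```

```bash
python3 go.py .61 .215 .2 18
```

```text
at [ 0.6467 -0.1141  0.217 ] yaw 33.9 tilt [-0.069 -0.058] d [-36.7 329.1 -17. ] turn 0.277 n 9 t 69.0 F [ 0.3  0.6 -0.9] op 0.477
[[[17.1, -32.6, 0.0], np.float64(0.031)], [[16.1, -33.1, 0.0], np.float64(0.031)], [[15.1, -33.6, 0.0], np.float64(0.031)], [[14.0, -34.1, 0.0], np.float64(0.031)], [[13.0, -34.5, 0.0], np.float64(0.031)]]
[[[11.9, -34.9, 0.0], np.float64(0.031)], [[10.8, -35.2, 0.0], np.float64(0.031)], [[9.7, -35.5, 0.0], np.float64(0.031)], [[8.6, -35.8, 0.0], np.float64(0.031)]]
```

Request:
{"method": "send_rows", "body": {
  "motion": [
    [[17, -33, 0], 0.03],
    [[16, -33, 0], 0.03],
    [[15, -33.5, 0], 0.03],
    [[14, -34, 0], 0.03],
    [[13, -34.5, 0], 0.03]
  ],
  "gripper": 1.0
}}

```text
time_s: 69.47
position: [0.6293, 0.064, 0.2065]
tcp_rot: [[0.912, 0.405, -0.066], [0.401, -0.914, -0.062], [-0.086, 0.03, -0.996]]
force: [0.2, 1.0, -0.3]
opening: 0.278
```

Request:
{"method": "send_rows", "body": {
  "motion": [
    [[12, -35, 0], 0.03],
    [[11, -35, 3], 0.03],
    [[8, -28, 10], 0.03],
    [[5, -18, 20], 0.03],
    [[0, -6, 25], 0]
  ]
}}

```text
time_s: 69.88
position: [0.617, 0.2013, 0.1458]
tcp_rot: [[0.956, 0.287, -0.051], [0.285, -0.957, -0.057], [-0.065, 0.04, -0.997]]
force: [0.9, -0.2, -0.7]
opening: 0.01
```

```bash
python3 go.py .605 .22 .04 18
```

```text
at [0.617  0.2013 0.1458] yaw 16.6 tilt [-0.051 -0.057] d [ -12.    18.7 -105.8] turn -0.025 n 3 t 69.9 F [ 0.9 -0.2 -0.7] op 0.01
[[[0.2, -8.5, 35.0], np.float64(-0.008)], [[0.3, -8.5, 35.0], np.float64(-0.008)], [[0.4, -8.5, 35.0], np.float64(-0.008)]]
```

Request:
{"method": "send_rows", "body": {
  "motion": [
    [[-2, -4, 25], 0],
    [[-2, -4, 35], 0],
    [[-1, -4, 35], 0],
    [[0, -2, 25], 0],
    [[0, 0, 10], 0]
  ]
}}

```text
time_s: 70.3
position: [0.6003, 0.2114, 0.0098]
tcp_rot: [[0.956, 0.29, -0.049], [0.288, -0.956, -0.056], [-0.063, 0.04, -0.997]]
force: [-1.1, 0.2, 0.2]
opening: 0.002
```

```bash
python3 go.py .605 .165 .015 18
```

```text
at [0.6003 0.2114 0.0098] yaw 16.8 tilt [-0.049 -0.056] d [  4.7 -46.4   5.2] turn -0.022 n 2 t 70.3 F [-1.1  0.2  0.2] op 0.002
[[[-4.6, 23.0, -1.4], np.float64(-0.011)], [[-4.8, 22.9, -1.4], np.float64(-0.011)]]
```

Request:
{"method": "send_rows", "body": {
  "motion": [
    [[-2, 7, 0], 0],
    [[-2, 7, 0], 0],
    [[-2, 7, 0], 0],
    [[-2, 7, 0], 0],
    [[-1.5, 5, 0], 0]
  ]
}}

```text
time_s: 70.72
position: [0.6023, 0.1741, 0.013]
tcp_rot: [[0.956, 0.29, -0.048], [0.288, -0.956, -0.057], [-0.062, 0.041, -0.997]]
force: [-0.8, 0.9, 0.2]
opening: 0.003
```

Request:
{"method": "send_rows", "body": {
  "motion": [
    [[-1.5, 5, 0], 0],
    [[-1.5, 5, 0], 0],
    [[-1.5, 5, 0], 0],
    [[-1.5, 5, 0], 0],
    [[-1.5, 5, 0], 0]
  ]
}}

```text
time_s: 71.13
position: [0.6041, 0.1681, 0.0156]
tcp_rot: [[0.964, 0.265, -0.037], [0.265, -0.964, -0.011], [-0.039, 0.001, -0.999]]
force: [0.5, 15.4, -6.3]
opening: 0.003
```

Request:
{"method": "send_rows", "body": {
  "motion": [
    [[-1.5, 5, 0], 0],
    [[0, 0, 0], 0],
    [[2, -7, 0], 0],
    [[2, -7, -10], 0],
    [[0, 0, -30], 0]
  ]
}}

```text
time_s: 71.55
position: [0.6022, 0.1843, 0.0537]
tcp_rot: [[0.965, 0.259, -0.043], [0.26, -0.966, -0.0], [-0.042, -0.011, -0.999]]
force: [-0.2, -0.2, -0.2]
opening: 0.007
```

Request:
{"method": "send_rows", "body": {
  "motion": [
    [[0, 0, -40], 0],
    [[0, 0, -40], 0],
    [[0, 0, -40], 0],
    [[0, 0, -35], 0],
    [[0, 0, -20], 0]
  ],
  "gripper": 0.35
}}

```text
time_s: 71.97
position: [0.6098, 0.1841, 0.2426]
tcp_rot: [[0.965, 0.26, -0.04], [0.26, -0.966, -0.004], [-0.04, -0.007, -0.999]]
force: [0.9, -0.1, 0.8]
opening: 0.299
```

```bash
python3 go.py .638 -.121 .215 17.5; python3 tb.py .6363 -.122 107 .058 278
```

```text
at [0.6098 0.1841 0.2426] yaw 15.1 tilt [-0.04  -0.004] d [  28.2 -305.1  -27.6] turn -0.042 n 8 t 72.0 F [ 0.9 -0.1  0.8] op 0.299
[[[-6.4, 37.8, 3.5], np.float64(-0.005)], [[-6.6, 37.7, 3.5], np.float64(-0.005)], [[-6.8, 37.7, 3.5], np.float64(-0.005)], [[-7.0, 37.7, 3.5], np.float64(-0.005)], [[-7.2, 37.6, 3.5], np.float64(-0.005)]]
[[[-7.4, 37.6, 3.5], np.float64(-0.005)], [[-7.6, 37.5, 3.5], np.float64(-0.005)], [[-7.8, 37.5, 3.5], np.float64(-0.005)]]
tbar [ 0.6368 -0.1215] th 106.6 71.9205882352941 200.25
```

Request:
{"method": "send_rows", "body": {
  "motion": [
    [[-6, 37, 2], -0.01],
    [[-6.5, 37, 2], -0.01],
    [[-7, 37, 2], -0.01],
    [[-7, 37, 2], -0.01],
    [[-7, 37, 2], -0.01]
  ]
}}

```text
time_s: 72.43
position: [0.6359, 0.0006, 0.2509]
tcp_rot: [[0.946, 0.324, -0.009], [0.324, -0.946, -0.003], [-0.01, -0.0, -1.0]]
force: [-0.5, -0.2, -0.2]
opening: 0.634
```

Request:
{"method": "send_rows", "body": {
  "motion": [
    [[-7, 35, 2], 0],
    [[-6, 26, 2], 0],
    [[-3, 14, 2], 0],
    [[-1, 6, 0], 0],
    [[0, 0, 0], 0]
  ]
}}

```text
time_s: 72.85
position: [0.6464, -0.095, 0.2501]
tcp_rot: [[0.949, 0.315, -0.003], [0.315, -0.949, -0.01], [-0.006, 0.009, -1.0]]
force: [0.8, -0.5, 0.2]
opening: 0.651
```

```bash
python3 go.py .638 -.121 .19 18
```

```text
at [ 0.6464 -0.095   0.2501] yaw 18.4 tilt [-0.003 -0.01 ] d [ -8.4 -26.  -60.1] turn 0.006 n 2 t 72.8 F [ 0.8 -0.5  0.2] op 0.651
[[[-7.9, 10.8, 30.2], np.float64(0.003)], [[-7.9, 10.8, 30.2], np.float64(0.003)]]
```

Tilt is now nearly zero. Go over the T-bar.

Request:
{"method": "send_rows", "body": {
  "motion": [
    [[-4, 8, 8], 0],
    [[-4, 7, 10], 0],
    [[-3, 5, 10], 0],
    [[-1, 2, 8], 0],
    [[0, 0, 4], 0]
  ]
}}

```text
time_s: 73.27
position: [0.6413, -0.1161, 0.2082]
tcp_rot: [[0.947, 0.321, -0.002], [0.321, -0.947, -0.009], [-0.005, 0.008, -1.0]]
force: [-1.1, 0.6, 0.1]
opening: 0.653
```

```bash
python3 go.py .638 -.121 .185 18
```

```text
at [ 0.6413 -0.1161  0.2082] yaw 18.7 tilt [-0.002 -0.009] d [ -3.3  -4.9 -23.2] turn 0.013 n 1 t 73.3 F [-1.1  0.6  0.1] op 0.653
[[[-4.6, 3.4, 23.3], np.float64(0.013)]]
```

Request:
{"method": "send_rows", "body": {
  "motion": [
    [[-2, 1.5, 6], 0],
    [[-2, 1.5, 8], 0],
    [[0, 0, 6], 0],
    [[0, 0, 2], 0],
    [[0, 0, 0], 0]
  ]
}}

```text
time_s: 73.68
position: [0.6363, -0.1181, 0.1806]
tcp_rot: [[0.946, 0.323, -0.008], [0.323, -0.946, -0.006], [-0.009, 0.003, -1.0]]
force: [-0.4, 0.0, 0.1]
opening: 0.652
```

```bash
python3 go.py .638 -.121 .147 18; python3 - <<'E'
from h import *
c=cap('side');cv2.imwrite('pics/e7.png',cv2.resize(c['image'][120:240,230:340],None,fx=5,fy=5))
E
```

```text
at [ 0.6363 -0.1181  0.1806] yaw 18.9 tilt [-0.008 -0.006] d [  1.7  -2.9 -33.6] turn 0.015 n 1 t 73.7 F [-0.4  0.   0.1] op 0.652
[[[0.9, 3.2, 33.6], np.float64(0.015)]]
```

Request:
{"method": "send_rows", "body": {
  "motion": [
    [[0.3, 1, 8], 0],
    [[0.3, 1, 10], 0],
    [[0, 1, 9], 0],
    [[0, 0, 5], 0],
    [[0, 0, 2], 0]
  ]
}}

```text
time_s: 74.15
position: [0.6395, -0.1215, 0.1453]
tcp_rot: [[0.946, 0.324, -0.004], [0.324, -0.946, -0.007], [-0.006, 0.006, -1.0]]
force: [-0.9, -0.2, 0.2]
opening: 0.649
```

```bash
python3 go.py .638 -.121 .147 18
```

```text
at [ 0.6395 -0.1215  0.1453] yaw 18.9 tilt [-0.004 -0.007] d [-1.5  0.5  1.7] turn 0.015 n 1 t 74.2 F [-0.9 -0.2  0.2] op 0.649
[[[-1.3, -0.9, -1.7], np.float64(0.015)]]
```

Request:
{"method": "send_rows", "body": {
  "motion": [
    [[0, 0, 0], 0],
    [[0, 0, 0], 0],
    [[0, 0, 0], 0],
    [[0, 0, 0], 0],
    [[0, 0, 0], 0]
  ],
  "gripper": 1.0
}}

```text
time_s: 74.57
position: [0.6392, -0.1214, 0.1443]
tcp_rot: [[0.946, 0.323, -0.005], [0.323, -0.946, -0.007], [-0.007, 0.005, -1.0]]
force: [0.4, -0.0, -1.0]
opening: 0.357
```

Request:
{"method": "send_rows", "body": {
  "motion": [
    [[0, 0, 0], 0],
    [[0, 0, 0], 0],
    [[0, 0, 0], 0],
    [[0, 0, 0], 0],
    [[0, 0, 0], 0]
  ]
}}

```text
time_s: 74.98
position: [0.6389, -0.122, 0.145]
tcp_rot: [[0.945, 0.326, -0.005], [0.326, -0.945, -0.009], [-0.007, 0.007, -1.0]]
force: [-0.5, -1.1, -0.8]
opening: 0.189
```

```bash
python3 - <<'E'
from rig import bot
s=bot.read_state();import numpy as np
print(np.round(s['tcp_rot'],4).tolist(),np.round(s['position'],4),s['opening'],np.round(s['force'],1),np.round(s['moment'],2))
E
```

```text
[[0.9454, 0.3259, -0.0049], [0.3258, -0.9454, -0.0087], [-0.0075, 0.0066, -1.0]] [ 0.6389 -0.122   0.145 ] 0.1885026506584874 [-0.5 -1.1 -0.8] [-0.23  0.01  0.24]
```

```bash
python3 - <<'E'
s=open('wf.py').read().split('\n')
s[2]="R0=np.array([[0.9454, 0.3259, -0.0049], [0.3258, -0.9454, -0.0087], [-0.0075, 0.0066, -1.0]])"
s[3]="v=R0.T@(np.array([.6388,-.1218,.058])-np.array([.6389,-.122,.145])); u=R0[2]"
open('wf.py','w').write('\n'.join(s))
E
```

Request:
{"method": "send_rows", "body": {
  "motion": [
    [[0, 0, -2], 0],
    [[0, 0, -5], 0],
    [[0, 0, -10], 0],
    [[0, 0, -15], 0],
    [[0, 0, -15], 0]
  ]
}}

```text
time_s: 75.4
position: [0.636, -0.1197, 0.1864]
tcp_rot: [[0.946, 0.325, -0.016], [0.325, -0.946, -0.002], [-0.016, -0.003, -1.0]]
force: [0.4, 0.3, -3.0]
opening: 0.177
```

```bash
python3 wf.py .535 .116 .1 123; python3 ws.py side .79 e8
```

```text
foot [ 0.6349 -0.1189  0.0994] lean [ 0.011 -0.006] yaw 18.9 j6 -39 d [-98.5 235.8   0.6] turn -1.816 n 16 t 75.4 F [ 0.4  0.3 -3. ] M [-0.1   0.01  0.05] op 0.177
[[[-1.0, -15.9, 0.0], -0.114], [[0.8, -16.0, 0.0], -0.114], [[2.6, -15.8, 0.0], -0.114], [[4.3, -15.4, 0.0], -0.114], [[6.1, -14.8, 0.0], -0.114]]
[[[7.7, -14.0, 0.0], -0.114], [[9.2, -13.0, 0.0], -0.114], [[10.6, -11.9, 0.0], -0.114], [[11.9, -10.6, 0.0], -0.114], [[13.1, -9.2, 0.0], -0.114]]
[[[14.0, -7.7, 0.0], -0.114], [[14.8, -6.0, 0.0], -0.114], [[15.4, -4.3, 0.0], -0.114], [[15.8, -2.6, 0.0], -0.114], [[16.0, -0.7, 0.0], -0.114]]
[[[15.9, 1.1, 0.0], -0.114]]
A [0.6916 0.0775] th 70.5 e 4.07 ang 36.7 screw 2.552
B [0.5352 0.1152] th 42.4 e 0.24 ang 113.3 screw 1.238
C [ 0.4701 -0.049 ] th -63.2 e 0.12 ang -157.6 screw 1.494
D [ 0.6347 -0.1144] th -60.7 e 0.44 ang -66.5 screw 3.042
```

Request:
{"method": "send_rows", "body": {
  "motion": [
    [[-1, -16, -2], -0.115],
    [[1, -16, -2], -0.115],
    [[2.6, -16, -1], -0.115],
    [[4.3, -15.4, -1], -0.115],
    [[6, -15, 0], -0.115]
  ]
}}

```text
time_s: 75.87
position: [0.6093, -0.0481, 0.2024]
tcp_rot: [[0.604, 0.797, 0.001], [0.797, -0.604, -0.008], [-0.006, 0.005, -1.0]]
force: [-0.4, 0.4, -2.9]
opening: 0.178
```

Request:
{"method": "send_rows", "body": {
  "motion": [
    [[7.7, -14, 0], -0.115],
    [[9, -13, 0], -0.115],
    [[10.6, -12, 0], -0.115],
    [[12, -10.6, 0], -0.115],
    [[13, -9, 0], -0.115]
  ]
}}

```text
time_s: 76.28
position: [0.5738, 0.0284, 0.2059]
tcp_rot: [[0.048, 0.999, 0.003], [0.999, -0.048, -0.006], [-0.006, 0.004, -1.0]]
force: [-0.0, 0.2, -3.8]
opening: 0.179
```

Request:
{"method": "send_rows", "body": {
  "motion": [
    [[14, -7.7, 0], -0.115],
    [[14.8, -6, 0], -0.115],
    [[14, -4, 0], -0.115],
    [[8, -1, 0], -0.1],
    [[3, 0, 0], -0.08]
  ]
}}

```text
time_s: 76.7
position: [0.5445, 0.0861, 0.2094]
tcp_rot: [[-0.483, 0.875, 0.004], [0.875, 0.483, -0.003], [-0.004, 0.002, -1.0]]
force: [-0.4, 0.3, -3.1]
opening: 0.182
```

```bash
python3 wf.py .5355 .1145 .095 121.5
```

```text
foot [0.5438 0.086  0.1224] lean [ 0.006 -0.001] yaw 118.9 j6 -121 d [ -8.3  28.6 -27.4] turn -0.045 n 2 t 76.7 F [-0.4  0.3 -3.1] M [ 0.07 -0.    0.01] op 0.182
[[[14.6, 3.2, 13.7], -0.023], [[14.5, 3.6, 13.7], -0.023]]
```

Tilt stays near zero. Approach screw B.

Request:
{"method": "send_rows", "body": {
  "motion": [
    [[8, 2, 5], -0.02],
    [[8, 2, 6], -0.02],
    [[6, 2, 6], 0],
    [[2, 1, 5], 0],
    [[0, 0, 2], 0]
  ]
}}

```text
time_s: 77.12
position: [0.5379, 0.114, 0.1857]
tcp_rot: [[-0.517, 0.856, 0.007], [0.856, 0.517, -0.002], [-0.005, 0.005, -1.0]]
force: [0.3, 0.1, -4.2]
opening: 0.179
```

Request:
{"method": "send_rows", "body": {
  "motion": [
    [[0, 0, 0], 0],
    [[0, 0, 0], 0],
    [[0, 0, 0], 0],
    [[0, 0, 0], 0],
    [[0, 0, 0], 0]
  ]
}}

```text
time_s: 77.53
position: [0.5379, 0.113, 0.1841]
tcp_rot: [[-0.515, 0.857, 0.004], [0.857, 0.515, -0.002], [-0.004, 0.002, -1.0]]
force: [0.6, 0.1, -2.6]
opening: 0.179
```

```bash
python3 wf.py .5355 .1145 .085 121.5
```

```text
foot [0.5373 0.1129 0.097 ] lean [ 0.006 -0.001] yaw 121.0 j6 -121 d [ -1.8   1.6 -12. ] turn -0.009 n 1 t 77.5 F [ 0.6  0.1 -2.6] M [0.11 0.01 0.03] op 0.179
[[[2.3, -0.7, 12.0], -0.009]]
```

Request:
{"method": "send_rows", "body": {
  "motion": [
    [[0.7, -0.3, 4], 0],
    [[0.7, -0.3, 5], 0],
    [[0, 0, 4], 0],
    [[0, 0, 3], 0],
    [[0, 0, 2], 0]
  ]
}}

```text
time_s: 77.95
position: [0.5377, 0.1132, 0.1653]
tcp_rot: [[-0.514, 0.858, 0.007], [0.858, 0.514, -0.002], [-0.005, 0.004, -1.0]]
force: [-0.1, 0.0, -3.3]
opening: 0.183
```

```bash
python3 wf.py .5355 .1145 .07 121.5; python3 - <<'E'
from h import *
c=cap('side');cv2.imwrite('pics/f1.png',cv2.resize(c['image'][130:230,200:300],None,fx=6,fy=6))
E
```

```text
foot [0.5373 0.1131 0.0783] lean [ 0.003 -0.001] yaw 120.9 j6 -121 d [-1.8  1.4 -8.3] turn -0.01 n 1 t 78.0 F [-0.1  0.  -3.3] M [ 0.13  0.01 -0.02] op 0.183
[[[2.1, -0.9, 8.2], -0.01]]
```

Request:
{"method": "send_rows", "body": {
  "motion": [
    [[1, 0, 1], 0],
    [[0.5, 0, 2], 0],
    [[0, 0, 2], 0],
    [[0, 0, 2], 0],
    [[0, 0, 0], 0]
  ]
}}

```text
time_s: 78.42
position: [0.5366, 0.1147, 0.1569]
tcp_rot: [[-0.514, 0.858, 0.005], [0.858, 0.514, -0.002], [-0.005, 0.003, -1.0]]
force: [0.1, 0.1, -2.7]
opening: 0.186
```

```bash
python3 wf.py .5355 .1145 .07 121.5
```

```text
foot [0.5361 0.1147 0.0699] lean [ 0.004 -0.001] yaw 120.9 j6 -120 d [-0.6 -0.1  0.1] turn -0.01 n 1 t 78.4 F [ 0.1  0.1 -2.7] M [ 0.07  0.06 -0.02] op 0.186
[[[0.2, -0.6, -0.1], -0.01]]
```

Engaged. Seat and turn.

Request:
{"method": "send_rows", "body": {
  "motion": [
    [[0, 0, 4], 0],
    [[0, 0, 4], 0],
    [[0, 0, 3], 0],
    [[0, 0, 1], 0],
    [[0, 0, 0], 0]
  ]
}}

```text
time_s: 78.83
position: [0.538, 0.1147, 0.145]
tcp_rot: [[-0.514, 0.858, 0.008], [0.858, 0.514, -0.002], [-0.006, 0.006, -1.0]]
force: [-0.5, 1.1, -0.2]
opening: 0.181
```

Request:
{"method": "send_rows", "body": {
  "motion": [
    [[0, 0, 0], 0.11],
    [[0, 0, 0], 0.11],
    [[0, 0, 0], 0.11],
    [[0, 0, 0], 0.11],
    [[0, 0, 0], 0.11]
  ]
}}

```text
time_s: 79.25
position: [0.5386, 0.1132, 0.1451]
tcp_rot: [[0.03, 0.999, 0.01], [1.0, -0.03, -0.006], [-0.006, 0.01, -1.0]]
force: [-1.1, -0.4, -1.4]
opening: 0.179
```

```bash
python3 wf.py .5355 .1145 .058 34
```

```text
foot [0.5387 0.1133 0.0581] lean [-0.003 -0.002] yaw 88.3 j6 -88 d [-4.   0.8 -0.1] turn 0.947 n 8 t 79.2 F [-1.1 -0.4 -1.4] M [-0.23 -0.03  0.08] op 0.179
[[[0.1, -0.5, 0.0], 0.118], [[0.0, -0.5, 0.0], 0.118], [[-0.0, -0.5, 0.0], 0.118], [[-0.1, -0.5, 0.0], 0.118], [[-0.2, -0.5, 0.0], 0.118]]
[[[-0.2, -0.5, 0.0], 0.118], [[-0.3, -0.4, 0.0], 0.118], [[-0.3, -0.4, 0.0], 0.118]]
```

Request:
{"method": "send_rows", "body": {
  "motion": [
    [[0, -0.4, 0], 0.11],
    [[0, -0.4, 0], 0.11],
    [[0, -0.4, 0], 0.11],
    [[0, -0.4, 0], 0.11],
    [[0, -0.3, 0], 0.11]
  ]
}}

```text
time_s: 79.67
position: [0.538, 0.1113, 0.1452]
tcp_rot: [[0.568, 0.823, 0.012], [0.823, -0.568, -0.011], [-0.002, 0.016, -1.0]]
force: [-0.8, -0.8, -0.9]
opening: 0.181
```

Request:
{"method": "send_rows", "body": {
  "motion": [
    [[0, -0.3, 0], 0.11],
    [[0, -0.3, 0], 0.11],
    [[0, 0, 0], 0.1],
    [[0, 0, 0], 0.05],
    [[0, 0, 0], 0.03]
  ]
}}

```text
time_s: 80.08
position: [0.537, 0.1097, 0.1451]
tcp_rot: [[0.854, 0.52, 0.011], [0.52, -0.854, -0.016], [0.001, 0.019, -1.0]]
force: [-0.2, 0.3, -0.4]
opening: 0.182
```

```bash
python3 wf.py .5355 .1145 .058 26
```

```text
foot [0.538  0.1093 0.0581] lean [-0.014  0.006] yaw 31.4 j6 -30 d [-2.6  5.2 -0.1] turn 0.094 n 1 t 80.1 F [-0.2  0.3 -0.4] M [-0.06  0.1   0.14] op 0.182
[[[0.5, -5.8, -0.0], 0.094]]
```

Request:
{"method": "send_rows", "body": {
  "motion": [
    [[0, -1, 0], 0.05],
    [[0, -1, 0], 0.05],
    [[0, -1, 0], 0.05],
    [[0, 0, 0], 0.04],
    [[0, 0, 0], 0]
  ]
}}

```text
time_s: 80.5
position: [0.5361, 0.1101, 0.145]
tcp_rot: [[0.937, 0.348, 0.012], [0.348, -0.937, -0.022], [0.004, 0.025, -1.0]]
force: [0.0, 0.3, -2.0]
opening: 0.181
```

```bash
python3 wf.py .5355 .1145 .058 20
```

```text
foot [0.5374 0.1092 0.0581] lean [-0.017  0.013] yaw 20.4 j6 -19 d [-1.9  5.3 -0.1] turn 0.006 n 1 t 80.5 F [ 0.   0.3 -2. ] M [-0.09  0.14  0.7 ] op 0.181
[[[0.0, -5.7, -0.1], 0.006]]
```

Request:
{"method": "send_rows", "body": {
  "motion": [
    [[0, 0, 0], -0.05],
    [[0, 0, 0], -0.05],
    [[0, 0, 0], -0.02],
    [[0, 0, 0], 0],
    [[0, 0, 0], 0]
  ]
}}

```text
time_s: 80.92
position: [0.5361, 0.1101, 0.145]
tcp_rot: [[0.886, 0.464, 0.012], [0.464, -0.885, -0.022], [0.001, 0.025, -1.0]]
force: [-0.6, -0.3, -3.0]
opening: 0.177
```

```bash
python3 wf.py .5355 .1145 .095 27
```

```text
foot [0.5374 0.1092 0.058 ] lean [-0.016  0.012] yaw 27.7 j6 -26 d [-1.9  5.3 37. ] turn 0.012 n 1 t 80.9 F [-0.6 -0.3 -3. ] M [-0.11  0.05  0.01] op 0.177
[[[0.8, -4.7, -37.1], 0.012]]
```

Request:
{"method": "send_rows", "body": {
  "motion": [
    [[0, 0, -2], 0],
    [[0, 0, -5], 0],
    [[0, 0, -10], 0],
    [[0, 0, -13], 0],
    [[0, 0, -13], 0]
  ]
}}

```text
time_s: 81.33
position: [0.533, 0.1114, 0.1876]
tcp_rot: [[0.887, 0.462, 0.004], [0.462, -0.887, -0.02], [-0.006, 0.02, -1.0]]
force: [-0.9, 0.0, -2.8]
opening: 0.177
```

```bash
python3 wf.py .7 .05 .1 19; python3 ws.py side .79 f2
```

```text
foot [0.5336 0.1106 0.1006] lean [-0.008  0.011] yaw 27.5 j6 -26 d [166.3 -60.6  -0.6] turn 0.149 n 5 t 81.3 F [-0.9  0.  -2.8] M [-0.04 -0.04 -0.  ] op 0.177
[[[23.9, 26.1, 0.5], 0.03], [[24.7, 25.4, 0.5], 0.03], [[25.4, 24.6, 0.5], 0.03], [[26.1, 23.9, 0.5], 0.03], [[26.8, 23.1, 0.5], 0.03]]
A [0.7001 0.0501] th -68.2 e 0.14 ang 24.2 screw 1.613
B [0.5352 0.1149] th -61.1 e 0.34 ang 113.4 screw 3.045
C [ 0.4701 -0.0491] th -63.2 e 0.14 ang -157.6 screw 1.495
D [ 0.6346 -0.1138] th -61.7 e 0.15 ang -66.4 screw 3.059
```

Request:
{"method": "send_rows", "body": {
  "motion": [
    [[24, 26, 0], 0.01],
    [[24.5, 25.5, 0], 0.01],
    [[25, 25, 0], 0.01],
    [[24, 22, 0], 0.01],
    [[16, 14, 0], 0]
  ]
}}

```text
time_s: 81.8
position: [0.6834, 0.0632, 0.1955]
tcp_rot: [[0.904, 0.428, 0.004], [0.428, -0.904, -0.018], [-0.004, 0.018, -1.0]]
force: [0.3, -0.2, -2.8]
opening: 0.179
```

Request:
{"method": "send_rows", "body": {
  "motion": [
    [[5, 4, 0], 0],
    [[0, 0, 0], 0],
    [[0, 0, 0], 0],
    [[0, 0, 0], 0],
    [[0, 0, 0], 0]
  ]
}}

```text
time_s: 82.22
position: [0.6905, 0.0605, 0.1945]
tcp_rot: [[0.905, 0.426, 0.003], [0.426, -0.905, -0.018], [-0.006, 0.018, -1.0]]
force: [0.1, 0.5, -3.1]
opening: 0.179
```

```bash
python3 wf.py .7003 .0487 .088 25
```

```text
foot [0.691  0.0599 0.1075] lean [-0.007  0.009] yaw 25.2 j6 -29 d [  9.3 -11.2 -19.5] turn 0.003 n 1 t 82.2 F [ 0.1  0.5 -3.1] M [0.01 0.03 0.01] op 0.179
[[[3.8, 13.8, 19.7], 0.003]]
```

Request:
{"method": "send_rows", "body": {
  "motion": [
    [[2, 7, 5], 0],
    [[1.8, 6.8, 5], 0],
    [[0, 0, 5], 0],
    [[0, 0, 0], 0],
    [[0, 0, 0], 0]
  ]
}}

```text
time_s: 82.63
position: [0.6969, 0.0501, 0.1785]
tcp_rot: [[0.904, 0.428, -0.001], [0.428, -0.904, -0.018], [-0.009, 0.016, -1.0]]
force: [-0.1, -0.5, -3.2]
opening: 0.181
```

```bash
python3 wf.py .7003 .0487 .068 25; cat wf.py
```

```text
foot [0.697  0.0496 0.0915] lean [-0.003  0.009] yaw 25.3 j6 -30 d [  3.3  -0.9 -23.5] turn 0.006 n 1 t 82.6 F [-0.1 -0.5 -3.2] M [-0.02  0.06 -0.04] op 0.181
[[[2.8, 1.8, 23.5], 0.006]]
import sys,numpy as np,json
from rig import bot
R0=np.array([[0.9454, 0.3259, -0.0049], [0.3258, -0.9454, -0.0087], [-0.0075, 0.0066, -1.0]])
v=R0.T@(np.array([.6388,-.1218,.058])-np.array([.6389,-.122,.145])); u=R0[2]
def plan(x,y,z,yaw=None,mx=40,mr=.12):
    s=bot.read_state(); p=np.array(s['position']);R=np.array(s['tcp_rot'])
    foot=p+R@v; up=R@u
    y0=np.arctan2(R[1,0],R[0,0]); dy=0 if yaw is None else -((yaw/57.29578-y0+np.pi)%(2*np.pi)-np.pi)
    a=dy; Rf=R@np.array([[np.cos(a),-np.sin(a),0],[np.sin(a),np.cos(a),0],[0,0,1]])
    d=np.array([x,y,z])-Rf@v-p
    n=max(1,int(np.ceil(np.linalg.norm(d)*1000/mx)),int(np.ceil(abs(dy)/mr)))
    print('foot',np.round(foot,4),'lean',np.round(up[:2],3),'yaw',round(np.degrees(y0),1),'j6',round(s['joint_positions'][5]),'d',np.round(d*1000,1),'turn',round(dy,3),'n',n,'t',round(s['time_s'],1),'F',np.round(s['force'],1),'M',np.round(s['moment'],2),'op',round(s['opening'],3))
    rows=[]
    for i in range(n):
        a=dy/n; c,sn=np.cos(a*i),np.sin(a*i)
        Ri=R@np.array([[c,-sn,0],[sn,c,0],[0,0,1]])
        rows.append([np.round(Ri.T@d*1000/n,1).tolist(),round(float(a),3)])
    for i in range(0,n,5): print(rows[i:i+5])
if __name__=='__main__':
    a=[None if q=='-' else float(q) for q in sys.argv[1:]]; plan(*a)
```

Request:
{"method": "send_rows", "body": {
  "motion": [
    [[2.7, 1.8, 3], 0],
    [[0, 0, 4], 0],
    [[0, 0, 4], 0],
    [[0, 0, 2], 0],
    [[0, 0, 0], 0]
  ]
}}

```text
time_s: 83.05
position: [0.7001, 0.0496, 0.1637]
tcp_rot: [[0.904, 0.428, -0.002], [0.428, -0.904, -0.018], [-0.009, 0.015, -1.0]]
force: [-0.1, 0.4, -2.9]
opening: 0.179
```

```bash
python3 wf.py .7003 .0487 .068 25
```

```text
foot [0.7002 0.049  0.0767] lean [-0.002  0.008] yaw 25.3 j6 -30 d [ 0.1 -0.3 -8.7] turn 0.006 n 1 t 83.0 F [-0.1  0.4 -2.9] M [-0.03 -0.    0.04] op 0.179
[[[0.0, 0.2, 8.7], 0.006]]
```

Request:
{"method": "send_rows", "body": {
  "motion": [
    [[0, 0.2, 3], 0],
    [[0, 0, 3], 0],
    [[0, 0, 3], 0],
    [[0, 0, 2], 0],
    [[0, 0, 0], 0]
  ]
}}

```text
time_s: 83.47
position: [0.7001, 0.0494, 0.1514]
tcp_rot: [[0.904, 0.428, -0.002], [0.428, -0.904, -0.018], [-0.009, 0.015, -1.0]]
force: [-0.5, -0.0, -2.5]
opening: 0.182
```

Request:
{"method": "send_rows", "body": {
  "motion": [
    [[0, 0, 3], 0],
    [[0, 0, 2], 0],
    [[0, 0, 1], 0],
    [[0, 0, 0], 0],
    [[0, 0, 0], 0]
  ]
}}

```text
time_s: 83.88
position: [0.7006, 0.0493, 0.1456]
tcp_rot: [[0.904, 0.428, -0.001], [0.428, -0.904, -0.018], [-0.008, 0.016, -1.0]]
force: [-0.3, -0.4, -2.1]
opening: 0.181
```

Request:
{"method": "send_rows", "body": {
  "motion": [
    [[0, 0, 0], 0.11],
    [[0, -0.3, 0], 0.11],
    [[0, -0.3, 0], 0.11],
    [[0, -0.3, 0], 0.11],
    [[0, 0, 0], 0.11]
  ]
}}

```text
time_s: 84.3
position: [0.7006, 0.0488, 0.1457]
tcp_rot: [[0.992, -0.129, -0.0], [-0.129, -0.991, -0.021], [0.003, 0.021, -1.0]]
force: [-0.3, 0.3, -1.9]
opening: 0.179
```

```bash
python3 wf.py .7003 .0487 .058 
```

```text
foot [0.7013 0.0477 0.0587] lean [-0.008  0.015] yaw -7.4 j6 3 d [-1.   1.  -0.7] turn 0 n 1 t 84.3 F [-0.3  0.3 -1.9] M [-0.17  0.05  0.12] op 0.179
[[[-1.1, -0.8, 0.7], 0.0]]
```

Request:
{"method": "send_rows", "body": {
  "motion": [
    [[-0.5, -0.4, 0], 0.11],
    [[0, -0.3, 0], 0.11],
    [[0, 0, 0], 0.11],
    [[0, -0.3, 0], 0.11],
    [[0, 0, 0], 0.11]
  ]
}}

```text
time_s: 84.72
position: [0.7005, 0.0483, 0.1456]
tcp_rot: [[0.762, -0.648, 0.0], [-0.648, -0.761, -0.024], [0.016, 0.018, -1.0]]
force: [0.3, -0.1, -2.3]
opening: 0.178
```

```bash
python3 wf.py .7003 .0487 .058 
```

```text
foot [0.7015 0.0464 0.0587] lean [-0.01   0.024] yaw -40.4 j6 36 d [-1.2  2.3 -0.7] turn 0 n 1 t 84.7 F [ 0.3 -0.1 -2.3] M [-0.05  0.2   0.12] op 0.178
[[[-2.4, -1.0, 0.6], 0.0]]
```

Request:
{"method": "send_rows", "body": {
  "motion": [
    [[-1, -0.5, 0], 0.11],
    [[0, 0, 0], 0.11],
    [[0, 0, 0], 0.08],
    [[0, 0, 0], 0.06],
    [[0, 0, 0], 0]
  ]
}}

```text
time_s: 85.13
position: [0.7003, 0.0481, 0.1456]
tcp_rot: [[0.467, -0.884, 0.001], [-0.884, -0.467, -0.026], [0.024, 0.012, -1.0]]
force: [-0.2, 0.6, -2.2]
opening: 0.179
```

```bash
python3 wf.py .7003 .0487 .058 
```

```text
foot [0.7013 0.0457 0.0586] lean [-0.01  0.03] yaw -62.1 j6 58 d [-1.   3.  -0.6] turn 0 n 1 t 85.1 F [-0.2  0.6 -2.2] M [-0.08  0.09  0.03] op 0.179
[[[-3.2, -0.5, 0.5], 0.0]]
```

Request:
{"method": "send_rows", "body": {
  "motion": [
    [[0, 0, 0], 0.05],
    [[0, 0, 0], 0.05],
    [[0, 0, 0], 0.04],
    [[0, 0, 0], 0],
    [[0, 0, 0], 0]
  ]
}}

```text
time_s: 85.55
position: [0.7002, 0.0481, 0.1456]
tcp_rot: [[0.349, -0.937, 0.001], [-0.937, -0.349, -0.028], [0.027, 0.009, -1.0]]
force: [0.8, -0.3, -2.7]
opening: 0.179
```

```bash
python3 wf.py .7003 .0487 .058 
```

```text
foot [0.7012 0.0453 0.0587] lean [-0.01   0.033] yaw -69.6 j6 66 d [-0.9  3.4 -0.7] turn 0 n 1 t 85.5 F [ 0.8 -0.3 -2.7] M [-0.05  0.21  0.66] op 0.179
[[[-3.5, -0.3, 0.6], 0.0]]
```

Hard stop. Ease back and lift.

Request:
{"method": "send_rows", "body": {
  "motion": [
    [[0, 0, 0], -0.1],
    [[0, 0, 0], -0.04],
    [[0, 0, -2], 0],
    [[0, 0, -5], 0],
    [[0, 0, -8], 0]
  ]
}}

```text
time_s: 85.97
position: [0.6985, 0.0489, 0.1591]
tcp_rot: [[0.483, -0.876, -0.004], [-0.875, -0.483, -0.027], [0.021, 0.016, -1.0]]
force: [-0.6, -0.3, -3.2]
opening: 0.18
```

Request:
{"method": "send_rows", "body": {
  "motion": [
    [[0, 0, -10], 0],
    [[0, 0, -13], 0],
    [[0, 0, -13], 0],
    [[0, 0, 0], 0],
    [[0, 0, 0], 0]
  ]
}}

```text
time_s: 86.38
position: [0.7007, 0.0499, 0.2029]
tcp_rot: [[0.48, -0.877, 0.003], [-0.877, -0.48, -0.027], [0.025, 0.01, -1.0]]
force: [-0.2, 0.6, -3.1]
opening: 0.183
```

```bash
python3 ws.py side .79 A2; python3 wf.py .470 -.0495 .115 26
```

```text
A [0.6979 0.0489] th 41.2 e 0.28 ang 24.1 screw 2.844
B [0.5353 0.1157] th -58.9 e 0.11 ang 113.2 screw 3.004
C [ 0.4699 -0.0487] th -64.1 e 0.14 ang -157.8 screw 1.506
D [ 0.6343 -0.1143] th -61.8 e 0.14 ang -66.6 screw 3.058
foot [0.7026 0.0473 0.1163] lean [-0.014  0.03 ] yaw -61.3 j6 57 d [-231.8  -98.    -1.3] turn -1.523 n 13 t 86.4 F [ 1.3 -0.8 -2.5] M [-0.07  0.07 -0.02] op 0.179
[[[-2.0, 19.3, 0.2], -0.117], [[-4.2, 18.9, 0.2], -0.117], [[-6.4, 18.3, 0.2], -0.117], [[-8.5, 17.4, 0.2], -0.117], [[-10.4, 16.3, 0.2], -0.117]]
[[[-12.3, 15.0, 0.2], -0.117], [[-13.9, 13.4, 0.2], -0.117], [[-15.4, 11.7, 0.2], -0.117], [[-16.7, 9.8, 0.2], -0.117], [[-17.7, 7.8, 0.2], -0.117]]
[[[-18.5, 5.7, 0.2], -0.117], [[-19.0, 3.5, 0.2], -0.117], [[-19.3, 1.2, 0.2], -0.117]]
```

Request:
{"method": "send_rows", "body": {
  "motion": [
    [[-2, 19.3, 0], -0.117],
    [[-4.2, 18.9, 0], -0.117],
    [[-6.4, 18.3, 0], -0.117],
    [[-8.5, 17.4, 0], -0.117],
    [[-10.4, 16.3, 0], -0.117]
  ]
}}

```text
time_s: 86.85
position: [0.6122, 0.012, 0.2013]
tcp_rot: [[0.897, -0.442, 0.008], [-0.442, -0.897, -0.026], [0.018, 0.019, -1.0]]
force: [0.5, 0.4, -2.0]
opening: 0.178
```

Request:
{"method": "send_rows", "body": {
  "motion": [
    [[-12.3, 15, 0], -0.117],
    [[-13.9, 13.4, 0], -0.117],
    [[-15.4, 11.7, 0], -0.117],
    [[-16.7, 9.8, 0], -0.117],
    [[-17.7, 7.8, 0], -0.117]
  ]
}}

```text
time_s: 87.27
position: [0.518, -0.0301, 0.1996]
tcp_rot: [[0.988, 0.157, 0.004], [0.157, -0.987, -0.025], [-0.0, 0.025, -1.0]]
force: [0.7, -0.8, -2.6]
opening: 0.183
```

```bash
python3 ws.py side .79 A3; python3 wf.py .470 -.0495 .1 26
```

```text
A [0.6997 0.0507] th 38.0 e 0.11 ang 24.6 screw 2.907
B [0.5267 0.1339] th 82.6 e 1.27 ang 113.5 screw 0.54
C [ 0.4701 -0.0486] th -64.5 e 0.15 ang -157.8 screw 1.513
D [ 0.6347 -0.1137] th -61.3 e 0.14 ang -66.3 screw 3.054
foot [ 0.5128 -0.0323  0.112 ] lean [-0.002  0.018] yaw 9.3 j6 -23 d [-42.6 -17.3 -12. ] turn -0.291 n 3 t 87.3 F [-5.3 -0.5 -4. ] M [-0.06  0.23  0.02] op 0.18
[[[-14.9, 3.3, 4.2], -0.097], [[-15.1, 1.8, 4.2], -0.097], [[-15.3, 0.4, 4.2], -0.097]]
```

Request:
{"method": "send_rows", "body": {
  "motion": [
    [[-15, 3.3, 2], -0.097],
    [[-15.1, 1.8, 3], -0.097],
    [[-12, 0.4, 3], -0.097],
    [[0, 0, 0], 0],
    [[0, 0, 0], 0]
  ]
}}

```text
time_s: 87.73
position: [0.4696, -0.0479, 0.191]
tcp_rot: [[0.896, 0.443, -0.005], [0.443, -0.896, -0.025], [-0.016, 0.02, -1.0]]
force: [0.4, 0.0, -3.7]
opening: 0.179
```

```bash
python3 wf.py .470 -.0495 .08 25.5
```

```text
foot [ 0.4694 -0.0491  0.104 ] lean [0.001 0.016] yaw 26.3 j6 -44 d [  0.6  -0.4 -24. ] turn 0.014 n 1 t 87.7 F [ 0.4  0.  -3.7] M [-0.02 -0.05 -0.04] op 0.179
[[[0.7, 0.2, 24.0], 0.014]]
```

Request:
{"method": "send_rows", "body": {
  "motion": [
    [[0.7, 0.2, 6], 0.014],
    [[0, 0, 6], 0],
    [[0, 0, 6], 0],
    [[0, 0, 5], 0],
    [[0, 0, 0], 0]
  ]
}}

```text
time_s: 88.15
position: [0.4745, -0.048, 0.1661]
tcp_rot: [[0.906, 0.424, -0.0], [0.423, -0.906, -0.025], [-0.011, 0.023, -1.0]]
force: [-0.7, -0.8, -3.3]
opening: 0.177
```

```bash
python3 wf.py .470 -.0495 .068 25.5
```

```text
foot [ 0.4747 -0.0492  0.0791] lean [-0.004  0.016] yaw 25.1 j6 -42 d [ -4.7  -0.3 -11.1] turn -0.008 n 1 t 88.2 F [-0.7 -0.8 -3.3] M [-0.    0.04 -0.04] op 0.177
[[[-4.2, -2.0, 11.1], -0.008]]
```

Request:
{"method": "send_rows", "body": {
  "motion": [
    [[0, 0, 0], 0],
    [[0, 0, 0], 0],
    [[-4.2, -2, 0], 0],
    [[0, 0, 0], 0],
    [[0, 0, 0], 0]
  ]
}}

```text
time_s: 88.57
position: [0.47, -0.0477, 0.1653]
tcp_rot: [[0.906, 0.424, -0.001], [0.423, -0.906, -0.025], [-0.012, 0.022, -1.0]]
force: [0.2, 1.1, -2.1]
opening: 0.176
```

```bash
python3 wf.py .470 -.0495 .068 25.5
```

```text
foot [ 0.4702 -0.0488  0.0783] lean [-0.003  0.016] yaw 25.0 j6 -42 d [ -0.1  -0.7 -10.3] turn -0.008 n 1 t 88.6 F [ 0.2  1.1 -2.1] M [-0.02 -0.03  0.03] op 0.176
[[[-0.3, 0.3, 10.4], -0.008]]
```

Request:
{"method": "send_rows", "body": {
  "motion": [
    [[-0.3, 0.3, 3], 0],
    [[0, 0, 3], 0],
    [[0, 0, 3], 0],
    [[0, 0, 2], 0],
    [[0, 0, 0], 0]
  ]
}}

```text
time_s: 88.98
position: [0.4701, -0.0486, 0.154]
tcp_rot: [[0.906, 0.423, 0.001], [0.423, -0.906, -0.026], [-0.01, 0.023, -1.0]]
force: [-0.0, -0.3, -3.1]
opening: 0.185
```

```bash
python3 wf.py .470 -.0495 .060 25.5
```

```text
foot [ 0.4703 -0.0498  0.067 ] lean [-0.005  0.016] yaw 25.0 j6 -42 d [-0.3  0.3 -7. ] turn -0.008 n 1 t 89.0 F [-0.  -0.3 -3.1] M [-0.06  0.01 -0.03] op 0.185
[[[-0.1, -0.6, 7.0], -0.008]]
```

Request:
{"method": "send_rows", "body": {
  "motion": [
    [[0, -0.3, 3], 0],
    [[0, 0, 3], 0],
    [[0, 0, 2.5], 0],
    [[0, 0, 0], 0],
    [[0, 0, 0], 0]
  ]
}}

```text
time_s: 89.4
position: [0.4707, -0.0489, 0.1454]
tcp_rot: [[0.906, 0.423, 0.002], [0.423, -0.906, -0.026], [-0.01, 0.024, -1.0]]
force: [-2.0, 0.3, -1.8]
opening: 0.18
```

```bash
python3 wf.py .470 -.0495 .058 25.5
```

```text
foot [ 0.4711 -0.0501  0.0584] lean [-0.006  0.017] yaw 25.0 j6 -42 d [-1.1  0.6 -0.4] turn -0.008 n 1 t 89.4 F [-2.   0.3 -1.8] M [0.02 0.19 0.01] op 0.18
[[[-0.7, -1.0, 0.4], -0.008]]
```

Request:
{"method": "send_rows", "body": {
  "motion": [
    [[-0.4, -0.4, 0], 0.11],
    [[0, -0.3, 0], 0.11],
    [[0, -0.3, 0], 0.11],
    [[0, -0.3, 0], 0.11],
    [[0, 0, 0], 0.11]
  ]
}}

```text
time_s: 89.82
position: [0.4707, -0.049, 0.1453]
tcp_rot: [[0.991, -0.133, 0.003], [-0.132, -0.991, -0.029], [0.007, 0.029, -1.0]]
force: [-0.2, -1.0, -1.6]
opening: 0.178
```

Request:
{"method": "send_rows", "body": {
  "motion": [
    [[-0.5, -0.4, 0], 0.11],
    [[0, -0.3, 0], 0.11],
    [[0, 0, 0], 0.11],
    [[0, -0.3, 0], 0.11],
    [[0, 0, 0], 0.11]
  ]
}}

```text
time_s: 90.23
position: [0.4713, -0.0494, 0.1453]
tcp_rot: [[0.76, -0.65, 0.005], [-0.649, -0.76, -0.033], [0.025, 0.022, -0.999]]
force: [-0.4, 0.4, -1.1]
opening: 0.178
```

```bash
python3 wf.py .470 -.0495 .058
```

```text
foot [ 0.4727 -0.052   0.0583] lean [-0.015  0.033] yaw -40.5 j6 24 d [-2.7  2.5 -0.3] turn 0 n 1 t 90.2 F [-0.4  0.4 -1.1] M [-0.09  0.23  0.14] op 0.178
[[[-3.7, -0.2, 0.2], 0.0]]
```

Request:
{"method": "send_rows", "body": {
  "motion": [
    [[-1, 0, 0], 0.11],
    [[0, 0, 0], 0.11],
    [[0, 0, 0], 0.08],
    [[0, 0, 0], 0.06],
    [[0, 0, 0], 0]
  ]
}}

```text
time_s: 90.65
position: [0.4714, -0.0499, 0.1454]
tcp_rot: [[0.467, -0.884, 0.006], [-0.884, -0.466, -0.036], [0.034, 0.011, -0.999]]
force: [-0.7, -0.6, -0.2]
opening: 0.178
```

Request:
{"method": "send_rows", "body": {
  "motion": [
    [[0, 0, 0], 0.05],
    [[0, 0, 0], 0.05],
    [[0, 0, 0], 0.03],
    [[0, 0, 0], 0],
    [[0, 0, 0], 0]
  ]
}}

```text
time_s: 91.07
position: [0.4717, -0.0503, 0.1453]
tcp_rot: [[0.358, -0.934, 0.007], [-0.933, -0.358, -0.038], [0.038, 0.007, -0.999]]
force: [0.4, 0.5, -1.3]
opening: 0.182
```

```bash
python3 wf.py .470 -.0495 .058
```

```text
foot [ 0.4733 -0.0539  0.0584] lean [-0.015  0.043] yaw -69.0 j6 52 d [-3.3  4.4 -0.4] turn 0 n 1 t 91.1 F [ 0.4  0.5 -1.3] M [0.11 0.23 0.53] op 0.182
[[[-5.3, 1.5, 0.2], 0.0]]
```

Moment 0.53: at the stop (or nearly); a touch more, then lift.

Request:
{"method": "send_rows", "body": {
  "motion": [
    [[0, 0, 0], 0.02],
    [[0, 0, 0], 0],
    [[0, 0, 0], -0.1],
    [[0, 0, 0], -0.05],
    [[0, 0, -2], 0]
  ]
}}

```text
time_s: 91.48
position: [0.4711, -0.0491, 0.1472]
tcp_rot: [[0.481, -0.877, 0.005], [-0.876, -0.481, -0.035], [0.034, 0.012, -0.999]]
force: [0.3, -0.4, -3.2]
opening: 0.178
```

Request:
{"method": "send_rows", "body": {
  "motion": [
    [[0, 0, -5], 0],
    [[0, 0, -10], 0],
    [[0, 0, -13], 0],
    [[0, 0, -15], 0],
    [[0, 0, -10], 0]
  ]
}}

```text
time_s: 91.9
position: [0.4682, -0.0465, 0.2002]
tcp_rot: [[0.471, -0.882, -0.002], [-0.882, -0.47, -0.032], [0.027, 0.017, -0.999]]
force: [0.2, -0.3, -3.3]
opening: 0.18
```

```bash
python3 ws.py side .79 C3; python3 wf.py .480 .2 .115 -30
```

```text
A [0.6997 0.0508] th 38.0 e 0.11 ang 24.6 screw 2.908
B [0.535  0.1158] th -59.7 e 0.11 ang 113.3 screw 3.019
C [ 0.4694 -0.0504] th 37.5 e 0.21 ang -157.2 screw 2.886
D [ 0.6345 -0.1143] th -61.0 e 0.14 ang -66.5 screw 3.045
foot [ 0.4704 -0.0498  0.1148] lean [-0.01   0.036] yaw -61.9 j6 45 d [9.700e+00 2.493e+02 2.000e-01] turn -0.557 n 7 t 92.0 F [ 0.3  0.7 -1.7] M [-0.03 -0.05  0.04] op 0.185
[[[-30.7, -18.0, -1.2], -0.08], [[-29.2, -20.4, -1.2], -0.08], [[-27.5, -22.6, -1.2], -0.08], [[-25.6, -24.7, -1.2], -0.08], [[-23.6, -26.7, -1.2], -0.08]]
[[[-21.4, -28.5, -1.2], -0.08], [[-19.1, -30.1, -1.2], -0.08]]
```

Request:
{"method": "send_rows", "body": {
  "motion": [
    [[0, 0, -15], 0],
    [[-25, -13, -5], 0],
    [[-25, -13, -5], 0],
    [[-25, -13, 0], 0],
    [[-25, -13, 0], 0]
  ]
}}

```text
time_s: 92.37
position: [0.4707, 0.0643, 0.2249]
tcp_rot: [[0.453, -0.891, 0.006], [-0.891, -0.453, -0.036], [0.034, 0.011, -0.999]]
force: [0.5, -0.6, -3.4]
opening: 0.18
```

Request:
{"method": "send_rows", "body": {
  "motion": [
    [[-25, -14, 0], 0],
    [[-25, -14, 0], 0],
    [[-25, -14, 0], 0],
    [[-25, -14, 0], 0],
    [[-25, -14, 0], 0]
  ]
}}

```text
time_s: 92.78
position: [0.4747, 0.2136, 0.2185]
tcp_rot: [[0.444, -0.896, 0.004], [-0.896, -0.444, -0.035], [0.033, 0.012, -0.999]]
force: [-0.8, 0.2, -3.5]
opening: 0.178
```

```bash
python3 wf.py .480 .345 .08 
```

```text
foot [0.4761 0.2104 0.1316] lean [-0.013  0.039] yaw -63.6 j6 78 d [  3.9 134.6 -51.6] turn 0 n 4 t 92.8 F [-0.8  0.2 -3.5] M [ 0.    0.07 -0.06] op 0.178
[[[-30.1, -16.0, 11.7], 0.0], [[-30.1, -16.0, 11.7], 0.0], [[-30.1, -16.0, 11.7], 0.0], [[-30.1, -16.0, 11.7], 0.0]]
```

Request:
{"method": "send_rows", "body": {
  "motion": [
    [[-30, -16, 8], 0],
    [[-30, -16, 10], 0],
    [[-30, -16, 10], 0],
    [[-25, -14, 8], 0],
    [[0, 0, 0], 0]
  ]
}}

```text
time_s: 93.2
position: [0.479, 0.3543, 0.1745]
tcp_rot: [[0.439, -0.899, 0.006], [-0.898, -0.439, -0.031], [0.03, 0.009, -0.999]]
force: [-0.1, -0.6, -2.7]
opening: 0.184
```

Request:
{"method": "send_rows", "body": {
  "motion": [
    [[0, 0, 0], 0],
    [[0, 0, 5], 0],
    [[0, 0, 5], 0],
    [[0, 0, 5], 0],
    [[0, 0, 0], 0]
  ]
}}

```text
time_s: 93.62
position: [0.4771, 0.3519, 0.156]
tcp_rot: [[0.437, -0.9, 0.001], [-0.899, -0.437, -0.034], [0.031, 0.014, -0.999]]
force: [-1.4, -0.6, -2.7]
opening: 0.178
```

```bash
python3 wf.py .479 .345 .03 
```

```text
foot [0.4782 0.3487 0.069 ] lean [-0.01   0.038] yaw -64.1 j6 92 d [  0.8  -3.7 -39. ] turn 0 n 1 t 93.6 F [-1.4 -0.6 -2.7] M [-0.1   0.16 -0.01] op 0.178
[[[2.4, 0.4, 39.1], 0.0]]
```

Request:
{"method": "send_rows", "body": {
  "motion": [
    [[2.4, 0.4, 8], 0],
    [[0, 0, 10], 0],
    [[0, 0, 10], 0],
    [[0, 0, 10], 0],
    [[0, 0, 0], 0]
  ]
}}

```text
time_s: 94.03
position: [0.4791, 0.3448, 0.1151]
tcp_rot: [[0.432, -0.902, 0.002], [-0.901, -0.432, -0.034], [0.032, 0.013, -0.999]]
force: [-0.8, -0.4, -2.5]
opening: 0.179
```

```bash
python3 wf.py .479 .345 .006; python3 - <<'E'
import cv2
from rig import capture
for n in ('side','top'): cv2.imwrite(f'pics/pl_{n}.png',capture(n)['image'])
E
```

```text
foot [0.4802 0.3416 0.0281] lean [-0.011  0.038] yaw -64.4 j6 92 d [ -1.2   3.4 -22.1] turn 0 n 1 t 94.0 F [-0.8 -0.4 -2.5] M [-0.04  0.22 -0.04] op 0.179
[[[-4.3, -0.6, 22.0], 0.0]]
```

View pics/pl_side.png

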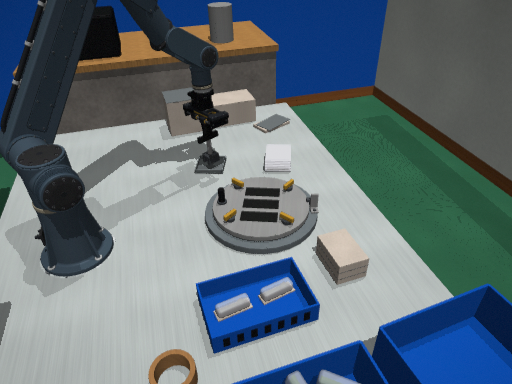

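The side view shows the wrench hanging over the tray (about 210,162), both packs in the crate (233,306 and 277,290), and all four wings turned with the lug at the bracket (313,203).

Request:
{"method": "send_rows", "body": {
  "motion": [
    [[-2, 0, 8], 0],
    [[0, 0, 7], 0],
    [[0, 0, 5], 0],
    [[0, 0, 3], 0],
    [[0, 0, 0], 0]
  ]
}}

```text
time_s: 94.55
position: [0.4805, 0.3481, 0.0924]
tcp_rot: [[0.433, -0.901, 0.008], [-0.901, -0.433, -0.031], [0.032, 0.007, -0.999]]
force: [-0.1, -1.1, -2.4]
opening: 0.176
```

```bash
python3 wf.py .479 .345 .004
```

```text
foot [0.4822 0.3451 0.0055] lean [-0.017  0.035] yaw -64.3 j6 92 d [-3.2 -0.1 -1.5] turn 0 n 1 t 94.5 F [-0.1 -1.1 -2.4] M [-0.11  0.1  -0.03] op 0.176
[[[-1.3, 2.9, 1.5], 0.0]]
```

Request:
{"method": "send_rows", "body": {
  "motion": [
    [[0, 0, 1.5], 0],
    [[0, 0, 0], 0],
    [[0, 0, 0.5], 0],
    [[0, 0, 0], 0],
    [[0, 0, 0], 0]
  ]
}}

```text
time_s: 94.97
position: [0.4826, 0.3488, 0.0925]
tcp_rot: [[0.433, -0.901, 0.012], [-0.901, -0.434, -0.03], [0.032, 0.002, -0.999]]
force: [0.1, 0.1, -2.5]
opening: 0.179
```

```bash
python3 wf.py .479 .345 .004
```

```text
foot [0.4846 0.346  0.0056] lean [-0.022  0.034] yaw -64.3 j6 92 d [-5.6 -1.  -1.6] turn 0 n 1 t 95.0 F [ 0.1  0.1 -2.5] M [-0.05  0.15  0.05] op 0.179
[[[-1.6, 5.5, 1.5], 0.0]]
```

Request:
{"method": "send_rows", "body": {
  "motion": [
    [[0, 0, 2], 0],
    [[0, 0, 1], 0],
    [[0, 0, 0], 0],
    [[0, 0, 0], 0],
    [[0, 0, 0], 0]
  ]
}}

```text
time_s: 95.38
position: [0.4839, 0.3493, 0.0922]
tcp_rot: [[0.434, -0.901, 0.016], [-0.901, -0.434, -0.028], [0.032, -0.002, -0.999]]
force: [-0.1, -0.2, 0.7]
opening: 0.183
```

Request:
{"method": "send_rows", "body": {
  "motion": [
    [[0, 0, 0], 0],
    [[0, 0, 0], 0],
    [[0, 0, 0], 0],
    [[0, 0, 0], 0],
    [[0, 0, 0], 0]
  ],
  "gripper": 0.6
}}

```text
time_s: 95.8
position: [0.4854, 0.3499, 0.0921]
tcp_rot: [[0.434, -0.901, 0.019], [-0.901, -0.434, -0.027], [0.033, -0.006, -0.999]]
force: [0.0, -0.2, -0.4]
opening: 0.388
```

Request:
{"method": "send_rows", "body": {
  "motion": [
    [[0, 0, 0], 0],
    [[0, 0, 0], 0],
    [[0, 0, 0], 0],
    [[0, 0, 0], 0],
    [[0, 0, 0], 0]
  ],
  "gripper": 0.4
}}

```text
time_s: 96.22
position: [0.4856, 0.3501, 0.0921]
tcp_rot: [[0.434, -0.901, 0.02], [-0.901, -0.434, -0.027], [0.033, -0.006, -0.999]]
force: [1.3, -0.0, -0.2]
opening: 0.589
```

```bash
python3 - <<'E'
import cv2
from rig import capture,bot
s=bot.read_state();print(s['position'],s['force'],s['opening'])
c=capture('side')['image']; cv2.imwrite('pics/rel.png',cv2.resize(c[60:200,140:300],None,fx=4,fy=4,interpolation=2))
E
```

```text
[0.48560713 0.35005373 0.0920796 ] [ 1.28584998 -0.04982167 -0.20277605] 0.5892889433493764
```

View pics/rel.png

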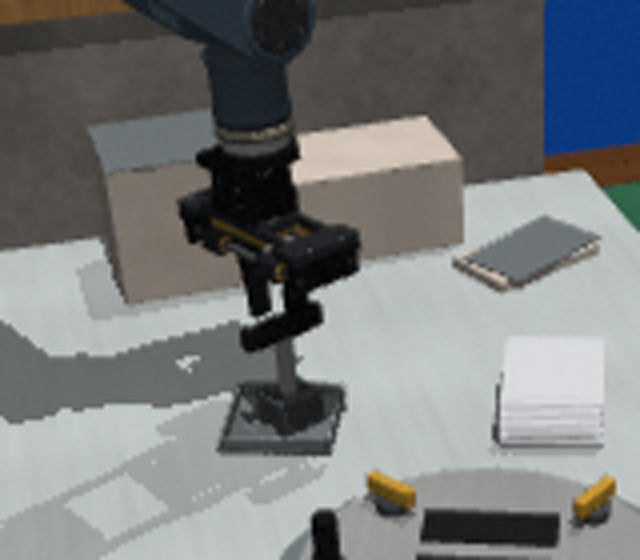

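The wrench stands upright in the tray (about 285,400 in the crop), T-bar free between the opened fingers. Retreat straight up.

Request:
{"method": "send_rows", "body": {
  "motion": [
    [[0, 0, -8], 0],
    [[0, 0, -15], 0],
    [[0, 0, -25], 0],
    [[0, 0, -30], 0],
    [[0, 0, -30], 0]
  ]
}}

```text
time_s: 96.68
position: [0.4784, 0.3501, 0.1975]
tcp_rot: [[0.433, -0.901, 0.003], [-0.901, -0.433, -0.035], [0.033, 0.013, -0.999]]
force: [0.5, 1.1, -0.1]
opening: 0.601
```

Request:
{"method": "send_rows", "body": {
  "motion": [
    [[0, 0, -30], 0],
    [[0, 0, -20], 0],
    [[0, 0, 0], 0],
    [[0, 0, 0], 0],
    [[0, 0, 0], 0]
  ]
}}

```text
time_s: 97.1
position: [0.4812, 0.354, 0.2602]
tcp_rot: [[0.434, -0.901, 0.018], [-0.901, -0.434, -0.027], [0.032, -0.005, -0.999]]
force: [-0.4, -0.9, -0.9]
opening: 0.601
```

```bash
python3 ws.py side .79 fin; python3 wr2.py; python3 - <<'E'
import cv2
from rig import capture,bot
s=bot.read_state();print(s['time_s'],s['position'],s['force'],s['opening'])
c=capture('side')['image']; cv2.imwrite('pics/fin2.png',cv2.resize(c[110:350,140:400],None,fx=2.4,fy=2.4,interpolation=2))
E
```

```text
A [0.6996 0.0508] th 38.2 e 0.13 ang 24.6 screw 2.904
B [0.5354 0.1151] th -61.3 e 0.14 ang 113.3 screw 3.047
C [ 0.4701 -0.0492] th 38.2 e 0.13 ang -157.5 screw 2.868
D [ 0.6346 -0.1142] th -61.3 e 0.16 ang -66.5 screw 3.051
[0.4908 0.3512 0.513  0.6146]
[0.4849 0.349  0.6287 0.5079]
97.25 [0.4803424  0.35351566 0.25840596] [-0.19084566 -0.66270615  0.70357755] 0.6030592845934213
```

View pics/fin2.png

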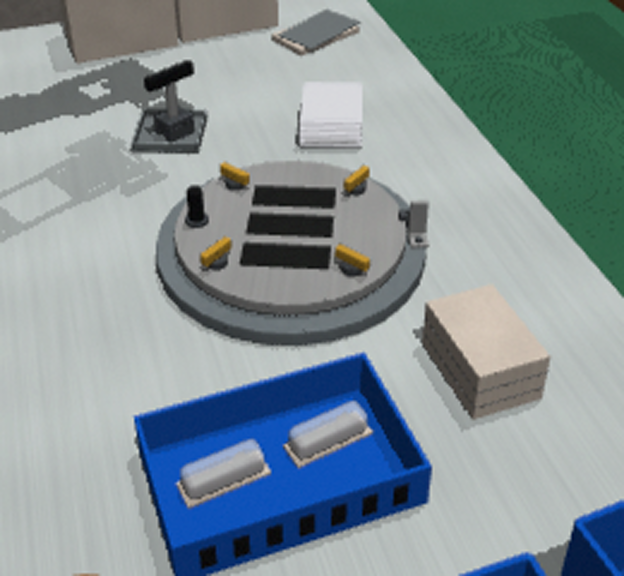

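```bash
python3 -c "
from rig import bot
print(bot.hand_in())"
```

```text
the job is handed in; nothing more can be done
None
```

The job is handed in at about 97 s of the 210 s allowed; the hand-in gives no verdict, so what follows rests on my own last checks.

**What I did:**
- I put both packs on the plate (there were only two) into the crate.
- I gave all four screws about a quarter turn crosswise with the wrench and swung the plate to the bracket.
- I drove D, B, A and C home in that order; D–B and A–C are the opposite pairs.
- I stood the wrench in its tray and moved the arm clear.

**What the last checks showed:**
- **Screws:** the side camera gives A 2.90, B 3.05, C 2.87 and D 3.05 rad, all above 2.72. B and D read past the 2.95 hard stop, so these readings are off by about 0.1 rad. The turning resistance rose clearly at the stop on A (0.66 N m), B (0.70 N m) and C (0.53 N m).
- **Plate:** the lug is against the bracket, at about 0.79 rad.
- **Packs:** both lie in the crate.
- **Wrench:** it stands upright in the tray. Two fits of its T-bar put it about 8–14 mm from the tray centre; they differ from each other by about 6 mm.
- **Card and tray stacks:** they look undisturbed in the last picture, but I did not measure them.

**What went wrong:** while I was driving D home, the grip on the wrench slipped. I regrasped it on the screw and finished the turn.

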